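Load and index the specimen turntable under the telescoping lamp

TASK

Clear the turntable by pressing the lamp arm's spring button and sliding the arm back until the button pops up in the parking hole, then take every specimen holder from the tray and lay it flat in a bay of its own on the turntable. Next turn the turntable a quarter turn anticlockwise until it clicks, and run the lamp arm out again until its button pops up in the inspection hole. Then push the shutter slide all the way to its end and let it spring back, and finish by parking the lamp arm again in the same way and turning the turntable back to its loading click with the holders still flat in their bays, leaving the other things on the bench alone.

Things in the scene. Friction and masses are not known exactly. Their poses are not given: they have to be found in the camera images.
- station: Inspection station fixed to the bench: grey round base (256 mm) under an aluminium turntable, and beside it a grey column with a level square aluminium outer tube (44 x 44 x 180 mm, top 172 mm above the bench, y 175 to 355 mm). Origin on the bench under the turntable's axis; y points along the lamp arm to the column, x away from the robot, z up.
- hole_work (a point): Centre of the inspection hole, the one nearer the turntable, in the outer tube's top face (172 mm above the bench). The parking hole is 80 mm farther along the station's +y. Both are 31 mm square openings in the 16 mm wide slot that runs along the tube's top; the slot's lips are 6 mm thick.
- boom (a joint): Steel inner tube in the outer tube, with a round lamp head (50 mm across, at 116 to 168 mm above the bench) on its turntable end. m: 0 = run out, lamp over the turntable, button in the inspection hole; 0.080 = drawn back along the station's +y, button in the parking hole. Stops at -0.002 and 0.082. Slides with about 2 N once the button is pressed.
- button (a joint): Press of the spring button, m: 0 = up, 0.012 = bottomed. Black round cap (24 mm across, 30 tall) on a 12 mm stem in the tube's slot, over a 26 mm square steel shoulder. Up, the shoulder sits in a hole, 2 mm proud, and locks the arm. Pressed 9 to 12 mm (4 to 7 N) it is under the slot's lips, and the cap, kept down, can be pushed along the slot; let go over a hole it pops up.
- button_top (a point): Centre of the top face of the button's cap (216 mm above the bench when up); moves with the button. The cap's underside is 30 mm lower; it can be gripped round its side.
- turntable (a joint): Angle of the aluminium turntable (270 mm across, top 42 mm above the bench), rad, anticlockwise from above. A spring roller clicks between pin pairs on its rim at 0 (loading) and 1.571 (inspection), drawing it in from within 0.06 rad. Leaving a click takes about 4 N at the handle, turning between them 1 N. Stops at -0.12 and 1.85.
- handle_top (a point): Top centre of the turntable's upright black round handle (20 mm across, 42 mm tall, its top 92 mm above the bench), 115 mm from the turntable's axis; turns with it.
- bay0 (a point): Centre of the floor of bay 0 of the turntable, 42 mm above the bench and 85 mm from its axis; x points along the bay's length (tangentially), y across it, to the axis. Dark floor 70 x 48 mm in a frame of rails 4 mm high, 4 mm thick. At turntable angle 0, bay 0 lies 50 deg past the handle (which is toward the station's -x), bay 1 and bay 2 70 deg farther each, anticlockwise.
- bay1 (a point): Centre of the floor of bay 1 of the turntable, 42 mm above the bench and 85 mm from its axis; x points along the bay's length (tangentially), y across it, to the axis. Dark floor 70 x 48 mm in a frame of rails 4 mm high, 4 mm thick. At turntable angle 0, bay 0 lies 50 deg past the handle (which is toward the station's -x), bay 1 and bay 2 70 deg farther each, anticlockwise.
- bay2 (a point): Centre of the floor of bay 2 of the turntable, 42 mm above the bench and 85 mm from its axis; x points along the bay's length (tangentially), y across it, to the axis. Dark floor 70 x 48 mm in a frame of rails 4 mm high, 4 mm thick. At turntable angle 0, bay 0 lies 50 deg past the handle (which is toward the station's -x), bay 1 and bay 2 70 deg farther each, anticlockwise.
- shutter (a joint): Spring-return shutter slide, m: 0 = home, 0.050 = its end. The spring pushes it home with 3 N, 5.5 N at the end. It moves along the +y of its box.
- shutter_box: Grey control box fixed to the bench, 70 x 130 x 50 mm high (130 along its y); origin at the centre of its underside; the slide's tab runs on its top along its y.
- shutter_top (a point): Centre of the top of the shutter slide's black tab (28 mm along the box's x, 16 mm along its y, 42 mm tall; top 93.5 mm above the bench); moves with it.
- tray: Shallow grey tray fixed on the bench, 290 (x) x 200 (y) mm, rim 9 mm high, floor 3 mm above the bench; origin at the centre of its underside.
- holder0: Specimen holder (2 or 3 of the three are present), bare aluminium, 0.1 to 0.2 kg: flat base 60 (x) x 38 (y) x 10 mm with an upright block 36 (x) x 16 (y) mm on its middle, 44 mm high in all. Origin at the centre of its underside, z up. Grip the block across its 16 mm.
- holder1: Specimen holder (2 or 3 of the three are present), bare aluminium, 0.1 to 0.2 kg: flat base 60 (x) x 38 (y) x 10 mm with an upright block 36 (x) x 16 (y) mm on its middle, 44 mm high in all. Origin at the centre of its underside, z up. Grip the block across its 16 mm.
- holder2: Specimen holder (2 or 3 of the three are present), bare aluminium, 0.1 to 0.2 kg: flat base 60 (x) x 38 (y) x 10 mm with an upright block 36 (x) x 16 (y) mm on its middle, 44 mm high in all. Origin at the centre of its underside, z up. Grip the block across its 16 mm.
- mount0: Bystander: round black resin mount, 38 mm across, 22 mm high, in the tray; origin under its centre.
- mount1: Bystander: round black resin mount, 38 mm across, 22 mm high, in the tray; origin under its centre.
- tweezers: Bystander: steel tweezers, 116 mm long, lying in the tray along their x; origin on the tray floor at the middle.
- jar: Bystander: amber jar 70 mm across, 80 mm high.
- driver: Bystander: screwdriver lying beyond the turntable.
- beaker: Bystander: white cup 70 mm across, 80 mm high, at the far left.

How it is judged (in metres and radians):
On the way, in this order (a step that is already met when the one before it is completed fails the run):
1. the lamp arm is drawn back and its button has popped up in the parking hole (value of joint boom above 0.076 m and value of joint button below 0.004 m), for 0.2 s.
2. every holder present lies flat in a bay of the turntable, with the lamp arm still parked (all of step 1 and ((horizontal distance between holder0 and bay0 below 0.012 m and z of holder0 in the frame of bay0 between -0.004 and 0.004 m and angle between holder0's own z axis and vertical below 0.06 rad) or (horizontal distance between holder0 and bay1 below 0.012 m and z of holder0 in the frame of bay1 between -0.004 and 0.004 m and angle between holder0's own z axis and vertical below 0.06 rad) or (horizontal distance between holder0 and bay2 below 0.012 m and z of holder0 in the frame of bay2 between -0.004 and 0.004 m and angle between holder0's own z axis and vertical below 0.06 rad)) and linear speed of each of holder0, holder1, holder2 below 0.03 m/s and ((horizontal distance between holder1 and bay0 below 0.012 m and z of holder1 in the frame of bay0 between -0.004 and 0.004 m and angle between holder1's own z axis and vertical below 0.06 rad) or (horizontal distance between holder1 and bay1 below 0.012 m and z of holder1 in the frame of bay1 between -0.004 and 0.004 m and angle between holder1's own z axis and vertical below 0.06 rad) or (horizontal distance between holder1 and bay2 below 0.012 m and z of holder1 in the frame of bay2 between -0.004 and 0.004 m and angle between holder1's own z axis and vertical below 0.06 rad)) and ((horizontal distance between holder2 and bay0 below 0.012 m and z of holder2 in the frame of bay0 between -0.004 and 0.004 m and angle between holder2's own z axis and vertical below 0.06 rad) or (horizontal distance between holder2 and bay1 below 0.012 m and z of holder2 in the frame of bay1 between -0.004 and 0.004 m and angle between holder2's own z axis and vertical below 0.06 rad) or (horizontal distance between holder2 and bay2 below 0.012 m and z of holder2 in the frame of bay2 between -0.004 and 0.004 m and angle between holder2's own z axis and vertical below 0.06 rad))), for 0.2 s.
3. the turntable rests at its inspection click, a quarter turn on (value of joint turntable between 1.52 and 1.62 rad and velocity of joint turntable below 0.1 rad/s), for 0.2 s.
4. the lamp arm is run out and its button is up in the inspection hole (value of joint each of boom, button below 0.004 m), for 0.2 s.
5. the shutter slide is at its end (value of joint shutter above 0.046 m), for 0.05 s.
6. the shutter slide has sprung home (value of joint shutter below 0.004 m), for 0.2 s.
7. the lamp arm is parked again, its button up in the parking hole (all of step 1), for 0.2 s.
8. the turntable is back at its loading click (value of joint turntable between -0.05 and 0.05 rad and velocity of joint turntable below 0.1 rad/s), for 0.2 s.
At the end, for the whole second after the job is handed in: Every holder present lies flat (within 0.06 rad) in a bay, centre within 12 mm of the bay's centre, at rest; the turntable is within 0.05 rad of its loading click; the lamp arm is parked (within 4 mm of 0.080) with its button up within 4 mm; the shutter slide is within 4 mm of home (all of step 7 and all of step 8 and ((horizontal distance between holder0 and bay0 below 0.012 m and z of holder0 in the frame of bay0 between -0.004 and 0.004 m and angle between holder0's own z axis and vertical below 0.06 rad) or (horizontal distance between holder0 and bay1 below 0.012 m and z of holder0 in the frame of bay1 between -0.004 and 0.004 m and angle between holder0's own z axis and vertical below 0.06 rad) or (horizontal distance between holder0 and bay2 below 0.012 m and z of holder0 in the frame of bay2 between -0.004 and 0.004 m and angle between holder0's own z axis and vertical below 0.06 rad)) and linear speed of each of holder0, holder1, holder2 below 0.03 m/s and ((horizontal distance between holder1 and bay0 below 0.012 m and z of holder1 in the frame of bay0 between -0.004 and 0.004 m and angle between holder1's own z axis and vertical below 0.06 rad) or (horizontal distance between holder1 and bay1 below 0.012 m and z of holder1 in the frame of bay1 between -0.004 and 0.004 m and angle between holder1's own z axis and vertical below 0.06 rad) or (horizontal distance between holder1 and bay2 below 0.012 m and z of holder1 in the frame of bay2 between -0.004 and 0.004 m and angle between holder1's own z axis and vertical below 0.06 rad)) and ((horizontal distance between holder2 and bay0 below 0.012 m and z of holder2 in the frame of bay0 between -0.004 and 0.004 m and angle between holder2's own z axis and vertical below 0.06 rad) or (horizontal distance between holder2 and bay1 below 0.012 m and z of holder2 in the frame of bay1 between -0.004 and 0.004 m and angle between holder2's own z axis and vertical below 0.06 rad) or (horizontal distance between holder2 and bay2 below 0.012 m and z of holder2 in the frame of bay2 between -0.004 and 0.004 m and angle between holder2's own z axis and vertical below 0.06 rad)) and value of joint shutter below 0.004 m); the robot touches nothing.
It fails at once if a bystander in the tray is shoved more than 60 mm from its place (distance of any of mount0, mount1, tweezers from where it was at the start of the episode above 0.06 m).
It fails at once if a bystander elsewhere on the bench is moved more than 30 mm (distance of any of jar, driver, beaker from where it was at the start of the episode above 0.03 m).
Of holder0, holder1, holder2 only 2 to 3 are there at a start; the rules pass over those that are not, and their reading is None.
At some moment in a run one of holder0, holder1, holder2 may be knocked a few centimetres aside while the robot is not near it.
It also fails if it takes over 210 s, if anything falls off the work surface, if the arm or the gripper's body presses on something with over 40 N, if the wrist force passes 120 N, or if a joint passes its speed limit or range.

ROBOT

A 7-joint arm with a two-finger parallel gripper is mounted at the origin on the work surface. World frame = base frame: x ahead of the robot, y to its left, z up, the work surface at z = 0. Lengths are in mm, angles in rad, forces in N, time in s.
With the tool pointing down it reaches from about 350 to 900 mm from the base axis. Payload 8.1 kg.
Tool frame: the origin (TCP) lies between the finger pads; the fingertips stand 14 mm ahead of it and the grasp point (between the pads) lies 5 mm behind it; y points along the fingers, z is the direction in which the jaws open and shut, and the axes are right-handed (so a half turn about y gives the same grasp; the last joint's range is limited). The gripper opens to 85 mm and grips with 20 to 120 N. Pads are 22 mm wide; open, the fingers measure 114 mm over their backs; the gripper's body (76 mm by 85 mm) begins 54 mm behind the grasp point. The pads swing forward as they close: fully open they stand 13 mm farther back than shut.
Start: joints at [1.016, 0.434, 0.025, 1.573, -0.012, 1.134, -0.075], TCP at [272.845, -562.313, 245.323] pointing down, gripper open.
Joint ranges: [-2.62, 2.62], [-0.44, 2.09], [-1.27, 1.32], [0.08, 2.57], [-1.32, 4.46], [0.12, 2], [-2.74, 2.74]. Speed limits (rad/s): [2.22, 2.22, 3.01, 3.01, 3.14, 3.14, 3.14].

INTERFACE

Orientations are given as a 3x3 rotation matrix whose columns are the frame's x, y, z axes.
In Python, from workcell import manip, cams gives the robot as it stands. The module is installed in compiled form; this text tells all that it offers.
- The arm moves only by the tool arm_command, never from a script. Its argument "moves" is a list of rows, each an object with "jaw": the closure, from 0 (fully open) to 1 (shut); "offset": the shift along the tool's x, y, z in m, a list of three; "dr": the turn, a rotation vector about the tool's x, y, z in rad, a list of three. A call has 1 to 5 rows; each row shifts and turns the commanded pose from where the row before left it, along the tool's axes as they then stand; what a row does not reach is not made up. A row lasts 1/12 s, in which the tool goes at most 41.7 mm and 7.16 degrees, less where a joint would pass 70% of its speed; a pose out of reach is approached as far as the arm can. A call with a gripper value outside its range is refused whole. The fingers move at their own pace and stop on an object; "force" is the grip in N (left out, the last holds). Time passes only in rows, so rows that do not move let the fingers close. It gives the time, the measured TCP pose, the force and the opening at its end, in the units of the state.
- manip.get_state(): the state, without advancing time (a new reading comes with each control period).
- cams.snapshot(name): name is "side" or "top" or "wrist"; returns the picture (480x640x3 uint8, red, green, blue); there is no depth.
- cams.calibration(name): a dict with "fovy" (degrees; the focal length in pixels is half the picture's height over the tangent of half this angle, whatever the lens; pixels are square), "cx", "cy" (the principal point, pixels), "origin" and "orientation" of the camera in the world. Camera axes: x right, y down, z forward; pixel columns grow to the right and rows downward; lengths in mm; the calibration is good to about 2 mm. The wrist camera is an equidistant fisheye: a pixel r from the principal point sees the ray r / f radians off the axis. A picture is of the moment at which its call begins: read the wrist's pose just before it. calibration takes no time and is no camera call; for the wrist camera it gives the pose at the moment of the call.
- manip.hand_in(): hands the job in, once; it reports no verdict.
Trained networks look in the newest picture that a camera, given by its name, has taken for a name from the list of things; names that differ only in an ending like _2 or _b are one class to them, and where a whole thing is asked for, a point or a joint stands for the part that bears it (a point fixed in the world has none). Each returns a list of dicts, best first, with "conf" (0 to 1); they miss things now and then, are a little off and sometimes report something else, mostly with a low value. They report only what shows in the picture. A call takes as long as a camera call.
- cams.search_frame(camera, query): "rect" ([left, top, right, bottom] in pixels, round what is visible of it).
- cams.trace(camera, query): "region" (480x640 bool, what is visible of it) and "rect" ([left, top, right, bottom] in pixels, round what is visible of it).
- cams.spot_point(camera, query): "point" ([column, row] in pixels: a listed point, or the origin of a listed thing).
The state is a dict: "t": time; "joints": joint angles; "joint_vel": joint speeds; "tau": joint torques, N m; "tool_pos": TCP position; "tcp_rot": TCP orientation; "force": force on the tool from outside, world axes, zero at the start; "torque": the same for the moment, N m; "width": opening from 0.0 (shut) to 1.0 (fully open).
Only numpy, scipy, OpenCV 4.12 (cv2) and the standard library are available. Lean on these libraries where they do the work, as an engineer would, in place of code of your own. Each camera call takes 0.05 s, during which the arm holds its last target.

## Working session

There is one attempt and no reset: what is moved stays moved. The work goes in short steps, Python scripts to look and compute and a tool call to move; the robot and the scene stay as the last step left them, time stands still between calls to the robot, and variables do not carry over. Pictures are saved under pics/ and viewed, and the job is handed in when it is done.

Besides the shell and the picture viewer there is one more tool, called after "Request:" by a JSON object that holds its "fn" and its "kwargs". arm_command: Moves the arm, as the interface text tells. Its arguments: {"type":"object","properties":{"moves":{"type":"array"},"force":{"type":"number"}},"required":["moves"]}

```bash
mkdir -p pics; ls; python3 - <<'E'
from workcell import manip, cams
import cv2
s=manip.get_state()
for k,v in s.items(): print(k,v)
for n in("side","top","wrist"):
    print(n,cams.calibration(n))
    im=cams.snapshot(n); cv2.imwrite(f"pics/a_{n}.png",im[:,:,::-1])
E
```

```text
pics
t 0.0
joints [ 1.01639314  0.43522106  0.02496823  1.57412082 -0.01159582  1.13401059
 -0.07510518]
joint_vel [-2.76440395e-03 -1.92738902e-03  1.07983028e-03 -7.68355188e-04
 -6.55638988e-04  6.23197040e-04 -1.45066202e-05]
tau [-5.03921328e-04 -6.70482516e+01  1.02389038e+00 -3.16211414e+01
  1.53707794e-02  1.22754404e-02 -2.63501681e-05]
tool_pos [ 272.59986439 -561.86188082  244.51792517]
tcp_rot [[-8.99691447e-01 -8.35024560e-04  4.36525605e-01]
 [-4.36526379e-01  1.38225812e-03 -8.99690397e-01]
 [ 1.47872515e-04 -9.99998696e-01 -1.60811606e-03]]
force [ 0.049911   -0.22433893 -0.15636791]
torque [ 0.04234755 -0.00641889 -0.02592216]
width 0.9996899516788551
side {'fovy': 48.20872911899468, 'cx': 324.81847412429397, 'cy': 243.3179078583309, 'origin': array([ 466.47523162,  957.47064495, 1084.33907642]), 'orientation': array([[-0.99048945, -0.10592452,  0.08781027],
       [-0.1371708 ,  0.71052216, -0.69017565],
       [ 0.01071538, -0.69565671, -0.71829446]])}
top {'fovy': 57.873155973009354, 'cx': 319.8729361078437, 'cy': 242.2629961785843, 'origin': array([ 489.67716438,   68.69628956, 1114.96460533]), 'orientation': array([[-0.00812878, -0.99695819,  0.07751311],
       [-0.99992957,  0.00743366, -0.00925203],
       [ 0.00864768, -0.07758286, -0.9969484 ]])}
wrist {'fovy': 65.70646984690485, 'cx': 317.4892055637823, 'cy': 240.46688231495423, 'origin': array([ 335.11219343, -532.74722529,  372.63137881]), 'orientation': array([[ 4.36314353e-01, -8.65792424e-01, -2.45016865e-01],
       [-8.99794202e-01, -4.19954583e-01, -1.18357687e-01],
       [-4.22766443e-04,  2.72105913e-01, -9.62267215e-01]])}
```

View pics/a_top.png

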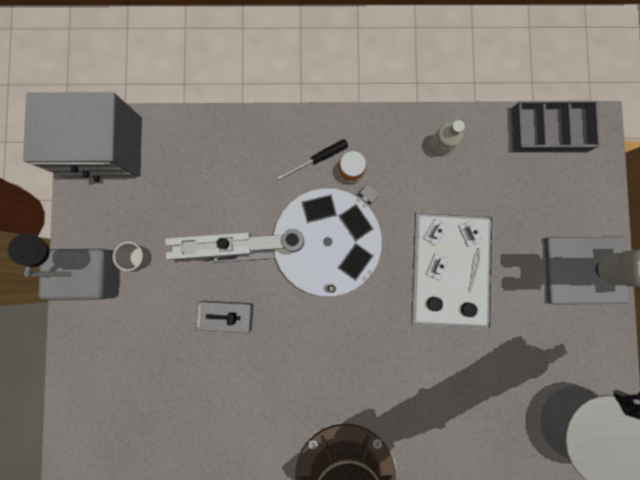

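View pics/a_side.png

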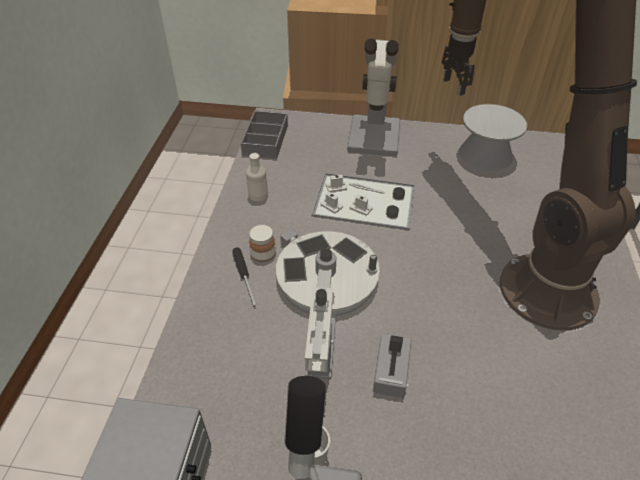

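View pics/a_wrist.png

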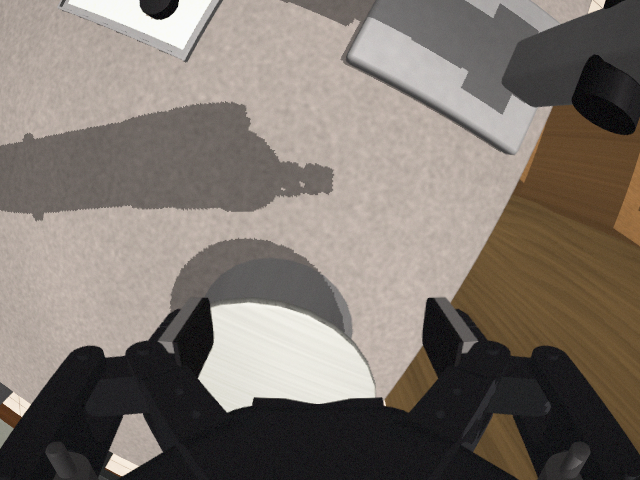

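The top view shows the turntable at about (328,242), button cap (223,243), handle (331,288), and shutter box (224,317). Three holders are in the tray at about (435,232), (470,232) and (437,267). Next I'll triangulate from top and side.

```bash
cat > h.py <<'E'
from workcell import manip, cams
import numpy as np, cv2
H,W=480,640
def ray(cal,p,fish=False):
    f=H/2/np.tan(np.radians(cal['fovy'])/2)
    x=(p[0]-cal['cx'])/f; y=(p[1]-cal['cy'])/f
    if fish:
        r=np.hypot(x,y); k=np.sin(r)/r if r>1e-9 else 1
        d=np.array([x*k,y*k,np.cos(r)])
    else:
        d=np.array([x,y,1.]); d/=np.linalg.norm(d)
    return np.array(cal['origin']),np.array(cal['orientation'])@d
def proj(cal,P,fish=False):
    f=H/2/np.tan(np.radians(cal['fovy'])/2)
    q=np.array(cal['orientation']).T@(np.array(P,float)-cal['origin'])
    if fish:
        r=np.hypot(q[0],q[1]); th=np.arctan2(r,q[2]); return np.array([cal['cx']+f*th*q[0]/r,cal['cy']+f*th*q[1]/r])
    return np.array([cal['cx']+f*q[0]/q[2],cal['cy']+f*q[1]/q[2]])
def tri(rays):
    A=np.zeros((3,3));b=np.zeros(3)
    for o,d in rays:
        M=np.eye(3)-np.outer(d,d);A+=M;b+=M@o
    P=np.linalg.solve(A,b)
    e=[np.linalg.norm((np.eye(3)-np.outer(d,d))@(P-o)) for o,d in rays]
    return P,max(e)
def onz(r,z):
    o,d=r; return o+d*(z-o[2])/d[2]
def snap(n,fn=None):
    cal=cams.calibration(n); im=cams.snapshot(n)
    if fn: cv2.imwrite(f'pics/{fn}.png',im[:,:,::-1])
    return cal,im
E
python3 - <<'E'
from h import *
ct,_=snap('top');cs,_=snap('side')
for q in ['station','hole_work','button_top','handle_top','bay0','bay1','bay2','shutter_top','shutter_box','tray','holder0','mount0','tweezers','jar','beaker']:
    a=cams.spot_point('top',q);b=cams.spot_point('side',q)
    print(q,'T',[(np.round(d['point'],1).tolist(),round(d['conf'],2)) for d in a[:4]],'S',[(np.round(d['point'],1).tolist(),round(d['conf'],2)) for d in b[:4]])
    if a and b:
        for i in a[:3]:
            for j in b[:3]:
                P,e=tri([ray(ct,i['point']),ray(cs,j['point'])])
                if e<6: print('    ',np.round(P,1),round(e,1))
print(manip.get_state()['t'])
E
```

```text
station T [([326.6, 243.4], 0.85), ([311.8, 161.0], 0.27)] S [([330.5, 275.8], 0.9)]
     [569.6  41.2  10.5] 2.9
hole_work T [([228.0, 244.3], 0.67)] S [([322.5, 306.5], 0.88)]
     [559.3 261.1 164.7] 1.3
button_top T [([220.4, 243.3], 0.77), ([468.6, 310.1], 0.68)] S [([321.1, 291.1], 0.74), ([328.3, 276.4], 0.65)]
     [559.6 265.4 221.5] 1.1
     [551.5 256.6 260.4] 4.0
handle_top T [] S [([373.3, 255.6], 0.81)]
bay0 T [([354.5, 258.4], 0.94), ([354.0, 219.4], 0.9), ([350.2, 173.4], 0.26)] S [([314.2, 244.0], 0.79), ([296.1, 269.3], 0.77), ([345.7, 251.9], 0.67), ([310.8, 457.6], 0.25)]
     [533.8 -27.2  35.1] 1.1
     [624.  -25.7  54.6] 3.9
bay1 T [([354.5, 258.4], 0.94), ([354.0, 219.4], 0.9), ([350.2, 173.4], 0.26)] S [([314.2, 244.0], 0.79), ([296.1, 269.3], 0.77), ([345.7, 251.9], 0.67), ([310.8, 457.6], 0.25)]
     [533.8 -27.2  35.1] 1.1
     [624.  -25.7  54.6] 3.9
bay2 T [([354.5, 258.4], 0.94), ([354.0, 219.4], 0.9), ([350.2, 173.4], 0.26)] S [([314.2, 244.0], 0.79), ([296.1, 269.3], 0.77), ([345.7, 251.9], 0.67), ([310.8, 457.6], 0.25)]
     [533.8 -27.2  35.1] 1.1

[... 508 characters left out ...]
0.71), ([335.7, 186.7], 0.58)]
     [ 613.5 -358.7  -95.3] 3.6
     [ 598.6 -321.2   11. ] 0.7
     [ 512.  -238.     8.6] 2.0
     [ 603.1 -238.3   12.8] 0.2
     [ 590.2 -213.6  101.6] 3.5
mount0 T [([469.2, 309.6], 0.68), ([433.8, 299.1], 0.64)] S [([392.6, 215.6], 0.56), ([360.2, 209.5], 0.44)]
tweezers T [([473.7, 272.1], 0.55), ([317.5, 207.0], 0.3)] S [([370.0, 188.7], 0.58)]
     [ 494.1 -334.7    5. ] 2.3
jar T [([349.1, 172.2], 0.75)] S [([262.0, 251.9], 0.89), ([389.1, 372.5], 0.52)]
     [760.9 -18.8   7.4] 3.3
beaker T [([141.6, 255.9], 0.57)] S [([312.9, 455.6], 0.86), ([328.5, 280.5], 0.25), ([323.1, 293.9], 0.16)]
     [542.6 514.8   0.6] 2.1
     [530.3 364.7 376.4] 4.2
1.75
```

Request:
{"fn": "arm_command", "kwargs": {"moves": [{"jaw": 0, "offset": [0, -0.03, 0], "dr": [0, 0.113, 0]}, {"jaw": 0, "offset": [0, -0.03, 0], "dr": [0, 0.113, 0]}, {"jaw": 0, "offset": [0, -0.03, 0], "dr": [0, 0.113, 0]}, {"jaw": 0, "offset": [0, -0.03, 0], "dr": [0, 0.113, 0]}]}}

```text
t: 2.08
tool_pos: [272.7, -562.1, 366.7]
tcp_rot: [[-1.0, 0.0, -0.006], [0.006, 0.0, -1.0], [-0.0, -1.0, -0.0]]
force: [0.5, -0.5, 0.1]
width: 1.003
```

Request:
{"fn": "arm_command", "kwargs": {"moves": [{"jaw": 0, "offset": [-0.01, -0.005, -0.035], "dr": [0, 0, 0]}, {"jaw": 0, "offset": [-0.01, -0.005, -0.035], "dr": [0, 0, 0]}, {"jaw": 0, "offset": [-0.01, -0.005, -0.035], "dr": [0, 0, 0]}, {"jaw": 0, "offset": [-0.01, -0.005, -0.035], "dr": [0, 0, 0]}, {"jaw": 0, "offset": [-0.01, -0.005, -0.035], "dr": [0, 0, 0]}]}}

```text
t: 2.5
tool_pos: [323.0, -385.6, 390.7]
tcp_rot: [[-1.0, 0.0, -0.0], [0.0, -0.0, -1.0], [-0.0, -1.0, 0.0]]
force: [1.1, 0.1, 0.4]
width: 0.999
```

Request:
{"fn": "arm_command", "kwargs": {"moves": [{"jaw": 0, "offset": [-0.032, 0, -0.025], "dr": [0, 0, 0]}, {"jaw": 0, "offset": [-0.032, 0, -0.025], "dr": [0, 0, 0]}, {"jaw": 0, "offset": [-0.032, 0, -0.025], "dr": [0, 0, 0]}, {"jaw": 0, "offset": [-0.032, 0, -0.025], "dr": [0, 0, 0]}, {"jaw": 0, "offset": [-0.032, 0, -0.025], "dr": [0, 0, 0]}]}}

```text
t: 2.92
tool_pos: [484.1, -260.9, 390.7]
tcp_rot: [[-1.0, 0.001, -0.001], [0.001, -0.0, -1.0], [-0.001, -1.0, 0.0]]
force: [0.6, -1.7, -0.9]
width: 1.003
```

```bash
python3 - <<'E'
from h import *
print(manip.get_state()['joints'])
c,_=snap('wrist','w1')
for q in ['holder0','tray']:
    for d in cams.spot_point('wrist',q)[:4]:
        print(q,np.round(d['point'],1),round(d['conf'],2),np.round(onz(ray(c,d['point'],True),3),1))
E
```

```text
[ 0.46377958  0.23161313 -0.08562281  1.50910286  0.01999864  1.40091768
 -1.19431414]
holder0 [297.  103.4] 0.93 [ 602.4 -234.3    3. ]
holder0 [334. 177.] 0.72 [ 499.8 -285.2    3. ]
holder0 [369.3 108.2] 0.61 [ 596.6 -333.4    3. ]
holder0 [302.8 168.1] 0.56 [ 512.2 -241.9    3. ]
tray [332.4 175.8] 0.66 [ 501.4 -282.9    3. ]
tray [156.    8.9] 0.51 [763.9 -23.8   3. ]
```

View pics/w1.png

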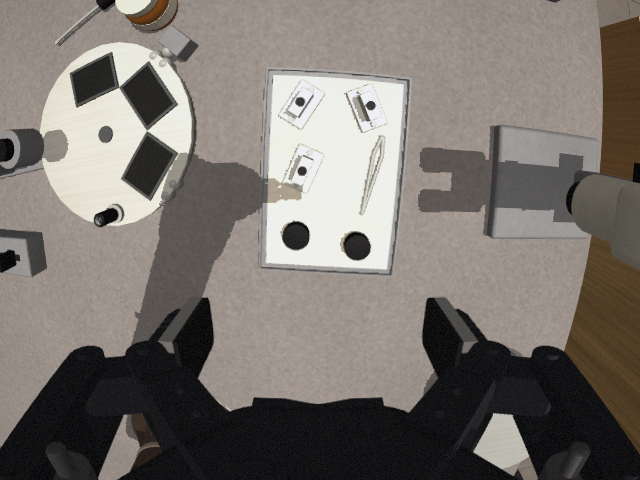

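The wrist picture shows three holders at (300,103), (369,106) and (302,169), with the turntable at left. Now to the station.

Request:
{"fn": "arm_command", "kwargs": {"moves": [{"jaw": 0, "offset": [-0.01, 0, -0.038], "dr": [0, 0, 0]}, {"jaw": 0, "offset": [-0.01, 0, -0.038], "dr": [0, 0, 0]}, {"jaw": 0, "offset": [-0.01, 0, -0.038], "dr": [0, 0, 0]}, {"jaw": 0, "offset": [-0.01, 0, -0.038], "dr": [0, 0, 0]}, {"jaw": 0, "offset": [-0.01, 0, -0.038], "dr": [0, 0, 0]}]}}

```text
t: 3.48
tool_pos: [532.6, -72.0, 390.6]
tcp_rot: [[-1.0, 0.0, -0.002], [0.002, -0.001, -1.0], [-0.0, -1.0, 0.001]]
force: [1.9, -0.7, 0.5]
width: 1.003
```

Request:
{"fn": "arm_command", "kwargs": {"moves": [{"jaw": 0, "offset": [0, 0, -0.038], "dr": [0, 0, 0]}, {"jaw": 0, "offset": [0, 0, -0.038], "dr": [0, 0, 0]}, {"jaw": 0, "offset": [0, 0, -0.038], "dr": [0, 0, 0]}, {"jaw": 0, "offset": [0, 0, -0.038], "dr": [0, 0, 0]}, {"jaw": 0, "offset": [0, 0, -0.01], "dr": [0, 0, 0]}]}}

```text
t: 3.9
tool_pos: [531.9, 95.4, 390.5]
tcp_rot: [[-1.0, 0.0, 0.006], [-0.006, 0.003, -1.0], [-0.0, -1.0, -0.003]]
force: [-0.6, -0.5, 0.8]
width: 1.001
```

```bash
cat > look.py <<'E'
from h import *
import sys
def look(fn,qs,zs):
    print(np.round(manip.get_state()['tool_pos'],1))
    c,_=snap('wrist',fn)
    for q,z in zip(qs,zs):
        for d in cams.spot_point('wrist',q)[:4]:
            print(q,np.round(d['point'],1).tolist(),round(d['conf'],2),np.round(onz(ray(c,d['point'],True),z),1))
E
python3 - <<'E'
from look import *
look('w2',['button_top','hole_work','handle_top','bay0','station','shutter_top'],[216,172,92,42,0,93.5])
E
```

```text
[531.9  95.4 390.5]
button_top [133.7, 188.3] 0.87 [563.1 258.9 216. ]
hole_work [149.3, 188.6] 0.68 [556.6 264.4 172. ]
handle_top [367.3, 257.9] 0.59 [459.2  34.1  92. ]
bay0 [414.5, 203.1] 0.94 [519.1 -33.8  42. ]
bay0 [416.2, 126.5] 0.6 [620.5 -31.8  42. ]
bay0 [346.0, 94.7] 0.6 [657.9  60.   42. ]
bay0 [556.3, 271.3] 0.2 [ 417.9 -287.1   42. ]
station [358.2, 155.6] 0.9 [577.8  38.9   0. ]
station [335.5, 10.9] 0.26 [786.6  71.7   0. ]
shutter_top [187.0, 303.2] 0.65 [394.1 266.5  93.5]
```

View pics/w2.png

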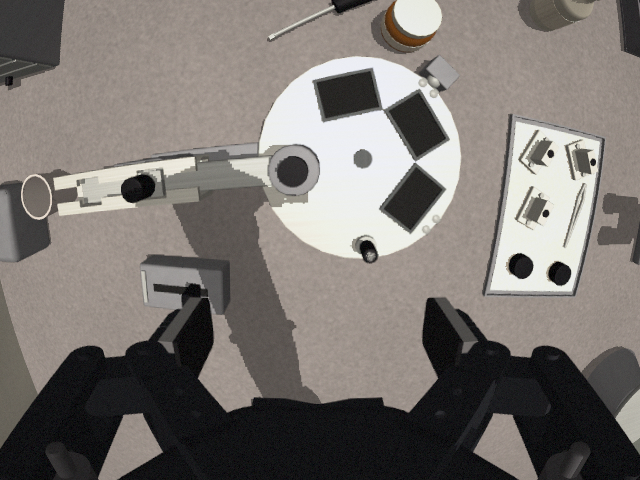

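The wrist picture shows the button cap top at (133,188), hub at (362,159), three bay floors and the handle at (368,250). I'll move closer over the button and fit the station pose from several views.

Request:
{"fn": "arm_command", "kwargs": {"moves": [{"jaw": 0, "offset": [0, 0.0, -0.036], "dr": [0, 0, 0]}, {"jaw": 0, "offset": [0, 0.0, -0.036], "dr": [0, 0, 0]}, {"jaw": 0, "offset": [0, 0.0, -0.036], "dr": [0, 0, 0]}, {"jaw": 0, "offset": [0, 0.0, -0.036], "dr": [0, 0, 0]}, {"jaw": 0, "offset": [0, 0.0, 0], "dr": [0, 0, 0]}]}}

```text
t: 4.67
tool_pos: [531.3, 240.3, 389.9]
tcp_rot: [[-1.0, -0.002, 0.007], [-0.007, 0.004, -1.0], [0.002, -1.0, -0.004]]
force: [-1.5, 0.2, 0.3]
width: 0.997
```

```bash
python3 - <<'E'
from look import *
look('w3',['button_top','hole_work','handle_top','bay0','station','shutter_top','shutter_box'],[216,172,92,42,0,93.5,0])
E
```

```text
[531.3 240.3 389.9]
button_top [291.6, 183.3] 0.8 [563.5 261.3 216. ]
hole_work [294.9, 182.9] 0.96 [558.4 261.4 172. ]
handle_top [477.4, 256.3] 0.66 [460.3  34.3  92. ]
bay0 [515.6, 134.8] 0.86 [620.5 -34.2  42. ]
bay0 [511.8, 203.6] 0.77 [522.5 -36.5  42. ]
bay0 [454.7, 97.7] 0.69 [661.9  61.3  42. ]
bay0 [579.6, 261.9] 0.57 [ 432.5 -189.1   42. ]
station [456.7, 160.4] 0.57 [576.   39.2   0. ]
shutter_top [296.3, 304.0] 0.66 [396.8 266.2  93.5]
shutter_top [610.1, 267.4] 0.29 [ 440.3 -214.6   93.5]
shutter_box [279.8, 277.4] 0.8 [395.7 296.3   0. ]
shutter_box [582.1, 262.6] 0.31 [ 416.2 -233.8    0. ]
```

View pics/w3.png

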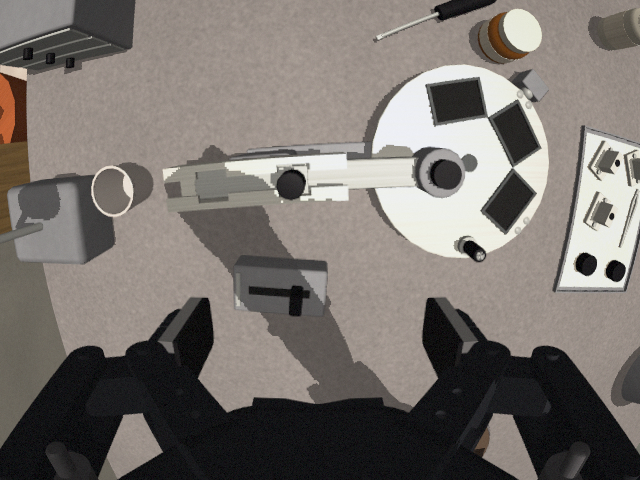

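```bash
python3 - <<'E'
from h import *
c,_=snap('wrist','w3b')
def poly(reg,z):
    cn,_=cv2.findContours(reg.astype(np.uint8),cv2.RETR_EXTERNAL,cv2.CHAIN_APPROX_NONE)
    cn=max(cn,key=len)[:,0,:]
    return np.array([onz(ray(c,p,True),z)[:2] for p in cn],np.float32)
for q,z in [('bay0',42),('button_top',201),('handle_top',71),('turntable',42),('boom',150),('shutter_box',50),('shutter_top',80)]:
    for d in cams.trace('wrist',q)[:3]:
        P=poly(d['region'],z)
        r=cv2.minAreaRect(P)
        e=cv2.fitEllipse(P)
        print(q,round(d['conf'],2),np.round(d['rect']),'rect',np.round(r[0],1),np.round(r[1],1),round(r[2],1),'ell',np.round(e[0],1),np.round(e[1],1))
E
```

```text
bay0 0.79 [366.  66. 543. 262.] rect [576.5  39.2] [269.1 268.4] 75.3 ell [578.1  32.3] [253.9 271.7]
bay0 0.42 [284. 288. 295. 319.] rect [376.2 271.8] [18.7 48.6] 84.9 ell [375.6 271.6] [19.1 56.5]
button_top 0.86 [267. 169. 297. 205.] rect [562.1 262. ] [27.  27.9] 89.4 ell [562.7 261.9] [27.  30.4]
button_top 0.5 [615. 187. 634. 243.] rect [ 541.2 -121.8] [11.1 66.5] 79.2 ell [ 547.1 -122.6] [ 9.3 71.7]
button_top 0.39 [154.  63. 540. 262.] rect [574. 195.] [184.9 369.3] 5.0 ell [581.6 154.3] [167.8 375.5]
turntable 0.58 [362.  64. 543. 262.] rect [576.8  39.1] [269.  267.5] 77.2 ell [577.8  32.2] [252.6 272.3]
boom 0.84 [188. 147. 456. 203.] rect [566.4 227.6] [ 51.8 279.3] 1.8 ell [565.6 190.3] [ 42.8 334.3]
boom 0.58 [581. 139. 621. 178.] rect [ 599.5 -115.9] [47.4 50.5] 59.6 ell [ 601.5 -115.1] [42.  59.3]
boom 0.39 [282. 285. 300. 321.] rect [427. 262.] [16.3 38.3] 87.7 ell [427.1 262.2] [16.6 43.7]
shutter_box 0.91 [227. 256. 322. 318.] rect [401.8 291.9] [129.1  84.9] 86.8 ell [402.4 290.4] [ 92.4 150.5]
shutter_box 0.54 [266. 167. 299. 203.] rect [543. 277.] [44.2 42.2] 2.6 ell [544.2 276.4] [40.6 48.4]
shutter_top 0.84 [282. 286. 298. 320.] rect [394.1 268.2] [17.  44.8] 81.6 ell [393.1 268.3] [17.2 50.6]
shutter_top 0.59 [362.  67. 544. 264.] rect [578.2  53.9] [246.1 242.9] 76.6 ell [580.1  48.2] [231.3 247.6]
shutter_top 0.2 [469.  10. 534.  64.] rect [751.6  -5.8] [ 64.  103.7] 36.1 ell [751.3  -5.5] [ 65.4 107.5]
```

```bash
cat >> h.py <<'E'
def rectify(cal,im,z,x0,x1,y0,y1,s=2.0,fish=True):
    # rows: x descending, cols: y descending ; s px/mm
    h=int((x1-x0)*s);w=int((y1-y0)*s)
    X=x1-(np.arange(h)+.5)/s; Y=y1-(np.arange(w)+.5)/s
    YY,XX=np.meshgrid(Y,X)
    P=np.stack([XX,YY,np.full_like(XX,z)],-1)-cal['origin']
    q=P@np.array(cal['orientation'])
    f=H/2/np.tan(np.radians(cal['fovy'])/2)
    r=np.hypot(q[...,0],q[...,1])
    k=(np.arctan2(r,q[...,2])/r if fish else 1/q[...,2])*f
    return cv2.remap(im,(cal['cx']+k*q[...,0]).astype(np.float32),(cal['cy']+k*q[...,1]).astype(np.float32),cv2.INTER_LINEAR)
E
python3 - <<'E'
from h import *
for n,fi in (('wrist',True),('top',False)):
    c,im=snap(n)
    R=rectify(c,im,42,430,720,-110,190,2,fi)
    cv2.imwrite(f'pics/r_{n}.png',R[:,:,::-1])
    g=cv2.cvtColor(R,cv2.COLOR_RGB2GRAY)
    cn,_=cv2.findContours((g<70).astype(np.uint8),cv2.RETR_EXTERNAL,cv2.CHAIN_APPROX_NONE)
    for k in cn:
        a=cv2.contourArea(k)/4
        if a>150:
            r=cv2.minAreaRect(k); print(n,round(a),'x,y',round(720-r[0][1]/2,1),round(190-r[0][0]/2,1),np.round(np.array(r[1])/2,1),round(r[2],1))
E
```

```text
wrist 709 x,y 452.1 17.2 [41.9 20.4] 37.6
wrist 3380 x,y 525.4 -32.4 [49. 71.] 36.4
wrist 1369 x,y 558.5 74.1 [45.2 38.2] 6.3
wrist 331 x,y 566.7 107.9 [26.4 57.5] 12.1
wrist 3374 x,y 623.7 -34.4 [71.1 49.1] 56.2
wrist 3342 x,y 659.3 57.1 [48.7 70.8] 76.4
wrist 331 x,y 702.4 -44.7 [20.2 36.2] 41.6
top 3170 x,y 525.4 -28.1 [47.3 69.4] 36.3
top 596 x,y 581.5 128.9 [27.7 27.1] 63.4
top 3171 x,y 623.4 -30.3 [69.2 47.3] 56.0
top 3182 x,y 658.9 61.0 [47.5 69.5] 76.0
```

View pics/r_wrist.png

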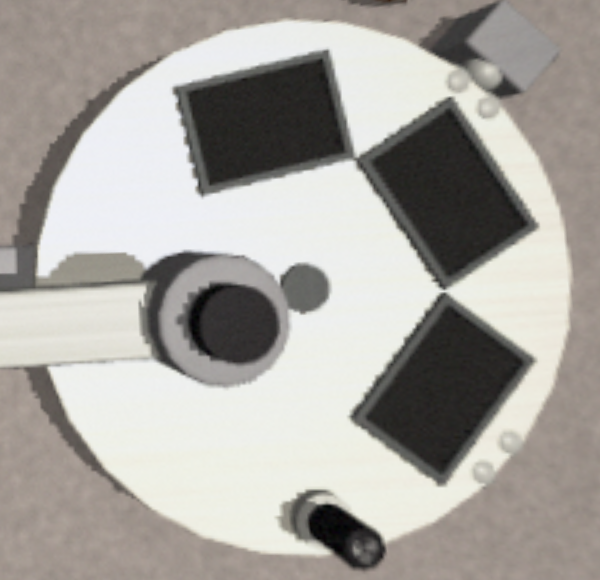

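Request:
{"fn": "arm_command", "kwargs": {"moves": [{"jaw": 0, "offset": [0, 0, 0], "dr": [0, -0.058, 0]}, {"jaw": 0, "offset": [-0.016, 0.03, -0.01], "dr": [0, 0, 0]}, {"jaw": 0, "offset": [-0.016, 0.03, -0.01], "dr": [0, 0, 0]}, {"jaw": 0, "offset": [0, 0.035, 0], "dr": [0, 0, 0]}, {"jaw": 0, "offset": [0, 0.035, 0], "dr": [0, 0, 0]}]}}

```text
t: 5.98
tool_pos: [564.4, 256.2, 258.9]
tcp_rot: [[-0.998, 0.001, 0.058], [-0.058, 0.001, -0.998], [-0.001, -1.0, -0.001]]
force: [0.9, 0.3, 0.6]
width: 1.002
```

```bash
python3 - <<'E'
from look import *
s=manip.get_state();print(np.round(s['tool_pos'],1),np.round(s['tcp_rot'],3).tolist())
look('w4',['button_top','hole_work'],[216,172])
for d in cams.trace('wrist','button_top')[:2]: print(d['conf'],d['rect'])
E
```

```text
[564.4 256.2 258.9] [[-0.998, 0.001, 0.058], [-0.058, 0.001, -0.998], [-0.001, -1.0, -0.001]]
[564.4 256.2 258.9]
button_top [303.9, 286.0] 0.94 [561.6 261.9 216. ]
hole_work [303.2, 258.7] 0.68 [561.1 263.8 172. ]
0.69 [281.0, 233.0, 325.4, 304.7]
0.32 [40.6, 195.5, 120.7, 260.1]
```

View pics/w4.png

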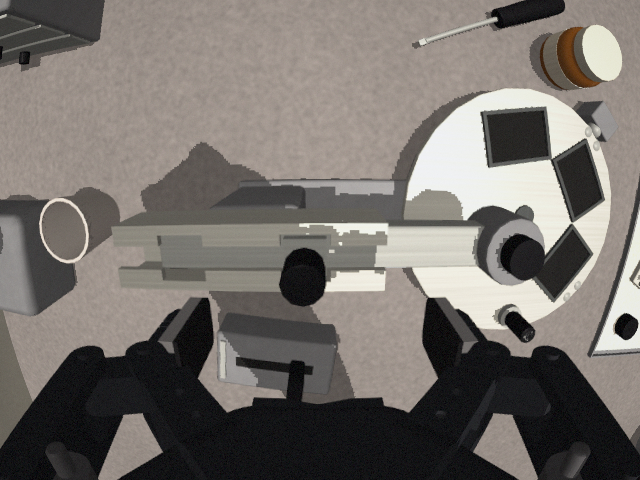

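Request:
{"fn": "arm_command", "kwargs": {"moves": [{"jaw": 0, "offset": [0.002, 0.02, -0.006], "dr": [0, 0, 0]}, {"jaw": 0, "offset": [0, 0.02, 0], "dr": [0, 0, 0]}, {"jaw": 0, "offset": [0, 0.016, 0], "dr": [0, 0, 0]}, {"jaw": 0, "offset": [0, 0, 0], "dr": [0, 0, 0]}]}}

```text
t: 6.52
tool_pos: [561.5, 261.2, 204.4]
tcp_rot: [[-0.998, -0.0, 0.058], [-0.058, -0.0, -0.998], [0.0, -1.0, 0.0]]
force: [-0.8, -0.1, -0.0]
width: 0.995
```

Request:
{"fn": "arm_command", "kwargs": {"moves": [{"jaw": 1, "offset": [0, 0, 0], "dr": [0, 0, 0]}, {"jaw": 1, "offset": [0, 0, 0], "dr": [0, 0, 0]}, {"jaw": 1, "offset": [0, 0, 0], "dr": [0, 0, 0]}, {"jaw": 1, "offset": [0, 0, 0], "dr": [0, 0, 0]}, {"jaw": 1, "offset": [0, 0, 0], "dr": [0, 0, 0]}], "force": 40}}

```text
t: 6.93
tool_pos: [562.0, 261.7, 205.5]
tcp_rot: [[-0.998, 0.002, 0.058], [-0.058, 0.001, -0.998], [-0.002, -1.0, -0.001]]
force: [0.8, 1.2, 0.9]
width: 0.298
```

Request:
{"fn": "arm_command", "kwargs": {"moves": [{"jaw": 1, "offset": [0, 0, 0], "dr": [0, 0, 0]}, {"jaw": 1, "offset": [0, 0, 0], "dr": [0, 0, 0]}, {"jaw": 1, "offset": [0, 0, 0], "dr": [0, 0, 0]}]}}

```text
t: 7.18
tool_pos: [561.9, 261.8, 204.9]
tcp_rot: [[-0.998, 0.001, 0.058], [-0.058, 0.001, -0.998], [-0.001, -1.0, -0.001]]
force: [0.5, 1.7, 3.4]
width: 0.265
```

```bash
python3 - <<'E'
from look import *
look('w5',['button_top'],[216]); 
E
```

```text
[561.9 261.8 204.9]
button_top [320.8, 337.4] 0.59 [561.8 259.7 216. ]
```

View pics/w5.png

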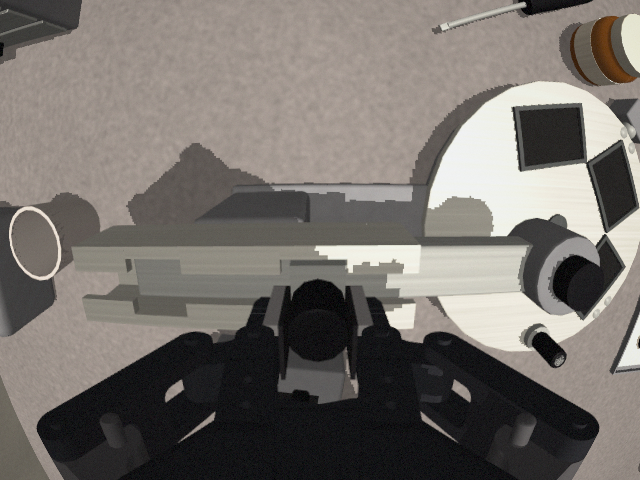

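The cap sits between the pads, at (320,320). Now press.

Request:
{"fn": "arm_command", "kwargs": {"moves": [{"jaw": 1, "offset": [0, 0.005, 0], "dr": [0, 0, 0]}, {"jaw": 1, "offset": [0, 0.005, 0], "dr": [0, 0, 0]}, {"jaw": 1, "offset": [0, 0.001, 0], "dr": [0, 0, 0]}]}}

```text
t: 7.53
tool_pos: [562.0, 261.8, 193.4]
tcp_rot: [[-0.998, 0.001, 0.058], [-0.058, 0.001, -0.998], [-0.001, -1.0, -0.001]]
force: [-0.7, 0.5, 11.8]
width: 0.266
```

Request:
{"fn": "arm_command", "kwargs": {"moves": [{"jaw": 1, "offset": [0, 0, -0.006], "dr": [0, 0, 0]}, {"jaw": 1, "offset": [0, 0, -0.008], "dr": [0, 0, 0]}]}}

```text
t: 7.7
tool_pos: [561.2, 273.7, 193.5]
tcp_rot: [[-0.998, 0.0, 0.056], [-0.056, -0.002, -0.998], [-0.0, -1.0, 0.002]]
force: [-0.1, -2.2, 6.1]
width: 0.264
```

Request:
{"fn": "arm_command", "kwargs": {"moves": [{"jaw": 1, "offset": [0, 0, -0.015], "dr": [0, 0, 0]}, {"jaw": 1, "offset": [0, 0, -0.016], "dr": [0, 0, 0]}, {"jaw": 1, "offset": [0, 0, -0.016], "dr": [0, 0, 0]}, {"jaw": 1, "offset": [0, 0, -0.015], "dr": [0, 0, 0]}, {"jaw": 1, "offset": [0, 0, -0.004], "dr": [0, 0, 0]}]}}

```text
t: 8.12
tool_pos: [556.7, 343.6, 193.8]
tcp_rot: [[-0.998, 0.001, 0.06], [-0.06, 0.001, -0.998], [-0.001, -1.0, -0.001]]
force: [-0.9, -1.4, 6.6]
width: 0.269
```

Request:
{"fn": "arm_command", "kwargs": {"moves": [{"jaw": 1, "offset": [0, 0, 0], "dr": [0, 0, 0]}, {"jaw": 1, "offset": [0, 0, 0], "dr": [0, 0, 0]}]}}

```text
t: 8.28
tool_pos: [556.8, 342.3, 193.7]
tcp_rot: [[-0.998, 0.0, 0.059], [-0.059, 0.001, -0.998], [-0.0, -1.0, -0.001]]
force: [-1.8, 1.3, 6.5]
width: 0.267
```

Request:
{"fn": "arm_command", "kwargs": {"moves": [{"jaw": 1, "offset": [0, -0.006, 0], "dr": [0, 0, 0]}, {"jaw": 1, "offset": [0, -0.005, 0], "dr": [0, 0, 0]}, {"jaw": 1, "offset": [0, 0, 0], "dr": [0, 0, 0]}]}}

```text
t: 8.53
tool_pos: [556.8, 341.3, 205.2]
tcp_rot: [[-0.998, 0.0, 0.058], [-0.058, 0.0, -0.998], [-0.0, -1.0, -0.0]]
force: [-0.5, 1.2, 4.3]
width: 0.26
```

Request:
{"fn": "arm_command", "kwargs": {"moves": [{"jaw": 0, "offset": [0, 0, 0], "dr": [0, 0, 0]}, {"jaw": 0, "offset": [0, 0, 0], "dr": [0, 0, 0]}, {"jaw": 0, "offset": [0, 0, 0], "dr": [0, 0, 0]}, {"jaw": 0, "offset": [0, 0, 0], "dr": [0, 0, 0]}, {"jaw": 0, "offset": [0, 0, 0], "dr": [0, 0, 0]}]}}

```text
t: 8.95
tool_pos: [556.8, 340.8, 203.9]
tcp_rot: [[-0.998, -0.001, 0.058], [-0.058, -0.001, -0.998], [0.001, -1.0, 0.001]]
force: [-0.7, -0.4, -0.1]
width: 0.95
```

```bash
python3 - <<'E'
from look import *
look('w6',['button_top'],[216]); 
c,_=snap('top','t6')
for d in cams.spot_point('top','button_top')[:2]: print(d,onz(ray(c,d['point']),216))
E
```

```text
[556.8 340.8 203.9]
button_top [318.0, 338.6] 0.55 [556.8 339.8 216. ]
{'point': [182.6, 248.4], 'conf': 0.49} [548.9531077  344.51018628 216.        ]
```

View pics/w6.png

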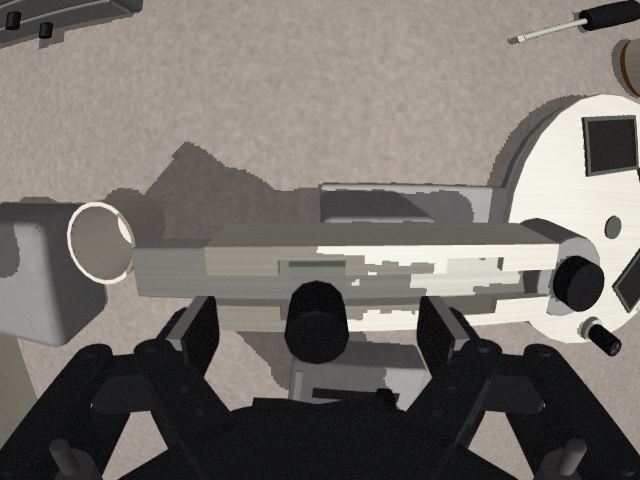

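Request:
{"fn": "arm_command", "kwargs": {"moves": [{"jaw": 0, "offset": [0, -0.03, 0], "dr": [0, 0, 0]}, {"jaw": 0, "offset": [0, -0.04, 0], "dr": [0, 0, 0]}, {"jaw": 0, "offset": [0, -0.04, 0.0], "dr": [0, 0, 0]}, {"jaw": 0, "offset": [0, -0.04, 0.03], "dr": [0, 0, 0]}, {"jaw": 0, "offset": [0, 0, 0.0], "dr": [0, 0, 0]}]}}

```text
t: 9.57
tool_pos: [561.5, 314.2, 355.8]
tcp_rot: [[-0.998, 0.011, 0.054], [-0.054, 0.004, -0.999], [-0.011, -1.0, -0.003]]
force: [1.8, -0.8, 0.9]
width: 0.999
```

```bash
python3 - <<'E'
from look import *
c,_=snap('wrist','w7');cs,_=snap('side','s7');ct,_=snap('top','t7')
R=[]
for n,cc in (('wrist',c),('side',cs),('top',ct)):
    for d in cams.spot_point(n,'button_top')[:2]:
        r=ray(cc,d['point'],n=='wrist'); print(n,d['conf'],np.round(d['point']),np.round(onz(r,216),1))
        if d is not None: R.append((n,r))
for i in range(len(R)):
    for j in range(i):
        if R[i][0]!=R[j][0]:
            P,e=tri([R[i][1],R[j][1]])
            if e<8: print(R[i][0],R[j][0],np.round(P,1),e)
E
```

```text
wrist 0.8 [282. 240.] [555.6 340.1 216. ]
side 0.8 [321. 324.] [549.9 342.1 216. ]
side 0.46 [296. 271.] [621.7 213.4 216. ]
top 0.62 [183. 247.] [551.6 344.6 216. ]
side wrist [552.2 339.7 210.9] 2.122775026666611
side wrist [595.3 329.1 352.6] 2.3207820093445037
top wrist [553.3 342.7 213.7] 2.89073096060632
top side [550.6 343.8 218.4] 0.9102102460408452
```

View pics/w7.png

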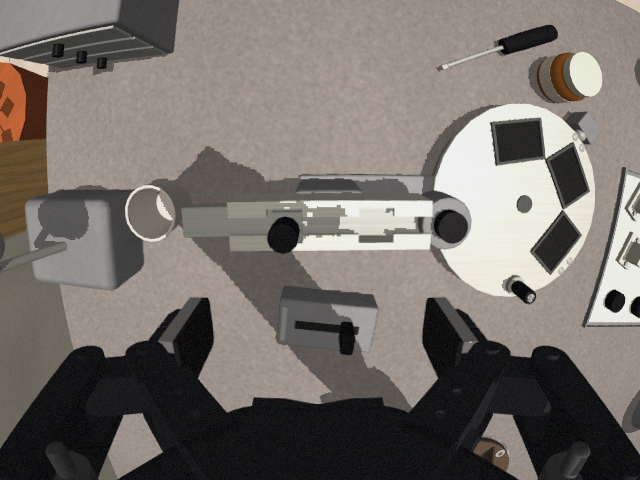

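```bash
python3 - <<'E'
import cv2
im=cv2.imread('pics/s7.png')[260:420,250:430]; cv2.imwrite('pics/s7c.png',cv2.resize(im,None,fx=4,fy=3.6,interpolation=cv2.INTER_CUBIC))
E
```

```text
(no output)
```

View pics/s7c.png

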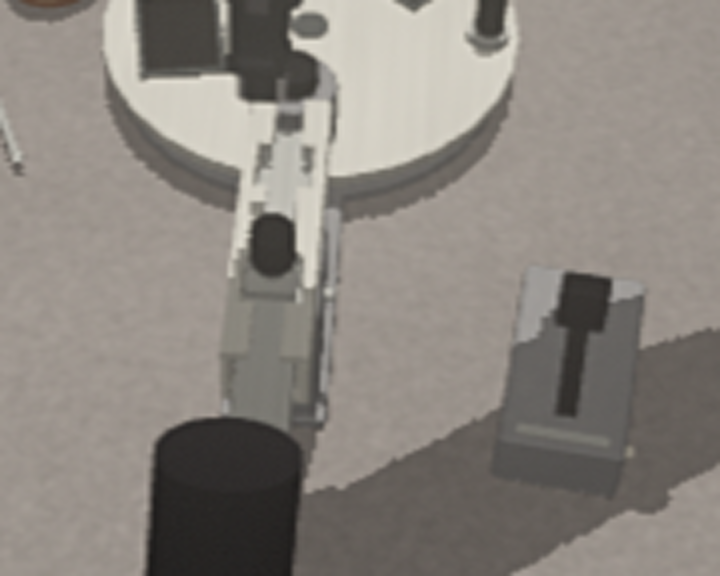

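The button's top triangulates at 211–218 mm, so it is up. The freed inspection hole shows empty at (375,238) in the wrist view. On to the tray.

Request:
{"fn": "arm_command", "kwargs": {"moves": [{"jaw": 0, "offset": [0, 0, 0.03], "dr": [0, 0.055, 0]}, {"jaw": 0, "offset": [0, 0, 0.041], "dr": [0, 0, 0]}, {"jaw": 0, "offset": [0, 0, 0.041], "dr": [0, 0, 0]}, {"jaw": 0, "offset": [0, 0, 0.041], "dr": [0, 0, 0]}, {"jaw": 0, "offset": [0, 0, 0.041], "dr": [0, 0, 0]}]}}

```text
t: 10.28
tool_pos: [559.8, 120.9, 346.3]
tcp_rot: [[-1.0, -0.002, 0.004], [-0.004, -0.0, -1.0], [0.002, -1.0, 0.0]]
force: [0.9, -0.2, 0.7]
width: 0.995
```

Request:
{"fn": "arm_command", "kwargs": {"moves": [{"jaw": 0, "offset": [0, 0, 0.041], "dr": [0, 0, 0]}, {"jaw": 0, "offset": [0, 0, 0.041], "dr": [0, 0, 0]}, {"jaw": 0, "offset": [0, 0, 0.041], "dr": [0, 0, 0]}, {"jaw": 0, "offset": [0, 0, 0.041], "dr": [0, 0, 0]}, {"jaw": 0, "offset": [0, 0, 0.041], "dr": [0, 0, 0]}]}}

```text
t: 10.7
tool_pos: [560.4, -84.2, 346.5]
tcp_rot: [[-1.0, -0.002, 0.004], [-0.004, 0.0, -1.0], [0.002, -1.0, -0.0]]
force: [1.1, -0.2, 0.5]
width: 1.0
```

Request:
{"fn": "arm_command", "kwargs": {"moves": [{"jaw": 0, "offset": [0, 0, 0.041], "dr": [0, 0, 0]}, {"jaw": 0, "offset": [0, 0, 0.041], "dr": [0, 0, 0]}, {"jaw": 0, "offset": [0, 0, 0.041], "dr": [0, 0, 0]}, {"jaw": 0, "offset": [0, 0, 0.041], "dr": [0, 0, 0]}, {"jaw": 0, "offset": [0, 0, 0.041], "dr": [0, 0, 0]}]}}

```text
t: 11.12
tool_pos: [561.2, -289.1, 346.4]
tcp_rot: [[-1.0, -0.002, 0.004], [-0.004, 0.001, -1.0], [0.002, -1.0, -0.001]]
force: [1.8, -0.2, -0.0]
width: 0.996
```

```bash
cat > hold.py <<'E'
from look import *
import glob
def holders(tag,zt=44+3,x=(440,660),y=(-400,-170)):
    s=manip.get_state();print(np.round(s['tool_pos'],1),np.round(s['tcp_rot'],3).tolist())
    c,im=snap('wrist','h'+tag)
    np.savez('cal_'+tag,**{k:np.array(v) for k,v in c.items()})
    for z in (13,):
        R=rectify(c,im,z,x[0],x[1],y[0],y[1],2.5)
        cv2.imwrite(f'pics/hr{tag}_{z}.png',R[:,:,::-1])
    for d in cams.spot_point('wrist','holder0')[:4]:
        print('sp',np.round(d['point'],1).tolist(),round(d['conf'],2),np.round(onz(ray(c,d['point'],True),3),1))
    for d in cams.trace('wrist','holder0')[:4]:
        cn,_=cv2.findContours(d['region'].astype(np.uint8),cv2.RETR_EXTERNAL,cv2.CHAIN_APPROX_NONE)
        cn=max(cn,key=len)[:,0,:]
        P=np.array([onz(ray(c,p,True),13)[:2] for p in cn],np.float32)
        r=cv2.minAreaRect(P); print('tr',round(d['conf'],2),np.round(r[0],1),np.round(r[1],1),round(r[2],1))
E
python3 -c "
from hold import *
holders('1')"
```

```text
[ 561.2 -289.1  346.4] [[-1.0, -0.002, 0.004], [-0.004, 0.001, -1.0], [0.002, -1.0, -0.001]]
sp [276.9, 160.5] 0.98 [ 601.9 -238.4    3. ]
sp [281.3, 227.5] 0.95 [ 514.4 -242.7    3. ]
sp [348.7, 159.7] 0.68 [ 603.1 -329.2    3. ]
tr 0.92 [ 513.9 -242.5] [38.9 60.4] 67.3
tr 0.62 [ 600.6 -240.5] [39.3 60.3] 56.9
```

View pics/hr1_13.png

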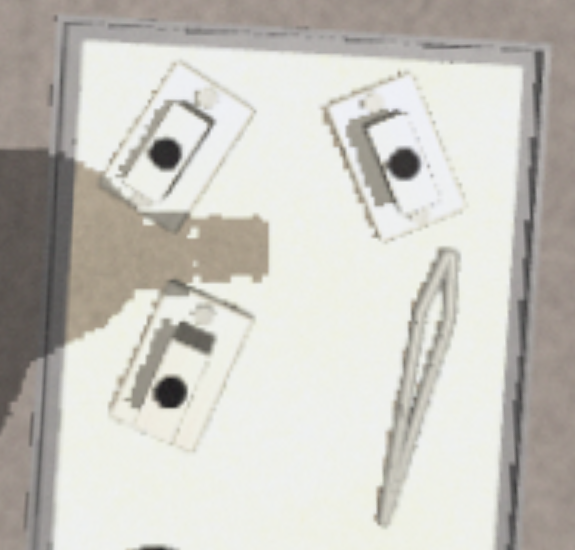

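Holders in world coordinates: A (601,-240) at -33°, B (597,-328) at +25°, C (514,-242) at -23°. Picking A first.

Request:
{"fn": "arm_command", "kwargs": {"moves": [{"jaw": 0, "offset": [-0.02, 0.02, -0.024], "dr": [0, 0, 0]}, {"jaw": 0, "offset": [-0.02, 0.02, -0.0245], "dr": [0, 0, 0]}, {"jaw": 0.3, "offset": [0, 0.035, 0], "dr": [0, 0.115, 0]}, {"jaw": 0.3, "offset": [0, 0.035, 0], "dr": [0, 0.115, 0]}, {"jaw": 0.3, "offset": [0, 0.035, 0], "dr": [0, 0.115, 0]}]}}

```text
t: 11.68
tool_pos: [601.9, -236.1, 200.5]
tcp_rot: [[-0.941, -0.0, -0.338], [0.338, 0.001, -0.941], [0.001, -1.0, -0.001]]
force: [-0.3, -1.1, -0.7]
width: 0.703
```

Request:
{"fn": "arm_command", "kwargs": {"moves": [{"jaw": 0.3, "offset": [0, 0.035, 0], "dr": [0, 0.115, 0]}, {"jaw": 0.3, "offset": [0, 0.035, 0], "dr": [0, 0.115, 0]}, {"jaw": 0.3, "offset": [0, 0, 0], "dr": [0, 0, 0]}]}}

```text
t: 11.93
tool_pos: [597.3, -235.3, 124.9]
tcp_rot: [[-0.839, -0.012, -0.544], [0.544, 0.005, -0.839], [0.013, -1.0, 0.003]]
force: [-1.2, 0.9, -0.5]
width: 0.701
```

```bash
python3 -c "
from hold import *
holders('2')"
```

```text
[ 597.3 -235.3  124.9] [[-0.839, -0.012, -0.544], [0.544, 0.005, -0.839], [0.013, -1.0, 0.003]]
sp [385.7, 320.5] 0.98 [ 512.5 -243.9    3. ]
sp [315.2, 227.1] 0.83 [ 603.9 -238.7    3. ]
sp [432.4, 168.0] 0.56 [ 595.5 -329.8    3. ]
tr 0.95 [ 600.7 -240.3] [37.7 62.6] 57.2
tr 0.91 [ 596.  -328.4] [65.4 38.7] 21.6
tr 0.89 [ 511.4 -235.8] [36.9 79.6] 59.2
```

View pics/h2.png

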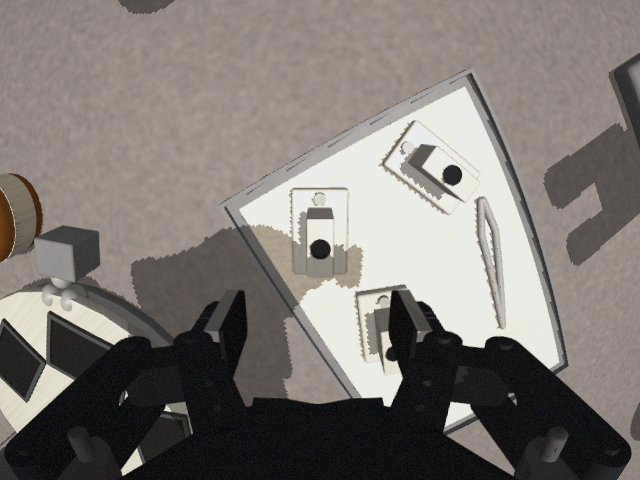

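Request:
{"fn": "arm_command", "kwargs": {"moves": [{"jaw": 0.3, "offset": [0, 0.03, 0], "dr": [0, 0, 0]}, {"jaw": 0.3, "offset": [0, 0, 0], "dr": [0, 0, 0]}, {"jaw": 0.3, "offset": [0, 0, 0], "dr": [0, 0, 0]}]}}

```text
t: 12.33
tool_pos: [601.7, -238.9, 103.9]
tcp_rot: [[-0.842, 0.0, -0.54], [0.54, 0.0, -0.842], [0.0, -1.0, -0.0]]
force: [0.9, -0.3, 0.4]
width: 0.701
```

Request:
{"fn": "arm_command", "kwargs": {"moves": [{"jaw": 0.3, "offset": [0, 0.025, 0.001], "dr": [0, 0, 0]}, {"jaw": 0.3, "offset": [0, 0.025, 0], "dr": [0, 0, 0]}, {"jaw": 0.3, "offset": [0, 0.021, 0], "dr": [0, 0, 0]}, {"jaw": 0.3, "offset": [0, 0, 0], "dr": [0, 0, 0]}]}}

```text
t: 12.67
tool_pos: [599.8, -239.5, 30.2]
tcp_rot: [[-0.841, -0.003, -0.541], [0.541, 0.001, -0.841], [0.003, -1.0, 0.001]]
force: [-2.4, 0.5, -0.5]
width: 0.7
```

Request:
{"fn": "arm_command", "kwargs": {"moves": [{"jaw": 1, "offset": [0, 0, 0], "dr": [0, 0, 0]}, {"jaw": 1, "offset": [0, 0, 0], "dr": [0, 0, 0]}, {"jaw": 1, "offset": [0, 0, 0], "dr": [0, 0, 0]}, {"jaw": 1, "offset": [0, 0, 0], "dr": [0, 0, 0]}, {"jaw": 1, "offset": [0, 0, 0], "dr": [0, 0, 0]}]}}

```text
t: 13.08
tool_pos: [602.4, -240.4, 34.0]
tcp_rot: [[-0.841, 0.003, -0.541], [0.541, -0.001, -0.841], [-0.003, -1.0, -0.001]]
force: [-1.2, 0.7, 5.8]
width: 0.179
```

Request:
{"fn": "arm_command", "kwargs": {"moves": [{"jaw": 1, "offset": [0, -0.01, 0], "dr": [0, 0, 0]}, {"jaw": 1, "offset": [0, -0.03, 0], "dr": [0, 0, 0]}, {"jaw": 1, "offset": [0, -0.03, 0], "dr": [0, 0, 0]}, {"jaw": 1, "offset": [0, -0.03, 0], "dr": [0, 0, 0]}]}}

```text
t: 13.42
tool_pos: [600.7, -239.9, 133.8]
tcp_rot: [[-0.841, -0.0, -0.541], [0.541, 0.0, -0.841], [0.0, -1.0, 0.0]]
force: [1.1, -0.6, -0.9]
width: 0.181
```

```bash
python3 -c "
from hold import *
holders('3')"
```

```text
[ 600.7 -239.9  133.8] [[-0.841, -0.0, -0.541], [0.541, 0.0, -0.841], [0.0, -1.0, 0.0]]
sp [427.2, 176.0] 0.78 [ 595.3 -330.7    3. ]
sp [315.9, 292.8] 0.76 [ 563.6 -215.2    3. ]
sp [377.5, 325.2] 0.71 [ 512.8 -240.8    3. ]
tr 0.88 [ 550.7 -209.2] [ 63.5 126.2] 58.1
tr 0.74 [ 596.4 -328.5] [64.2 38.3] 21.8
tr 0.62 [ 520.8 -250. ] [29. 46.] 68.0
```

View pics/h3.png

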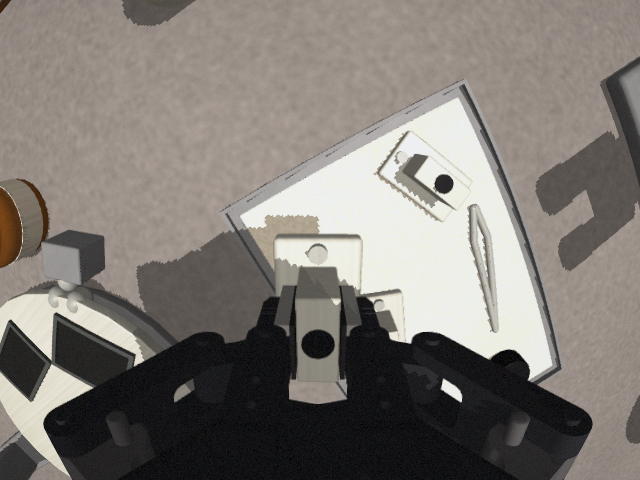

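A is held in the jaws, at (318,310). I'll check the grip offset along the block and the bay positions.

```bash
python3 - <<'E'
from h import *
s=manip.get_state(); c=dict(np.load('cal_3.npz'))
R=np.array(s['tcp_rot']);T=np.array(s['tool_pos'])
for z,p in ((113.3,(318,236)),(146.3-2,(318,268)),(144.3,(318,381))):
    print(np.round(R.T@(onz(ray(c,p,True),z)-T),1))
E
```

```text
[-27.4  22.5   1.3]
[-24.8  -8.5   1.2]
[22.4 -8.8  1.2]
```

Request:
{"fn": "arm_command", "kwargs": {"moves": [{"jaw": 1, "offset": [0.029, 0, -0.022], "dr": [0, 0, 0]}, {"jaw": 1, "offset": [0.029, 0, -0.022], "dr": [0, 0, 0]}, {"jaw": 1, "offset": [0.029, 0, -0.022], "dr": [0, 0, 0]}, {"jaw": 1, "offset": [0.029, 0, -0.022], "dr": [0, 0, 0]}, {"jaw": 1, "offset": [0.029, 0, -0.022], "dr": [0, 0.06, 0]}]}}

```text
t: 13.98
tool_pos: [537.0, -67.6, 131.1]
tcp_rot: [[-0.807, -0.002, -0.591], [0.591, 0.0, -0.807], [0.001, -1.0, 0.001]]
force: [0.9, 0.6, -1.9]
width: 0.182
```

Request:
{"fn": "arm_command", "kwargs": {"moves": [{"jaw": 1, "offset": [0, 0, 0], "dr": [0, 0, 0]}, {"jaw": 1, "offset": [0, 0, 0], "dr": [0, 0, 0]}]}}

```text
t: 14.15
tool_pos: [537.5, -66.2, 131.3]
tcp_rot: [[-0.809, -0.002, -0.587], [0.587, 0.001, -0.809], [0.002, -1.0, 0.0]]
force: [0.3, -1.6, -1.8]
width: 0.176
```

```bash
cat > bays.py <<'E'
from h import *
from scipy.optimize import least_squares
def bays(n='wrist',tag='b',thr=70,x=(440,720),y=(-110,150)):
    if n=='wrist':
        s=manip.get_state();print(np.round(s['tool_pos'],1),np.round(s['tcp_rot'],3).tolist())
    c,im=snap(n,tag); fi=n=='wrist'
    R=rectify(c,im,42,x[0],x[1],y[0],y[1],2,fi)
    cv2.imwrite(f'pics/{tag}_r.png',R[:,:,::-1])
    g=cv2.cvtColor(R,cv2.COLOR_RGB2GRAY)
    cn,_=cv2.findContours((g<thr).astype(np.uint8),cv2.RETR_EXTERNAL,cv2.CHAIN_APPROX_NONE)
    for k in cn:
        a=cv2.contourArea(k)/4
        if a>800:
            r=cv2.minAreaRect(k); print(n,round(a),'x,y',round(x[1]-r[0][1]/2,1),round(y[1]-r[0][0]/2,1),np.round(np.array(r[1])/2,1),round(r[2],1))
E
python3 -c "
from bays import *
bays(tag='b1')"
```

```text
[537.5 -66.2 131.3] [[-0.809, -0.002, -0.587], [0.587, 0.001, -0.809], [0.002, -1.0, 0.0]]
wrist 2088 x,y 476.0 -61.2 [71.  77.5] 90.0
wrist 16634 x,y 506.8 50.5 [199.  132.5] 0.0
wrist 3423 x,y 623.9 -31.0 [71.4 49. ] 56.3
wrist 3438 x,y 659.8 61.4 [49.2 71.4] 76.2
```

View pics/b1.png

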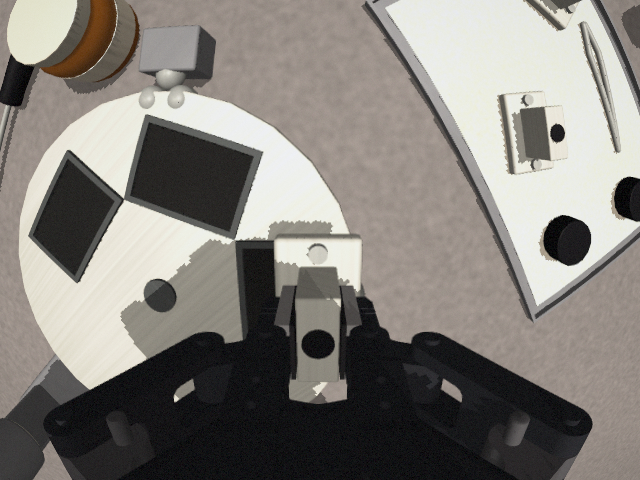

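Request:
{"fn": "arm_command", "kwargs": {"moves": [{"jaw": 1, "offset": [0.015, 0.01, -0.012], "dr": [0, 0, 0]}, {"jaw": 1, "offset": [0.0145, 0.015, -0.0115], "dr": [0, 0, 0]}, {"jaw": 1, "offset": [0, 0.02, 0], "dr": [0, 0, 0]}, {"jaw": 1, "offset": [0, 0, 0], "dr": [0, 0, 0]}, {"jaw": 1, "offset": [0, 0, 0], "dr": [0, 0, 0]}]}}

```text
t: 14.62
tool_pos: [528.1, -34.2, 85.9]
tcp_rot: [[-0.806, -0.003, -0.592], [0.592, -0.001, -0.806], [0.002, -1.0, 0.002]]
force: [0.1, -0.8, -1.0]
width: 0.18
```

```bash
python3 -c "
from bays import *
bays(tag='b2')"
```

```text
[528.1 -34.2  85.9] [[-0.806, -0.003, -0.592], [0.592, -0.001, -0.806], [0.002, -1.0, 0.002]]
wrist 18520 x,y 504.0 35.5 [127. 229.] 90.0
wrist 3453 x,y 624.2 -31.2 [71.6 49.1] 56.3
wrist 3466 x,y 660.2 61.5 [49.4 71.8] 76.2
wrist 3517 x,y 681.5 -59.5 [ 77. 100.] 90.0
wrist 3632 x,y 683.0 106.2 [74.  87.5] 90.0
```

View pics/b2.png

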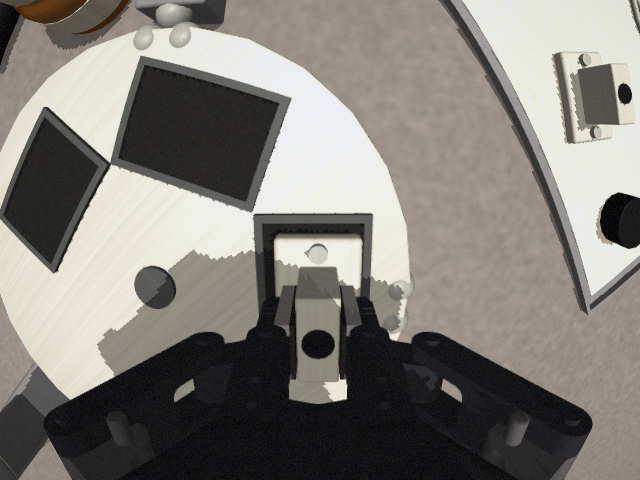

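```bash
cat > px.py <<'E'
from h import *
def px(pts):
    s=manip.get_state(); c=cams.calibration('wrist')
    R=np.array(s['tcp_rot']);T=np.array(s['tool_pos']); print(np.round(T,1))
    for z,p in pts:
        w=onz(ray(c,p,True),z); print(p,z,'tool',np.round(R.T@(w-T),1),'world',np.round(w,1))
E
python3 -c "
from px import *
px([(46,(254,214)),(46,(372,213)),(65.5,(273,234)),(65.5,(362,234))])
import cv2
im=cv2.imread('pics/b2.png')[200:360,230:400];cv2.imwrite('pics/b2c.png',cv2.resize(im,None,fx=4,fy=3.75,interpolation=cv2.INTER_CUBIC))"
```

```text
[528.9 -34.3  86.8]
(254, 214) 46 tool [-35.   40.7 -29.2] world [574.4 -31.5  46. ]
(372, 213) 46 tool [-35.4  40.8  25.9] world [542.1 -76.2  46. ]
(273, 234) 65.5 tool [-30.4  21.2 -18.1] world [564.2 -37.8  65.5]
(362, 234) 65.5 tool [-30.4  21.3  19. ] world [542.2 -67.7  65.5]
```

View pics/b2c.png

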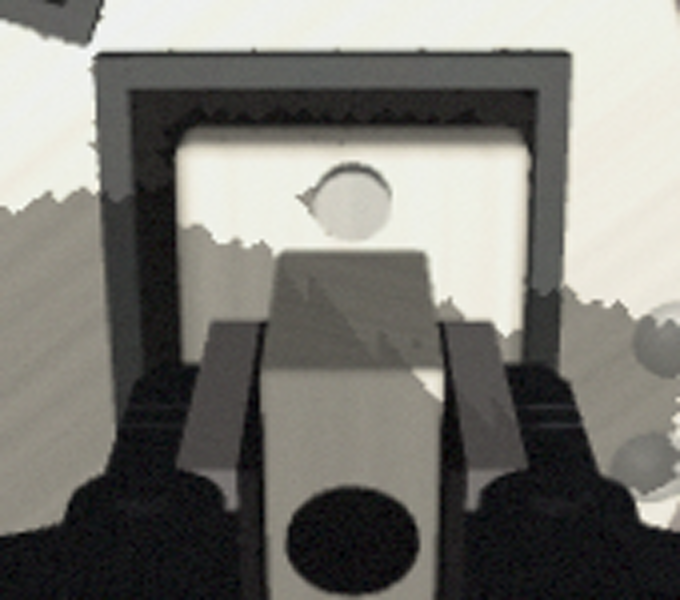

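Request:
{"fn": "arm_command", "kwargs": {"moves": [{"jaw": 1, "offset": [0.004, 0, -0.002], "dr": [0, 0, 0]}, {"jaw": 1, "offset": [0, 0.005, 0], "dr": [0, 0, 0]}, {"jaw": 1, "offset": [0, 0.005, 0], "dr": [0, 0, 0]}, {"jaw": 1, "offset": [0, 0, 0], "dr": [0, 0, 0]}, {"jaw": 1, "offset": [0, 0, 0], "dr": [0, 0, 0]}]}}

```text
t: 15.08
tool_pos: [526.5, -28.8, 76.5]
tcp_rot: [[-0.807, -0.0, -0.591], [0.591, -0.0, -0.807], [0.0, -1.0, 0.0]]
force: [-0.4, 0.1, -1.3]
width: 0.179
```

```bash
python3 -c "
from bays import *
bays(tag='b3')
im=cv2.imread('pics/b3.png')[200:360,230:400];cv2.imwrite('pics/b3c.png',cv2.resize(im,None,fx=4,fy=3.75,interpolation=cv2.INTER_CUBIC))"
```

```text
[526.5 -28.8  76.5] [[-0.807, -0.0, -0.591], [0.591, -0.0, -0.807], [0.0, -1.0, 0.0]]
wrist 22070 x,y 504.0 37.0 [127. 226.] 90.0
wrist 3462 x,y 624.3 -31.2 [71.7 49.2] 56.3
wrist 4363 x,y 676.5 -59.2 [ 87.  100.5] 90.0
wrist 7983 x,y 674.3 85.8 [128.5  91.5] 0.0
```

View pics/b3c.png

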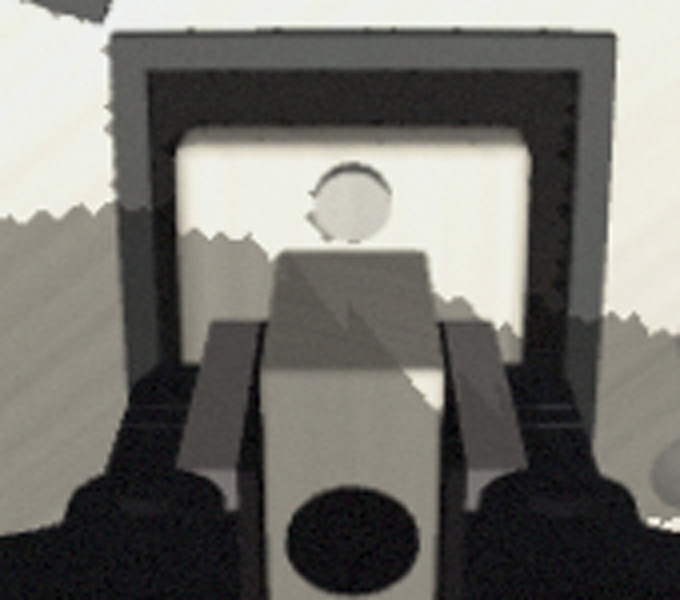

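```bash
python3 -c "
from px import *
px([(46,(257.5,208.8)),(46,(383.8,208.8)),(56,(273.5,235)),(56,(362.5,235))])"
```

```text
[526.7 -28.8  76.6]
(257.5, 208.8) 46 tool [-39.4  30.6 -25.8] world [573.7 -31.3  46. ]
(383.8, 208.8) 46 tool [-39.4  30.6  29.6] world [541.  -75.9  46. ]
(273.5, 235) 56 tool [-30.2  20.6 -17.8] world [561.5 -32.2  56. ]
(362.5, 235) 56 tool [-30.2  20.6  19.2] world [539.6 -62.1  56. ]
```

Request:
{"fn": "arm_command", "kwargs": {"moves": [{"jaw": 1, "offset": [0, 0.002, 0.001], "dr": [0, 0, 0]}, {"jaw": 1, "offset": [0, 0.002, 0], "dr": [0, 0, 0]}, {"jaw": 1, "offset": [0, 0, 0], "dr": [0, 0, 0]}, {"jaw": 1, "offset": [0, 0, 0], "dr": [0, 0, 0]}]}}

```text
t: 15.47
tool_pos: [526.2, -29.7, 72.8]
tcp_rot: [[-0.807, 0.0, -0.591], [0.591, -0.0, -0.807], [-0.0, -1.0, -0.0]]
force: [-1.2, -1.4, 2.4]
width: 0.177
```

Request:
{"fn": "arm_command", "kwargs": {"moves": [{"jaw": 0.5, "offset": [0, 0.0005, 0], "dr": [0, 0, 0]}, {"jaw": 0.4, "offset": [0, 0, 0], "dr": [0, 0, 0]}, {"jaw": 0.4, "offset": [0, 0, 0], "dr": [0, 0, 0]}, {"jaw": 0.4, "offset": [0, 0, 0], "dr": [0, 0, 0]}]}}

```text
t: 15.8
tool_pos: [526.1, -29.4, 72.0]
tcp_rot: [[-0.807, -0.0, -0.591], [0.591, -0.0, -0.807], [0.0, -1.0, 0.0]]
force: [0.3, 0.4, 0.8]
width: 0.599
```

Request:
{"fn": "arm_command", "kwargs": {"moves": [{"jaw": 0.3, "offset": [0, -0.02, 0], "dr": [0, 0, 0]}, {"jaw": 0.3, "offset": [0, -0.03, 0], "dr": [0, 0, 0]}, {"jaw": 0.3, "offset": [0, -0.03, 0], "dr": [0, 0, 0]}, {"jaw": 0.3, "offset": [0, -0.03, 0], "dr": [0, 0, 0]}, {"jaw": 0.3, "offset": [-0.029, 0, 0.022], "dr": [0, 0, 0]}]}}

```text
t: 16.22
tool_pos: [538.8, -57.2, 187.8]
tcp_rot: [[-0.812, 0.008, -0.583], [0.583, 0.004, -0.812], [-0.004, -1.0, -0.008]]
force: [2.3, 1.5, 0.2]
width: 0.7
```

Request:
{"fn": "arm_command", "kwargs": {"moves": [{"jaw": 0.3, "offset": [-0.01, 0, 0.035], "dr": [0, -0.115, 0]}, {"jaw": 0.3, "offset": [-0.01, 0, 0.035], "dr": [0, -0.115, 0]}]}}

```text
t: 16.38
tool_pos: [515.6, -134.3, 182.8]
tcp_rot: [[-0.923, 0.002, -0.385], [0.385, -0.0, -0.923], [-0.002, -1.0, -0.0]]
force: [0.7, -0.5, -0.4]
width: 0.699
```

```bash
python3 -c "
from hold import *
holders('4',y=(-400,20))"
```

```text
[ 515.6 -134.3  182.8] [[-0.923, 0.002, -0.385], [0.385, -0.0, -0.923], [-0.002, -1.0, -0.0]]
sp [190.2, 267.6] 0.9 [520.9 -10.7   3. ]
sp [489.6, 53.5] 0.88 [ 598.9 -333.5    3. ]
sp [434.9, 179.3] 0.77 [ 511.3 -242.3    3. ]
tr 0.94 [ 512.6 -242.2] [43.  60.2] 66.3
tr 0.76 [ 598.9 -331. ] [60.6 53.3] 22.5
tr 0.73 [513.9  -8. ] [47.  82.7] 53.3
tr 0.46 [ 504.9 -280.7] [198.8 286.8] 86.5
```

View pics/h4.png

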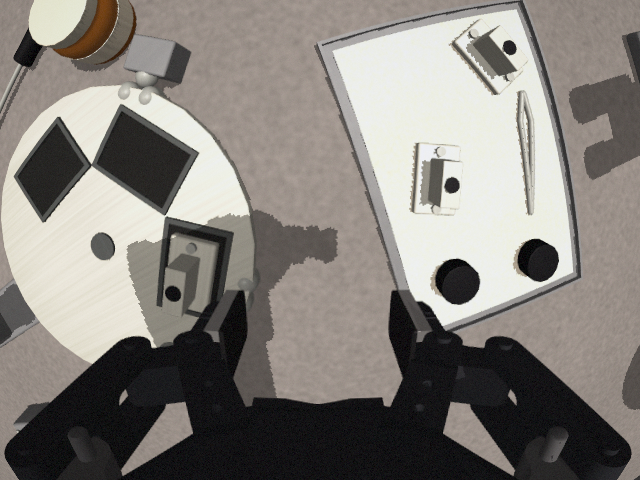

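Holder A lies in bay 0, at (185,270). Next C.

Request:
{"fn": "arm_command", "kwargs": {"moves": [{"jaw": 0.3, "offset": [-0.013, 0.02, 0.033], "dr": [0, 0, 0]}, {"jaw": 0.3, "offset": [-0.013, 0.03, 0.033], "dr": [0, 0, 0]}, {"jaw": 0.3, "offset": [-0.0136, 0.03, 0.0345], "dr": [0, 0, 0]}, {"jaw": 0.3, "offset": [0, 0, 0], "dr": [0, 0, 0]}, {"jaw": 0.3, "offset": [0, 0, 0], "dr": [0, 0, 0]}]}}

```text
t: 16.95
tool_pos: [511.3, -234.2, 107.1]
tcp_rot: [[-0.919, -0.004, -0.395], [0.395, 0.001, -0.919], [0.004, -1.0, 0.001]]
force: [-0.1, 0.4, -0.1]
width: 0.698
```

```bash
python3 -c "
from hold import *
holders('5')"
```

```text
[ 511.3 -234.2  107.1] [[-0.919, -0.004, -0.395], [0.395, 0.001, -0.919], [0.004, -1.0, 0.001]]
sp [56.3, 345.6] 0.82 [517.1  18.5   3. ]
sp [327.6, 242.5] 0.8 [ 510.6 -241.9    3. ]
sp [404.5, 64.2] 0.61 [ 598.  -331.5    3. ]
tr 0.97 [ 512.  -241.6] [37.4 63.7] 66.0
tr 0.85 [507.7  39.2] [ 66.4 144.8] 24.4
tr 0.71 [ 596.9 -328.8] [60.  43.1] 22.6
tr 0.27 [523.7  24.6] [147.4 320.6] 43.3
```

View pics/h5.png

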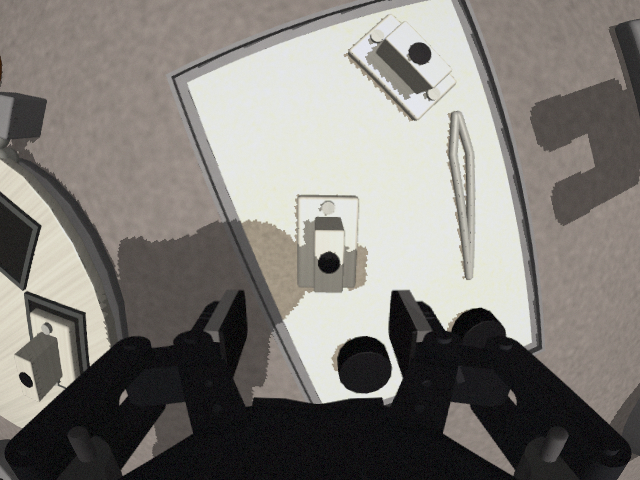

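Request:
{"fn": "arm_command", "kwargs": {"moves": [{"jaw": 0.3, "offset": [-0.002, 0.02, 0.004], "dr": [0, 0, 0]}, {"jaw": 0.3, "offset": [0, 0.02, 0], "dr": [0, 0, 0]}, {"jaw": 0.3, "offset": [0, 0, 0], "dr": [0, 0, 0]}, {"jaw": 0.3, "offset": [0, 0, 0], "dr": [0, 0, 0]}, {"jaw": 0.3, "offset": [0, 0, 0], "dr": [0, 0, 0]}]}}

```text
t: 17.52
tool_pos: [513.9, -237.1, 70.4]
tcp_rot: [[-0.921, 0.002, -0.39], [0.39, -0.0, -0.921], [-0.001, -1.0, -0.0]]
force: [-0.6, 0.9, 0.3]
width: 0.703
```

Request:
{"fn": "arm_command", "kwargs": {"moves": [{"jaw": 0.3, "offset": [0, 0.01, 0.005], "dr": [0, 0, 0]}, {"jaw": 0.3, "offset": [0, 0.014, 0], "dr": [0, 0, 0]}, {"jaw": 0.3, "offset": [0, 0.014, 0], "dr": [0, 0, 0]}, {"jaw": 0.3, "offset": [0, 0, 0], "dr": [0, 0, 0]}, {"jaw": 0.3, "offset": [0, 0, 0], "dr": [0, 0, 0]}]}}

```text
t: 17.93
tool_pos: [510.6, -242.6, 30.9]
tcp_rot: [[-0.92, -0.001, -0.392], [0.392, 0.0, -0.92], [0.001, -1.0, 0.0]]
force: [-0.2, -0.6, 0.3]
width: 0.699
```

Request:
{"fn": "arm_command", "kwargs": {"moves": [{"jaw": 1, "offset": [0, 0, 0], "dr": [0, 0, 0]}, {"jaw": 1, "offset": [0, 0, 0], "dr": [0, 0, 0]}, {"jaw": 1, "offset": [0, 0, 0], "dr": [0, 0, 0]}, {"jaw": 1, "offset": [0, 0, 0], "dr": [0, 0, 0]}, {"jaw": 1, "offset": [0, 0, 0], "dr": [0, 0, 0]}]}}

```text
t: 18.35
tool_pos: [511.5, -242.7, 31.9]
tcp_rot: [[-0.92, 0.001, -0.391], [0.391, -0.001, -0.92], [-0.002, -1.0, -0.0]]
force: [-0.8, 0.5, 6.5]
width: 0.18
```

Request:
{"fn": "arm_command", "kwargs": {"moves": [{"jaw": 1, "offset": [0, -0.01, 0], "dr": [0, 0, 0]}, {"jaw": 1, "offset": [0, -0.03, 0], "dr": [0, 0, 0]}, {"jaw": 1, "offset": [0, -0.035, 0], "dr": [0, 0, 0]}, {"jaw": 1, "offset": [0, -0.035, 0], "dr": [0, 0, 0]}, {"jaw": 1, "offset": [-0.0035, 0, -0.039], "dr": [0, 0, 0]}]}}

```text
t: 18.77
tool_pos: [529.0, -217.4, 148.2]
tcp_rot: [[-0.916, 0.007, -0.402], [0.402, -0.008, -0.916], [-0.01, -1.0, 0.005]]
force: [2.1, -1.9, -1.1]
width: 0.18
```

Request:
{"fn": "arm_command", "kwargs": {"moves": [{"jaw": 1, "offset": [-0.0035, 0, -0.039], "dr": [0, 0, 0]}, {"jaw": 1, "offset": [-0.0035, 0, -0.039], "dr": [0, 0, 0]}, {"jaw": 1, "offset": [-0.0035, 0, -0.039], "dr": [0, 0, 0]}, {"jaw": 1, "offset": [-0.0035, 0, -0.032], "dr": [0, 0, 0]}, {"jaw": 1, "offset": [0, 0, 0], "dr": [0, -0.11, 0]}]}}

```text
t: 19.18
tool_pos: [603.7, -66.5, 141.9]
tcp_rot: [[-0.96, 0.003, -0.281], [0.281, 0.005, -0.96], [-0.001, -1.0, -0.005]]
force: [0.2, -0.1, -1.1]
width: 0.182
```

Request:
{"fn": "arm_command", "kwargs": {"moves": [{"jaw": 1, "offset": [0, 0, 0], "dr": [0, -0.11, 0]}, {"jaw": 1, "offset": [0, 0, 0], "dr": [0, -0.11, 0]}, {"jaw": 1, "offset": [0, 0, 0], "dr": [0, -0.11, 0]}, {"jaw": 1, "offset": [0, 0, 0], "dr": [0, -0.11, 0]}, {"jaw": 1, "offset": [0, 0, 0], "dr": [0, -0.11, 0]}]}}

```text
t: 19.6
tool_pos: [600.3, -76.4, 141.6]
tcp_rot: [[-0.966, -0.0, 0.26], [-0.26, -0.0, -0.966], [0.0, -1.0, 0.0]]
force: [-0.3, -0.6, -0.2]
width: 0.184
```

Request:
{"fn": "arm_command", "kwargs": {"moves": [{"jaw": 1, "offset": [0, 0, 0], "dr": [0, -0.11, 0]}, {"jaw": 1, "offset": [0, 0, 0], "dr": [0, -0.11, 0]}, {"jaw": 1, "offset": [0, 0, 0], "dr": [0, -0.11, 0]}, {"jaw": 1, "offset": [0, 0, 0], "dr": [0, 0, 0]}, {"jaw": 1, "offset": [0, 0, 0], "dr": [0, 0, 0]}]}}

```text
t: 20.02
tool_pos: [600.4, -76.6, 141.4]
tcp_rot: [[-0.834, -0.0, 0.551], [-0.551, -0.0, -0.834], [0.0, -1.0, -0.0]]
force: [0.5, 0.5, 0.1]
width: 0.175
```

```bash
python3 -c "
from bays import *
bays(tag='b4')"
```

```text
[600.4 -76.6 141.4] [[-0.834, -0.0, 0.551], [-0.551, -0.0, -0.834], [0.0, -1.0, -0.0]]
wrist 7787 x,y 506.8 -47.0 [132.5 125. ] 90.0
wrist 3818 x,y 622.8 -32.1 [78.4 56.2] 56.3
wrist 3653 x,y 657.5 57.6 [52.8 75.9] 76.1
wrist 3487 x,y 693.0 90.2 [ 54.  119.5] 90.0
```

View pics/b4.png

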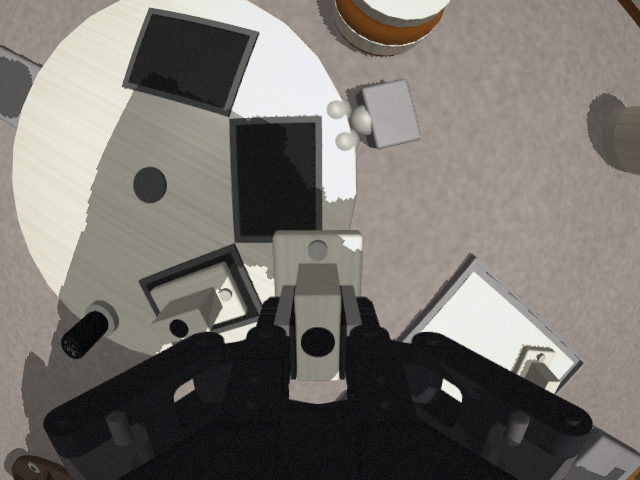

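Request:
{"fn": "arm_command", "kwargs": {"moves": [{"jaw": 1, "offset": [-0.022, 0.01, -0.012], "dr": [0, 0, 0]}, {"jaw": 1, "offset": [-0.022, 0.01, -0.012], "dr": [0, 0, 0]}, {"jaw": 1, "offset": [0, 0.02, 0], "dr": [0, 0, 0]}, {"jaw": 1, "offset": [0, 0.015, 0], "dr": [0, 0, 0]}, {"jaw": 1, "offset": [0, 0, 0], "dr": [0, 0, 0]}]}}

```text
t: 20.48
tool_pos: [621.9, -31.5, 83.1]
tcp_rot: [[-0.833, -0.005, 0.553], [-0.553, -0.0, -0.833], [0.004, -1.0, -0.002]]
force: [-1.3, 0.3, -1.6]
width: 0.182
```

Request:
{"fn": "arm_command", "kwargs": {"moves": [{"jaw": 1, "offset": [0, 0, 0], "dr": [0, 0, 0]}, {"jaw": 1, "offset": [0, 0, 0], "dr": [0, 0, 0]}]}}

```text
t: 20.65
tool_pos: [624.3, -32.3, 87.0]
tcp_rot: [[-0.833, 0.001, 0.553], [-0.553, -0.0, -0.833], [-0.001, -1.0, 0.001]]
force: [0.7, -0.1, -0.7]
width: 0.178
```

```bash
python3 -c "
from bays import *
bays(tag='b5')
im=cv2.imread('pics/b5.png')[180:360,220:420];cv2.imwrite('pics/b5c.png',cv2.resize(im,None,fx=4,fy=3.3333333,interpolation=cv2.INTER_CUBIC))"
```

```text
[624.3 -32.3  87. ] [[-0.833, 0.001, 0.553], [-0.553, -0.0, -0.833], [-0.001, -1.0, 0.001]]
wrist 25308 x,y 552.8 -23.5 [224.5 172. ] 90.0
wrist 4026 x,y 656.4 59.2 [52.9 79.6] 76.3
wrist 1300 x,y 703.8 112.2 [32.5 75.5] 90.0
```

View pics/b5c.png

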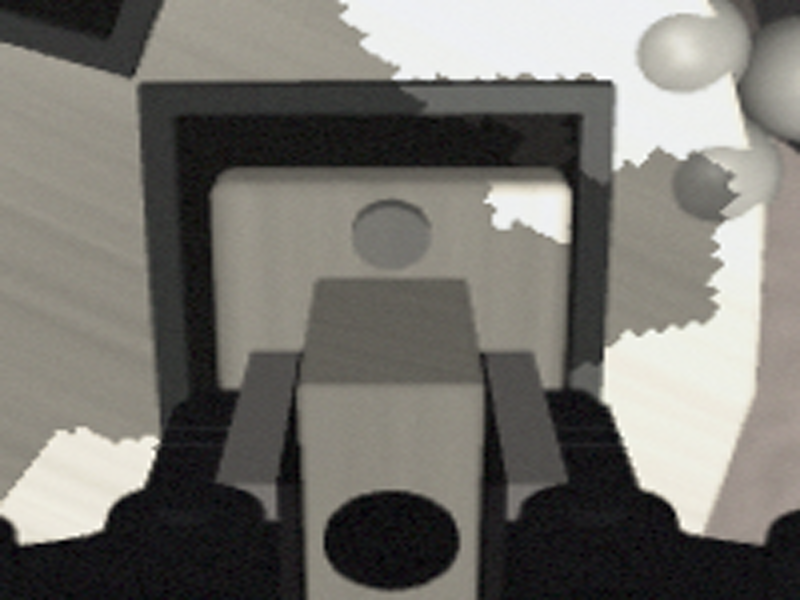

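```bash
python3 -c "
from px import *
px([(46,(254.5,204.6)),(46,(373.3,204.6)),(67,(273,231)),(67,(362.8,231))])"
```

```text
[624.6 -32.3  87.3]
(254.5, 204.6) 46 tool [-38.3  41.3 -28.4] world [640.9  12.6  46. ]
(373.3, 204.6) 46 tool [-38.2  41.4  27. ] world [671.5 -33.6  46. ]
(273, 231) 67 tool [-30.9  20.3 -17.5] world [ 6.408e+02 -6.000e-01  6.700e+01]
(362.8, 231) 67 tool [-30.9  20.4  19.7] world [661.3 -31.6  67. ]
```

Request:
{"fn": "arm_command", "kwargs": {"moves": [{"jaw": 1, "offset": [0.0015, 0.002, -0.0015], "dr": [0, 0, 0]}, {"jaw": 1, "offset": [0, 0.005, 0], "dr": [0, 0, 0]}, {"jaw": 1, "offset": [0, 0.004, 0], "dr": [0, 0, 0]}, {"jaw": 1, "offset": [0, 0, 0], "dr": [0, 0, 0]}, {"jaw": 1, "offset": [0, 0, 0], "dr": [0, 0, 0]}]}}

```text
t: 21.12
tool_pos: [621.6, -31.7, 74.7]
tcp_rot: [[-0.832, -0.001, 0.554], [-0.554, -0.0, -0.832], [0.001, -1.0, -0.0]]
force: [0.2, -0.4, -1.2]
width: 0.18
```

```bash
python3 -c "
from bays import *
bays(tag='b6')
im=cv2.imread('pics/b6.png')[180:360,220:420];cv2.imwrite('pics/b6c.png',cv2.resize(im,None,fx=4,fy=3.3333333,interpolation=cv2.INTER_CUBIC))"
```

```text
[621.6 -31.7  74.7] [[-0.832, -0.001, 0.554], [-0.554, -0.0, -0.832], [0.001, -1.0, -0.0]]
wrist 1898 x,y 501.3 137.3 [ 25.5 121.5] 0.0
wrist 25986 x,y 552.8 -22.0 [224.5 175. ] 90.0
wrist 4025 x,y 656.4 59.3 [53.1 79.7] 76.2
wrist 1912 x,y 700.5 105.0 [39. 90.] 90.0
```

View pics/b6c.png

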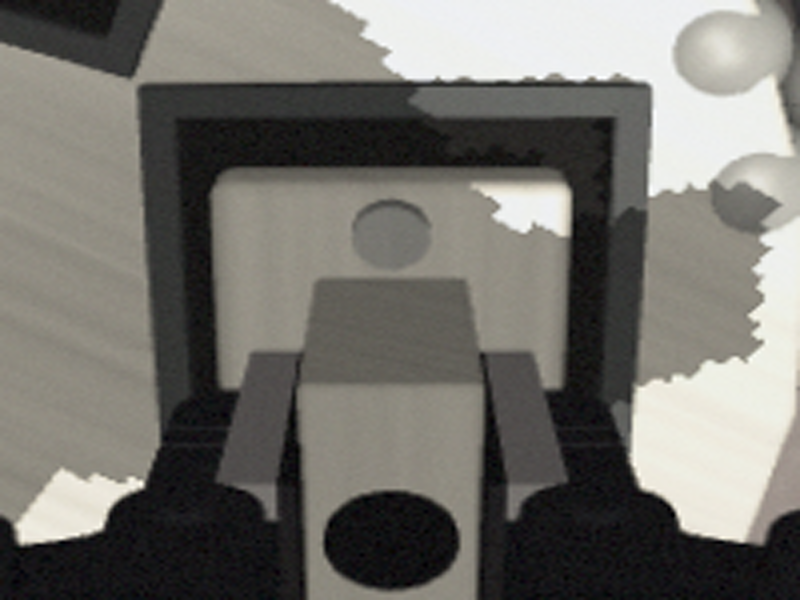

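```bash
python3 -c "
from px import *
px([(46,(254.5,205.6)),(46,(382.8,205.6)),(55.5,(273,231)),(55.5,(362.8,231))])"
```

```text
[621.8 -31.6  74.9]
(254.5, 205.6) 46 tool [-40.1  28.9 -26.3] world [640.6  12.5  46. ]
(382.8, 205.6) 46 tool [-40.1  28.9  29.3] world [671.4 -33.7  46. ]
(273, 231) 55.5 tool [-31.2  19.4 -17.3] world [6.381e+02 1.000e-01 5.550e+01]
(362.8, 231) 55.5 tool [-31.2  19.4  19.6] world [658.6 -30.7  55.5]
```

Request:
{"fn": "arm_command", "kwargs": {"moves": [{"jaw": 1, "offset": [0, 0.002, 0], "dr": [0, 0, 0]}, {"jaw": 1, "offset": [0, 0.002, 0], "dr": [0, 0, 0]}, {"jaw": 1, "offset": [0, 0, 0], "dr": [0, 0, 0]}, {"jaw": 1, "offset": [0, 0, 0], "dr": [0, 0, 0]}]}}

```text
t: 21.5
tool_pos: [621.8, -31.6, 70.9]
tcp_rot: [[-0.832, -0.0, 0.554], [-0.554, -0.0, -0.832], [0.0, -1.0, -0.0]]
force: [0.5, 1.1, -1.7]
width: 0.182
```

Request:
{"fn": "arm_command", "kwargs": {"moves": [{"jaw": 1, "offset": [0, 0.001, 0], "dr": [0, 0, 0]}, {"jaw": 1, "offset": [0, 0.0005, 0], "dr": [0, 0, 0]}, {"jaw": 1, "offset": [0, 0, 0], "dr": [0, 0, 0]}, {"jaw": 1, "offset": [0, 0, 0], "dr": [0, 0, 0]}]}}

```text
t: 21.83
tool_pos: [621.8, -31.5, 70.8]
tcp_rot: [[-0.832, 0.0, 0.554], [-0.554, -0.0, -0.832], [-0.0, -1.0, 0.001]]
force: [-5.2, -0.9, 12.1]
width: 0.183
```

Request:
{"fn": "arm_command", "kwargs": {"moves": [{"jaw": 0.5, "offset": [0, -0.001, 0], "dr": [0, 0, 0]}, {"jaw": 0.4, "offset": [0, 0, 0], "dr": [0, 0, 0]}, {"jaw": 0.4, "offset": [0, 0, 0], "dr": [0, 0, 0]}, {"jaw": 0.4, "offset": [0, 0, 0], "dr": [0, 0, 0]}]}}

```text
t: 22.17
tool_pos: [621.8, -31.6, 70.4]
tcp_rot: [[-0.832, -0.0, 0.554], [-0.554, -0.0, -0.832], [0.0, -1.0, -0.0]]
force: [0.1, -0.3, 0.4]
width: 0.594
```

Request:
{"fn": "arm_command", "kwargs": {"moves": [{"jaw": 0.3, "offset": [0, -0.02, 0], "dr": [0, 0, 0]}, {"jaw": 0.3, "offset": [0, -0.03, 0], "dr": [0, 0, 0]}, {"jaw": 0.3, "offset": [0, -0.03, 0], "dr": [0, 0, 0]}, {"jaw": 0.3, "offset": [0, -0.03, 0], "dr": [0, 0.075, 0]}, {"jaw": 0.3, "offset": [0.01, 0, 0.035], "dr": [0, 0.075, 0]}]}}

```text
t: 22.58
tool_pos: [632.9, -57.8, 187.2]
tcp_rot: [[-0.903, 0.009, 0.43], [-0.43, 0.006, -0.903], [-0.011, -1.0, -0.001]]
force: [2.7, 1.3, 0.7]
width: 0.702
```

Request:
{"fn": "arm_command", "kwargs": {"moves": [{"jaw": 0.3, "offset": [0.013, 0, 0.035], "dr": [0, 0, 0]}, {"jaw": 0.3, "offset": [0.013, 0, 0.035], "dr": [0, 0, 0]}, {"jaw": 0.3, "offset": [0.013, 0, 0.035], "dr": [0, 0, 0]}, {"jaw": 0.3, "offset": [0.013, 0, 0.035], "dr": [0, 0, 0]}, {"jaw": 0.3, "offset": [0, 0, 0], "dr": [0, 0, 0]}]}}

```text
t: 23.0
tool_pos: [641.0, -227.1, 179.8]
tcp_rot: [[-0.91, -0.001, 0.414], [-0.414, -0.006, -0.91], [0.004, -1.0, 0.005]]
force: [-1.6, -1.3, -0.6]
width: 0.699
```

```bash
python3 -c "
from hold import *
holders('6')"
```

```text
[ 641.  -227.1  179.8] [[-0.91, -0.001, 0.414], [-0.414, -0.006, -0.91], [0.004, -1.0, 0.005]]
sp [88.7, 158.2] 0.73 [610.4 -10.5   3. ]
sp [396.0, 304.3] 0.63 [ 599.7 -327.7    3. ]
sp [62.1, 258.9] 0.61 [499.   -4.6   3. ]
tr 0.79 [488.9   2.5] [ 44.5 109.2] 53.2
tr 0.6 [ 598.6 -326.5] [61.6 39.2] 22.9
tr 0.58 [606.4  -2. ] [67.8 69.7] 33.4
```

View pics/h6.png

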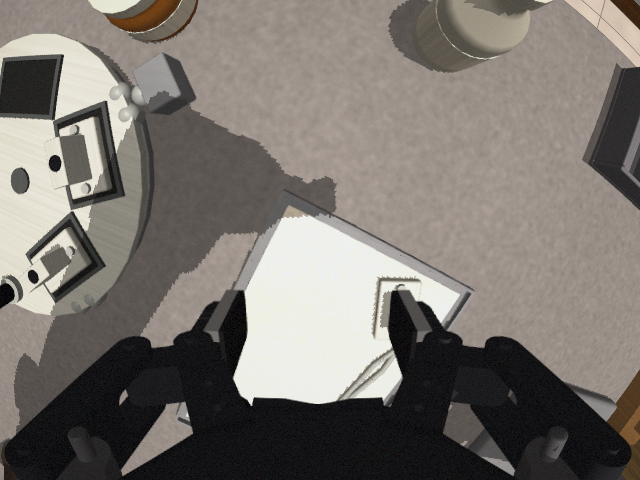

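Request:
{"fn": "arm_command", "kwargs": {"moves": [{"jaw": 0.3, "offset": [0.027, 0.02, 0.0245], "dr": [0, 0, 0]}, {"jaw": 0.3, "offset": [0.027, 0.02, 0.0245], "dr": [0, 0, 0]}, {"jaw": 0.3, "offset": [0.027, 0.03, 0.0245], "dr": [0, 0, 0]}, {"jaw": 0.3, "offset": [0, 0, 0], "dr": [0, 0, 0]}, {"jaw": 0.3, "offset": [0, 0, 0], "dr": [0, 0, 0]}]}}

```text
t: 23.57
tool_pos: [599.9, -313.3, 112.0]
tcp_rot: [[-0.907, -0.004, 0.422], [-0.422, 0.001, -0.907], [0.003, -1.0, -0.003]]
force: [0.6, 0.7, 0.6]
width: 0.699
```

Request:
{"fn": "arm_command", "kwargs": {"moves": [{"jaw": 0.3, "offset": [0, 0, 0], "dr": [0, 0, 0]}, {"jaw": 0.3, "offset": [0, 0, 0], "dr": [0, 0, 0]}, {"jaw": 0.3, "offset": [0, 0, 0], "dr": [0, 0, 0]}]}}

```text
t: 23.82
tool_pos: [603.6, -310.5, 115.1]
tcp_rot: [[-0.904, 0.002, 0.427], [-0.427, 0.0, -0.904], [-0.002, -1.0, 0.0]]
force: [-0.7, -0.1, -0.1]
width: 0.698
```

```bash
python3 -c "
from hold import *
holders('7')"
```

```text
[ 603.6 -310.5  115.1] [[-0.904, 0.002, 0.427], [-0.427, 0.0, -0.904], [-0.002, -1.0, 0.0]]
sp [339.2, 262.1] 0.68 [ 597.6 -331.     3. ]
tr 0.65 [ 595.6 -328.8] [66.4 38.6] 21.2
tr 0.5 [596.6 -50.6] [215.6  64. ] 22.7
```

View pics/h7.png

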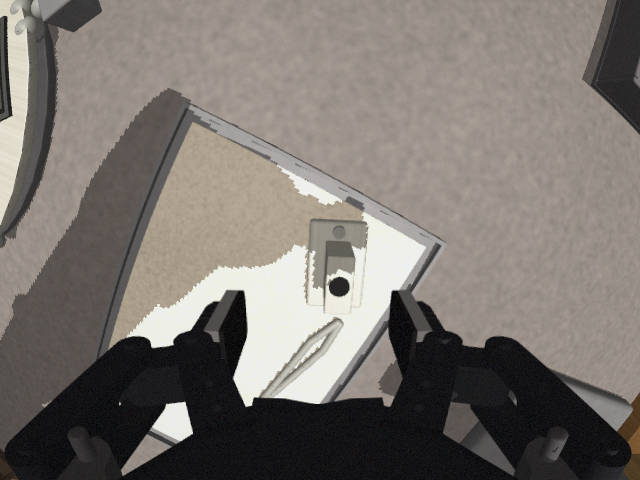

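Request:
{"fn": "arm_command", "kwargs": {"moves": [{"jaw": 0.3, "offset": [0.014, 0.01, 0.0136], "dr": [0, 0, 0]}, {"jaw": 0.3, "offset": [0, 0.02, 0], "dr": [0, 0, 0]}, {"jaw": 0.3, "offset": [0, 0.02, 0], "dr": [0, 0, 0]}, {"jaw": 0.3, "offset": [0, 0, 0], "dr": [0, 0, 0]}, {"jaw": 0.3, "offset": [0, 0, 0], "dr": [0, 0, 0]}]}}

```text
t: 24.38
tool_pos: [594.6, -330.3, 63.5]
tcp_rot: [[-0.905, -0.002, 0.424], [-0.424, 0.001, -0.905], [0.001, -1.0, -0.002]]
force: [0.7, 0.5, 1.1]
width: 0.699
```

```bash
python3 -c "
from hold import *
holders('8')"
```

```text
[ 594.6 -330.3   63.5] [[-0.905, -0.002, 0.424], [-0.424, 0.001, -0.905], [0.001, -1.0, -0.002]]
sp [313.6, 263.3] 0.68 [ 596.7 -328.     3. ]
tr 0.56 [ 594.6 -329.5] [68.4 37.4] 22.4
```

View pics/h8.png

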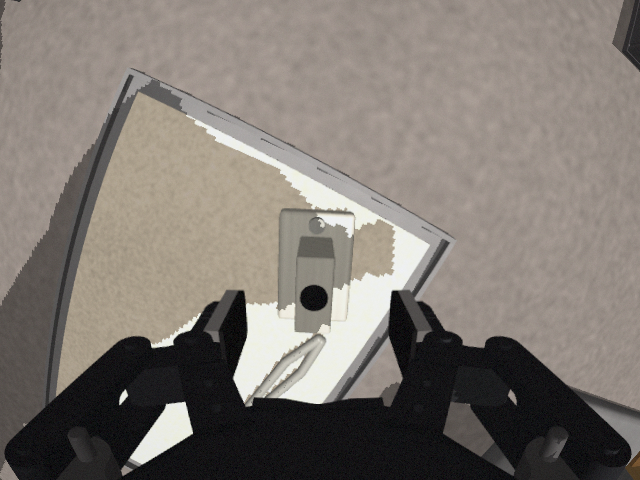

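Request:
{"fn": "arm_command", "kwargs": {"moves": [{"jaw": 0.3, "offset": [-0.0015, 0.01, 0], "dr": [0, 0, 0]}, {"jaw": 0.3, "offset": [0, 0.015, 0], "dr": [0, 0, 0]}, {"jaw": 0.3, "offset": [0, 0.006, 0], "dr": [0, 0, 0]}, {"jaw": 0.3, "offset": [0, 0, 0], "dr": [0, 0, 0]}, {"jaw": 0.3, "offset": [0, 0, 0], "dr": [0, 0, 0]}]}}

```text
t: 24.95
tool_pos: [596.3, -330.3, 32.9]
tcp_rot: [[-0.906, -0.001, 0.424], [-0.424, 0.0, -0.906], [0.0, -1.0, -0.0]]
force: [0.1, 0.5, 0.1]
width: 0.705
```

Request:
{"fn": "arm_command", "kwargs": {"moves": [{"jaw": 1, "offset": [0, 0, 0], "dr": [0, 0, 0]}, {"jaw": 1, "offset": [0, 0, 0], "dr": [0, 0, 0]}, {"jaw": 1, "offset": [0, 0, 0], "dr": [0, 0, 0]}, {"jaw": 1, "offset": [0, 0, 0], "dr": [0, 0, 0]}, {"jaw": 1, "offset": [0, 0, 0], "dr": [0, 0, 0]}]}}

```text
t: 25.37
tool_pos: [596.8, -330.6, 33.7]
tcp_rot: [[-0.906, 0.001, 0.424], [-0.424, -0.0, -0.906], [-0.001, -1.0, 0.001]]
force: [-0.4, 0.0, 3.6]
width: 0.18
```

Request:
{"fn": "arm_command", "kwargs": {"moves": [{"jaw": 1, "offset": [0, -0.01, 0], "dr": [0, 0, 0]}, {"jaw": 1, "offset": [0, -0.03, 0], "dr": [0, 0, 0]}, {"jaw": 1, "offset": [0, -0.035, 0], "dr": [0, 0, 0]}, {"jaw": 1, "offset": [0, -0.035, 0], "dr": [0, 0, 0]}, {"jaw": 1, "offset": [0, 0, 0], "dr": [0, 0, 0]}]}}

```text
t: 25.78
tool_pos: [600.1, -331.8, 151.5]
tcp_rot: [[-0.906, 0.01, 0.424], [-0.424, -0.005, -0.906], [-0.007, -1.0, 0.009]]
force: [0.9, -0.3, 0.1]
width: 0.185
```

Request:
{"fn": "arm_command", "kwargs": {"moves": [{"jaw": 1, "offset": [-0.022, 0, -0.033], "dr": [0, 0, 0]}, {"jaw": 1, "offset": [-0.022, 0, -0.033], "dr": [0, 0, 0]}, {"jaw": 1, "offset": [-0.022, 0, -0.033], "dr": [0, 0, 0]}, {"jaw": 1, "offset": [-0.022, 0, -0.033], "dr": [0, 0, 0]}, {"jaw": 1, "offset": [-0.022, 0, -0.033], "dr": [0, 0, 0]}]}}

```text
t: 26.2
tool_pos: [626.0, -132.6, 143.6]
tcp_rot: [[-0.906, 0.0, 0.424], [-0.424, -0.0, -0.906], [-0.0, -1.0, 0.0]]
force: [0.2, 0.4, -2.1]
width: 0.178
```

Request:
{"fn": "arm_command", "kwargs": {"moves": [{"jaw": 1, "offset": [-0.022, 0, -0.033], "dr": [0, 0, 0]}, {"jaw": 1, "offset": [-0.022, 0, -0.033], "dr": [0, 0, 0]}, {"jaw": 1, "offset": [-0.022, 0, -0.033], "dr": [0, 0, 0]}, {"jaw": 1, "offset": [0, 0, 0], "dr": [0, -0.115, 0]}, {"jaw": 1, "offset": [0, 0, 0], "dr": [0, -0.115, 0]}]}}

```text
t: 26.62
tool_pos: [644.1, -11.5, 143.7]
tcp_rot: [[-0.778, 0.001, 0.628], [-0.628, 0.002, -0.778], [-0.002, -1.0, -0.001]]
force: [0.3, -1.5, -1.3]
width: 0.182
```

Request:
{"fn": "arm_command", "kwargs": {"moves": [{"jaw": 1, "offset": [0, 0, 0], "dr": [0, -0.115, 0]}, {"jaw": 1, "offset": [0, 0, 0], "dr": [0, -0.115, 0]}, {"jaw": 1, "offset": [0, 0, 0], "dr": [0, -0.115, 0]}, {"jaw": 1, "offset": [0, 0, 0], "dr": [0, -0.115, 0]}, {"jaw": 1, "offset": [0, 0, 0], "dr": [0, -0.115, 0]}]}}

```text
t: 27.03
tool_pos: [643.8, -16.9, 143.4]
tcp_rot: [[-0.317, 0.0, 0.948], [-0.948, -0.0, -0.317], [0.0, -1.0, 0.0]]
force: [0.1, -0.1, -0.5]
width: 0.182
```

Request:
{"fn": "arm_command", "kwargs": {"moves": [{"jaw": 1, "offset": [0, 0, 0], "dr": [0, -0.115, 0]}, {"jaw": 1, "offset": [0, 0, 0], "dr": [0, -0.115, 0]}, {"jaw": 1, "offset": [0, 0, 0], "dr": [0, -0.115, 0]}, {"jaw": 1, "offset": [0, 0, 0], "dr": [0, -0.115, 0]}, {"jaw": 1, "offset": [0, 0, 0], "dr": [0, -0.1, 0]}]}}

```text
t: 27.45
tool_pos: [643.8, -17.0, 143.4]
tcp_rot: [[0.235, 0.0, 0.972], [-0.972, -0.0, 0.235], [0.0, -1.0, -0.0]]
force: [0.3, 0.1, -1.4]
width: 0.179
```

```bash
python3 -c "
from bays import *
bays(tag='b7')
print(manip.get_state()['joints'])"
```

```text
[643.8 -17.  143.4] [[0.235, 0.0, 0.972], [-0.972, -0.0, 0.235], [0.0, -1.0, -0.0]]
wrist 881 x,y 525.7 -29.0 [54.5 78. ] 36.3
wrist 2264 x,y 609.0 -48.7 [ 83.  121.5] 90.0
wrist 4404 x,y 547.0 135.5 [ 29. 213.] 0.0
wrist 4278 x,y 659.1 59.0 [55.8 78.3] 76.2
wrist 2165 x,y 696.4 -72.8 [44.9 82.7] 76.0
[ 0.32665369  0.63565721 -0.59856473  1.60122558  0.40152181  1.03044946
 -0.14666793]
```

View pics/b7.png

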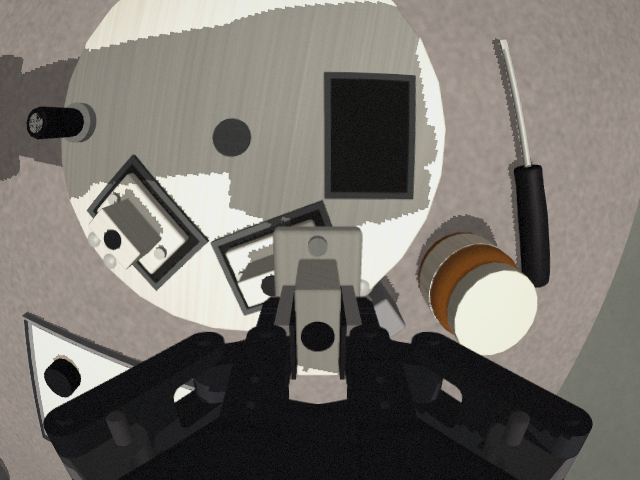

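Request:
{"fn": "arm_command", "kwargs": {"moves": [{"jaw": 1, "offset": [-0.036, 0, 0.017], "dr": [0, 0, 0]}, {"jaw": 1, "offset": [-0.036, 0.015, 0.017], "dr": [0, 0, 0]}, {"jaw": 1, "offset": [0, 0.02, 0], "dr": [0, 0, 0]}, {"jaw": 1, "offset": [0, 0.02, 0], "dr": [0, 0, 0]}, {"jaw": 1, "offset": [0, 0, 0], "dr": [0, 0, 0]}]}}

```text
t: 27.92
tool_pos: [657.9, 60.4, 84.6]
tcp_rot: [[0.229, -0.006, 0.973], [-0.973, -0.001, 0.229], [0.0, -1.0, -0.006]]
force: [-1.6, -1.7, -1.6]
width: 0.181
```

Request:
{"fn": "arm_command", "kwargs": {"moves": [{"jaw": 1, "offset": [0, 0, 0], "dr": [0, 0, 0]}, {"jaw": 1, "offset": [0, 0, 0], "dr": [0, 0, 0]}, {"jaw": 1, "offset": [0, 0, 0], "dr": [0, 0, 0]}]}}

```text
t: 28.17
tool_pos: [661.2, 60.0, 90.0]
tcp_rot: [[0.228, 0.002, 0.974], [-0.974, 0.0, 0.228], [0.0, -1.0, 0.002]]
force: [0.3, -0.3, -0.9]
width: 0.18
```

```bash
python3 -c "
from bays import *
bays(tag='b8')
im=cv2.imread('pics/b8.png')[180:360,220:420];cv2.imwrite('pics/b8c.png',cv2.resize(im,None,fx=4,fy=3.3333333,interpolation=cv2.INTER_CUBIC))"
```

```text
[661.2  60.   90. ] [[0.228, 0.002, 0.974], [-0.974, 0.0, 0.228], [0.0, -1.0, 0.002]]
wrist 1779 x,y 451.0 48.5 [ 21. 188.] 90.0
wrist 23451 x,y 600.2 -3.5 [239.5 212. ] 90.0
```

View pics/b8c.png

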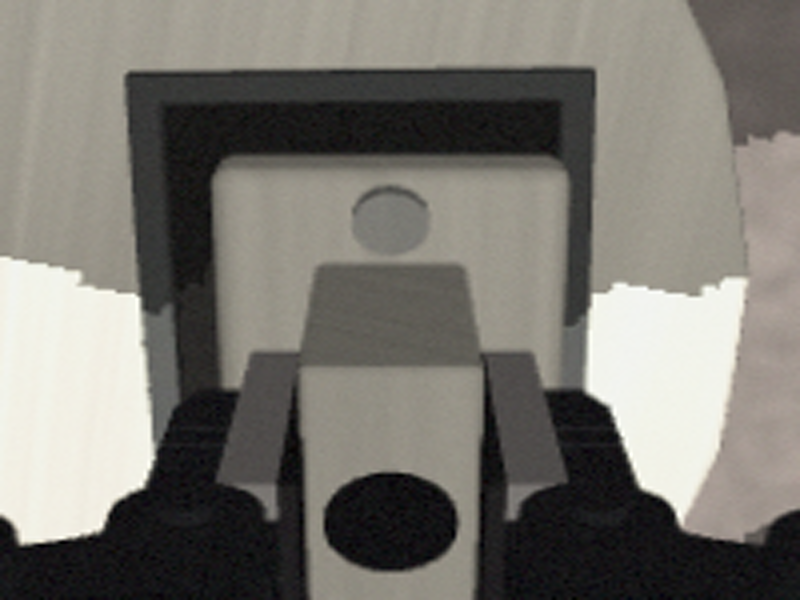

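View pics/b8.png

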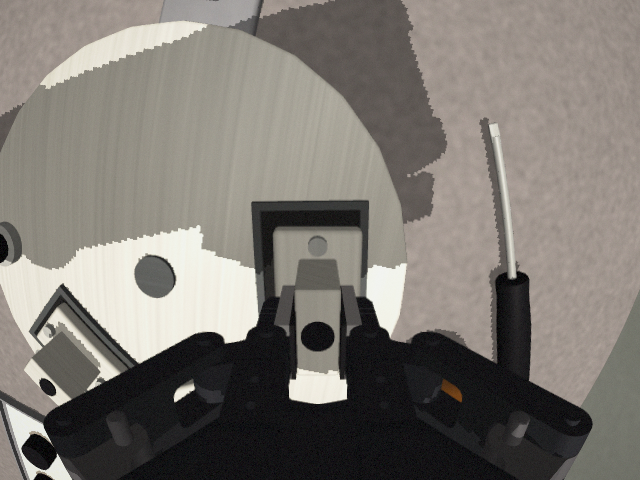

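```bash
python3 -c "
from px import *
px([(46,(251.8,201.9)),(46,(368.8,201)),(69,(273,227)),(69,(362.8,227))])"
```

```text
[661.2  60.   90. ]
(251.8, 201.9) 46 tool [-38.4  43.9 -30.9] world [622.4  90.3  46. ]
(368.8, 201) 46 tool [-38.7  44.   24.4] world [676.2 103.2  46. ]
(273, 227) 69 tool [-31.7  20.9 -18.3] world [636.2  86.7  69. ]
(362.8, 227) 69 tool [-31.7  21.   19. ] world [672.5  95.2  69. ]
```

Request:
{"fn": "arm_command", "kwargs": {"moves": [{"jaw": 1, "offset": [0.002, 0.002, -0.0035], "dr": [0, 0, 0]}, {"jaw": 1, "offset": [0, 0.005, 0], "dr": [0, 0, 0]}, {"jaw": 1, "offset": [0, 0.006, 0], "dr": [0, 0, 0]}, {"jaw": 1, "offset": [0, 0, 0], "dr": [0, 0, 0]}, {"jaw": 1, "offset": [0, 0, 0], "dr": [0, 0, 0]}]}}

```text
t: 28.63
tool_pos: [656.9, 57.5, 74.7]
tcp_rot: [[0.23, -0.001, 0.973], [-0.973, -0.0, 0.23], [-0.0, -1.0, -0.001]]
force: [-0.4, -0.7, -1.6]
width: 0.178
```

```bash
python3 -c "
from bays import *
bays(tag='b9')
im=cv2.imread('pics/b9.png')[180:360,220:420];cv2.imwrite('pics/b9c.png',cv2.resize(im,None,fx=4,fy=3.3333333,interpolation=cv2.INTER_CUBIC))"
```

```text
[656.9  57.5  74.7] [[0.23, -0.001, 0.973], [-0.973, -0.0, 0.23], [-0.0, -1.0, -0.001]]
wrist 3981 x,y 453.0 34.5 [ 25. 231.] 90.0
wrist 28704 x,y 600.2 -3.2 [239.5 212.5] 90.0
```

View pics/b9c.png

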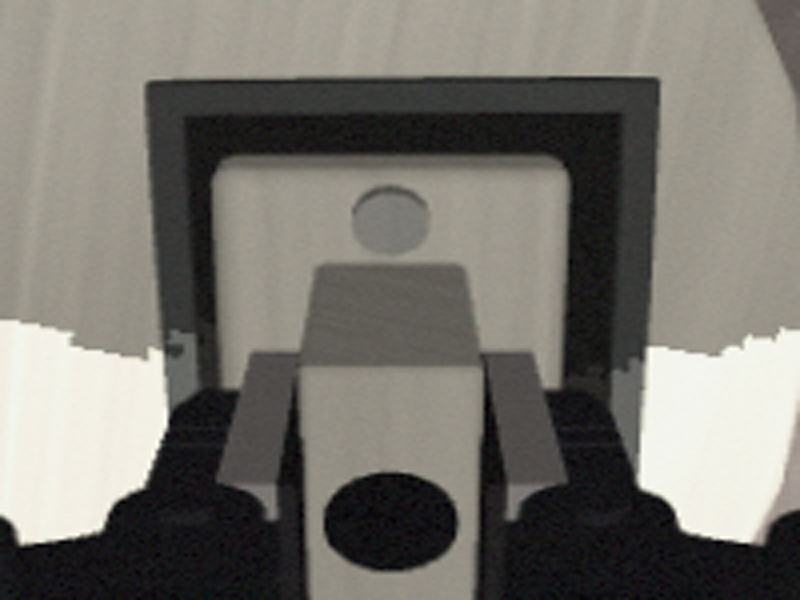

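```bash
python3 -c "
from px import *
px([(46,(256.6,204.9)),(46,(385,203.6)),(54,(273,227)),(54,(362.8,227))])"
```

```text
[657.2  57.7  75. ]
(256.6, 204.9) 46 tool [-39.6  29.1 -26.2] world [622.6  90.2  46. ]
(385, 203.6) 46 tool [-40.2  29.   29.4] world [676.6 103.5  46. ]
(273, 227) 54 tool [-31.6  21.1 -18.3] world [632.1  84.3  54. ]
(362.8, 227) 54 tool [-31.6  21.   19. ] world [668.3  92.8  54. ]
```

Request:
{"fn": "arm_command", "kwargs": {"moves": [{"jaw": 1, "offset": [0.0005, 0, 0.001], "dr": [0, 0, 0]}, {"jaw": 1, "offset": [0, 0.002, 0], "dr": [0, 0, 0]}, {"jaw": 1, "offset": [0, 0.0015, 0], "dr": [0, 0, 0]}, {"jaw": 1, "offset": [0, 0, 0], "dr": [0, 0, 0]}, {"jaw": 1, "offset": [0, 0, 0], "dr": [0, 0, 0]}]}}

```text
t: 29.1
tool_pos: [658.8, 57.5, 72.7]
tcp_rot: [[0.23, 0.001, 0.973], [-0.973, -0.0, 0.23], [0.0, -1.0, 0.001]]
force: [-1.8, -0.3, 6.3]
width: 0.178
```

Contact (6 N). Release, retreat.

Request:
{"fn": "arm_command", "kwargs": {"moves": [{"jaw": 0.5, "offset": [0, 0, 0], "dr": [0, 0, 0]}, {"jaw": 0.4, "offset": [0, 0, 0], "dr": [0, 0, 0]}, {"jaw": 0.4, "offset": [0, 0, 0], "dr": [0, 0, 0]}, {"jaw": 0.4, "offset": [0, 0, 0], "dr": [0, 0, 0]}]}}

```text
t: 29.43
tool_pos: [658.4, 57.4, 71.7]
tcp_rot: [[0.23, -0.0, 0.973], [-0.973, 0.0, 0.23], [-0.0, -1.0, -0.0]]
force: [0.1, -0.2, 0.4]
width: 0.603
```

Request:
{"fn": "arm_command", "kwargs": {"moves": [{"jaw": 0.4, "offset": [0, -0.02, 0], "dr": [0, 0, 0]}, {"jaw": 0.4, "offset": [0, -0.03, 0], "dr": [0, 0, 0]}, {"jaw": 0.4, "offset": [0, -0.04, 0], "dr": [0, 0, 0]}, {"jaw": 0.4, "offset": [0, -0.04, 0], "dr": [0, 0, 0]}, {"jaw": 0.4, "offset": [0.02, -0.04, -0.02], "dr": [0, 0, 0]}]}}

```text
t: 29.85
tool_pos: [646.8, 41.9, 238.7]
tcp_rot: [[0.235, 0.003, 0.972], [-0.972, 0.004, 0.235], [-0.004, -1.0, 0.003]]
force: [-0.1, -0.3, 0.9]
width: 0.596
```

Request:
{"fn": "arm_command", "kwargs": {"moves": [{"jaw": 0.4, "offset": [0.02, 0, -0.03], "dr": [0, 0, 0]}, {"jaw": 0.4, "offset": [0.02, 0, -0.03], "dr": [0, 0, 0]}, {"jaw": 0.4, "offset": [0, 0, 0], "dr": [0, 0, 0]}, {"jaw": 0.4, "offset": [0, 0, 0], "dr": [0, 0, 0]}]}}

```text
t: 30.18
tool_pos: [595.6, -18.3, 236.1]
tcp_rot: [[0.227, -0.0, 0.974], [-0.974, -0.002, 0.227], [0.002, -1.0, -0.001]]
force: [0.6, 0.7, -0.6]
width: 0.601
```

```bash
python3 -c "
from bays import *
bays(tag='b10')
snap('top','t10');snap('side','s10')"
```

```text
[595.6 -18.3 236.1] [[0.227, -0.0, 0.974], [-0.974, -0.002, 0.227], [0.002, -1.0, -0.001]]
wrist 3373 x,y 525.3 -31.0 [48.7 71. ] 36.4
wrist 3367 x,y 623.9 -33.2 [70.9 48.5] 56.3
wrist 3666 x,y 657.1 59.8 [53.1 74.2] 76.2
```

View pics/b10.png

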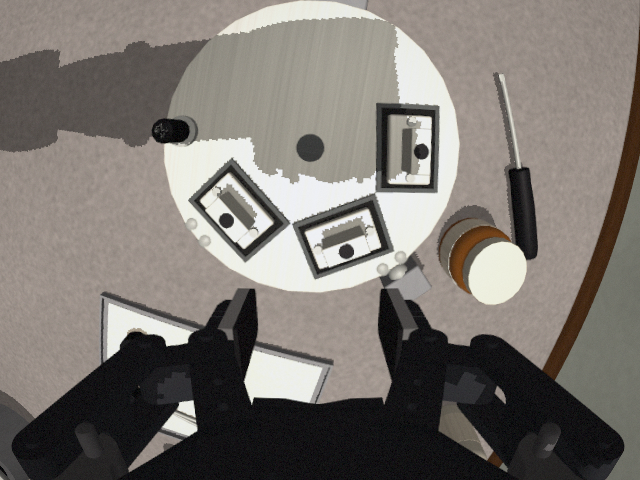

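All three holders lie in their bays, at (238,210), (343,237) and (408,147). The handle is at (180,130). Next I'll go to the handle with the jaws tangential.

Request:
{"fn": "arm_command", "kwargs": {"moves": [{"jaw": 0.4, "offset": [-0.02, 0, -0.03], "dr": [0, 0, 0]}, {"jaw": 0.4, "offset": [-0.02, 0, -0.03], "dr": [0, 0, 0]}, {"jaw": 0.4, "offset": [-0.02, 0, -0.03], "dr": [0, 0, 0]}, {"jaw": 0.4, "offset": [-0.02, 0, -0.028], "dr": [0, 0, 0]}, {"jaw": 0.4, "offset": [0, 0, 0], "dr": [0, 0.116, 0]}]}}

```text
t: 30.75
tool_pos: [457.9, 39.0, 235.5]
tcp_rot: [[0.124, -0.003, 0.992], [-0.992, -0.0, 0.124], [-0.0, -1.0, -0.003]]
force: [-0.5, 0.1, -0.4]
width: 0.601
```

Request:
{"fn": "arm_command", "kwargs": {"moves": [{"jaw": 0.4, "offset": [0, 0, 0], "dr": [0, 0.116, 0]}, {"jaw": 0.4, "offset": [0, 0, 0], "dr": [0, 0.116, 0]}, {"jaw": 0.4, "offset": [0, 0, 0], "dr": [0, 0.116, 0]}, {"jaw": 0.4, "offset": [0, 0, 0], "dr": [0, 0.116, 0]}, {"jaw": 0.4, "offset": [0, 0, 0], "dr": [0, 0.116, 0]}]}}

```text
t: 31.17
tool_pos: [463.8, 36.4, 235.8]
tcp_rot: [[-0.451, 0.0, 0.893], [-0.893, 0.001, -0.451], [-0.001, -1.0, -0.0]]
force: [-0.3, 0.2, -0.2]
width: 0.603
```

Request:
{"fn": "arm_command", "kwargs": {"moves": [{"jaw": 0.4, "offset": [0, 0, 0], "dr": [0, 0.116, 0]}, {"jaw": 0.4, "offset": [0, 0, 0], "dr": [0, 0.116, 0]}, {"jaw": 0.4, "offset": [0, 0, 0], "dr": [0, 0.116, 0]}, {"jaw": 0.4, "offset": [0, 0, 0], "dr": [0, 0.116, 0]}, {"jaw": 0.4, "offset": [0, 0, 0], "dr": [0, 0.116, 0]}]}}

```text
t: 31.58
tool_pos: [463.8, 36.5, 235.8]
tcp_rot: [[-0.866, -0.0, 0.5], [-0.5, 0.001, -0.866], [-0.0, -1.0, -0.001]]
force: [0.6, 0.1, 0.3]
width: 0.601
```

Request:
{"fn": "arm_command", "kwargs": {"moves": [{"jaw": 0.4, "offset": [0, 0, 0], "dr": [0, 0.116, 0]}, {"jaw": 0.4, "offset": [0, 0, 0], "dr": [0, 0.116, 0]}, {"jaw": 0.4, "offset": [0, 0, 0], "dr": [0, 0.116, 0]}, {"jaw": 0.4, "offset": [0, 0, 0], "dr": [0, 0.11, 0]}, {"jaw": 0.4, "offset": [0, 0, 0], "dr": [0, 0, 0]}]}}

```text
t: 32.0
tool_pos: [463.8, 36.4, 235.8]
tcp_rot: [[-0.998, -0.0, 0.066], [-0.066, 0.001, -0.998], [0.0, -1.0, -0.001]]
force: [0.0, -0.5, 0.2]
width: 0.599
```

```bash
python3 -c "
from bays import *
from look import look
bays(tag='b11')
look('w11',['handle_top','bay0','holder0'],[92,42,42])
for d in cams.trace('wrist','handle_top')[:1]: print(d['conf'],d['rect'])"
```

```text
[463.8  36.4 235.8] [[-0.998, -0.0, 0.066], [-0.066, 0.001, -0.998], [0.0, -1.0, -0.001]]
wrist 3368 x,y 525.8 -31.0 [48.6 70.8] 36.3
wrist 15804 x,y 674.3 20.3 [259.5  91.5] 0.0
[463.7  36.3 235.8]
handle_top [321.4, 234.8] 0.91 [461.   32.1  92. ]
holder0 [393.6, 153.0] 0.68 [525.9 -26.6  42. ]
holder0 [409.3, 46.6] 0.58 [622.9 -33.3  42. ]
holder0 [91.7, 254.8] 0.53 [409.7 267.4  42. ]
0.84 [168.9, 0.1, 472.7, 248.0]
```

View pics/b11.png

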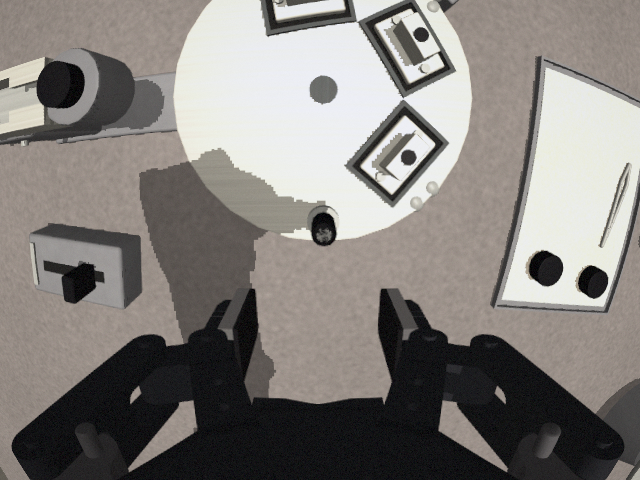

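Request:
{"fn": "arm_command", "kwargs": {"moves": [{"jaw": 0.4, "offset": [0.002, 0.03, 0.004], "dr": [0, 0, 0]}, {"jaw": 0.4, "offset": [0, 0.035, 0], "dr": [0, 0, 0]}, {"jaw": 0.4, "offset": [0, 0.035, 0], "dr": [0, 0, 0]}, {"jaw": 0.4, "offset": [0, 0.03, 0], "dr": [0, 0, 0]}, {"jaw": 0.4, "offset": [0, 0, 0], "dr": [0, 0, 0]}]}}

```text
t: 32.72
tool_pos: [458.4, 30.1, 101.5]
tcp_rot: [[-0.998, -0.008, 0.07], [-0.07, -0.001, -0.998], [0.008, -1.0, 0.0]]
force: [-2.5, -1.0, -1.2]
width: 0.601
```

```bash
python3 -c "
from look import look
look('w12',['handle_top'],[92])"
```

```text
[458.4  30.1 101.5]
handle_top [311.9, 304.0] 0.92 [461.7  31.8  92. ]
```

View pics/w12.png

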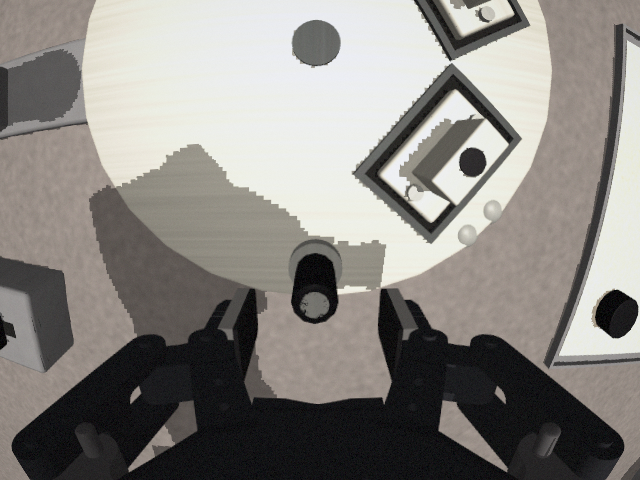

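Request:
{"fn": "arm_command", "kwargs": {"moves": [{"jaw": 0.4, "offset": [0, 0.015, 0], "dr": [0, 0, 0]}, {"jaw": 0.4, "offset": [0, 0.014, 0], "dr": [0, 0, 0]}, {"jaw": 0.4, "offset": [0, 0, 0], "dr": [0, 0, 0]}, {"jaw": 0.4, "offset": [0, 0, 0], "dr": [0, 0, 0]}, {"jaw": 0.4, "offset": [0, 0, 0], "dr": [0, 0, 0]}]}}

```text
t: 33.23
tool_pos: [462.8, 31.0, 78.6]
tcp_rot: [[-0.998, 0.002, 0.069], [-0.069, 0.0, -0.998], [-0.002, -1.0, 0.0]]
force: [0.4, -0.0, -0.2]
width: 0.601
```

Request:
{"fn": "arm_command", "kwargs": {"moves": [{"jaw": 1, "offset": [0, 0, 0], "dr": [0, 0, 0]}, {"jaw": 1, "offset": [0, 0, 0], "dr": [0, 0, 0]}, {"jaw": 1, "offset": [0, 0, 0], "dr": [0, 0, 0]}, {"jaw": 1, "offset": [0, 0, 0], "dr": [0, 0, 0]}, {"jaw": 1, "offset": [0, 0, 0], "dr": [0, 0, 0]}], "force": 25}}

```text
t: 33.65
tool_pos: [462.1, 31.5, 77.8]
tcp_rot: [[-0.998, 0.001, 0.069], [-0.069, 0.001, -0.998], [-0.001, -1.0, -0.0]]
force: [-2.6, 2.2, 9.6]
width: 0.223
```

Request:
{"fn": "arm_command", "kwargs": {"moves": [{"jaw": 1, "offset": [-0.0001, 0, 0.0045], "dr": [0, -0.039, 0]}, {"jaw": 1, "offset": [-0.0001, 0, 0.0045], "dr": [0, -0.039, 0]}, {"jaw": 1, "offset": [-0.0001, 0, 0.0045], "dr": [0, -0.039, 0]}, {"jaw": 1, "offset": [-0.0001, 0, 0.0045], "dr": [0, -0.039, 0]}]}}

```text
t: 33.98
tool_pos: [464.8, 13.4, 77.8]
tcp_rot: [[-0.974, 0.001, 0.225], [-0.225, 0.0, -0.974], [-0.001, -1.0, 0.0]]
force: [-1.6, 0.2, 9.5]
width: 0.226
```

Request:
{"fn": "arm_command", "kwargs": {"moves": [{"jaw": 1, "offset": [-0.00035, 0, 0.009], "dr": [0, -0.0785, 0]}, {"jaw": 1, "offset": [-0.00035, 0, 0.009], "dr": [0, -0.0785, 0]}, {"jaw": 1, "offset": [-0.00035, 0, 0.009], "dr": [0, -0.0785, 0]}, {"jaw": 1, "offset": [-0.00035, 0, 0.009], "dr": [0, -0.0785, 0]}, {"jaw": 1, "offset": [-0.00035, 0, 0.009], "dr": [0, -0.0785, 0]}]}}

```text
t: 34.4
tool_pos: [483.5, -27.6, 77.9]
tcp_rot: [[-0.813, 0.002, 0.582], [-0.582, 0.0, -0.813], [-0.002, -1.0, 0.001]]
force: [0.8, 2.6, 5.3]
width: 0.224
```

Request:
{"fn": "arm_command", "kwargs": {"moves": [{"jaw": 1, "offset": [-0.00035, 0, 0.009], "dr": [0, -0.0785, 0]}, {"jaw": 1, "offset": [-0.00035, 0, 0.009], "dr": [0, -0.0785, 0]}, {"jaw": 1, "offset": [-0.00035, 0, 0.009], "dr": [0, -0.0785, 0]}, {"jaw": 1, "offset": [-0.00035, 0, 0.009], "dr": [0, -0.0785, 0]}, {"jaw": 1, "offset": [-0.00035, 0, 0.009], "dr": [0, -0.0785, 0]}]}}

```text
t: 34.82
tool_pos: [516.2, -57.8, 77.9]
tcp_rot: [[-0.528, 0.002, 0.849], [-0.849, 0.001, -0.528], [-0.002, -1.0, 0.001]]
force: [0.4, 4.7, 5.8]
width: 0.223
```

```bash
python3 -c "
from h import *
snap('wrist','w13'); s=manip.get_state(); d=np.array(s['tool_pos'][:2])-[576.8,40]; print(np.hypot(*d),np.degrees(np.arctan2(d[1],d[0])),s['force'],s['joints'])"
```

```text
115.17703353875427 -120.62620612058993 [3.90133063 1.03925222 2.64365499] [ 0.44891311  0.55179396 -0.59586288  1.96927704  0.44676521  0.74829913
 -0.96285755]
```

View pics/w13.png

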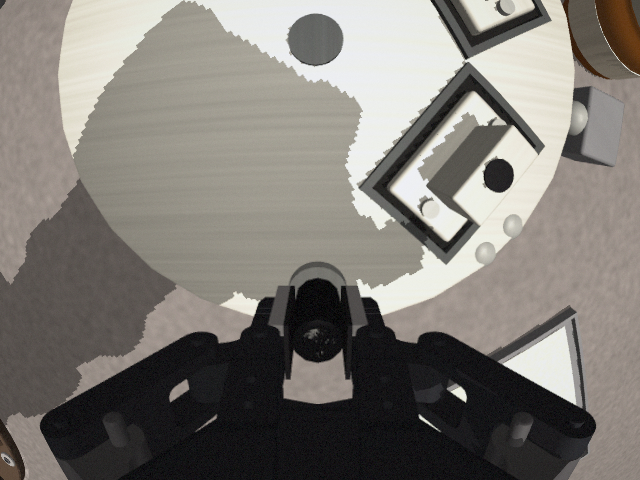

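Request:
{"fn": "arm_command", "kwargs": {"moves": [{"jaw": 1, "offset": [-0.00035, 0, 0.009], "dr": [0, -0.0785, 0]}, {"jaw": 1, "offset": [-0.00035, 0, 0.009], "dr": [0, -0.0785, 0]}, {"jaw": 1, "offset": [-0.00035, 0, 0.009], "dr": [0, -0.0785, 0]}, {"jaw": 1, "offset": [-0.00035, 0, 0.009], "dr": [0, -0.0785, 0]}, {"jaw": 1, "offset": [-0.00035, 0, 0.009], "dr": [0, -0.0785, 0]}]}}

```text
t: 35.28
tool_pos: [558.2, -73.4, 77.9]
tcp_rot: [[-0.164, 0.002, 0.986], [-0.986, 0.001, -0.164], [-0.002, -1.0, 0.002]]
force: [0.3, 5.5, 4.4]
width: 0.222
```

Request:
{"fn": "arm_command", "kwargs": {"moves": [{"jaw": 1, "offset": [-0.00035, 0, 0.009], "dr": [0, -0.0785, 0]}, {"jaw": 1, "offset": [-0.00035, 0, 0.009], "dr": [0, -0.0785, 0]}, {"jaw": 1, "offset": [-0.0002, 0, 0.006], "dr": [0, -0.052, 0]}, {"jaw": 1, "offset": [0, 0, 0], "dr": [0, 0, 0]}, {"jaw": 1, "offset": [0, 0, 0], "dr": [0, 0, 0]}]}}

```text
t: 35.7
tool_pos: [582.7, -74.4, 77.9]
tcp_rot: [[0.041, 0.004, 0.999], [-0.999, 0.002, 0.041], [-0.002, -1.0, 0.004]]
force: [5.0, 4.3, 1.9]
width: 0.228
```

```bash
python3 -c "
from h import *
snap('wrist','w14'); s=manip.get_state(); d=np.array(s['tool_pos'][:2])-[576.8,40]; print(np.hypot(*d),np.degrees(np.arctan2(d[1],d[0])),s['force'],s['joints'])"
```

```text
114.5581685901315 -87.04433453121035 [5.24288447 4.04755209 2.08152479] [ 0.52882317  0.67684866 -0.72866518  1.7988913   0.56770042  0.88299941
 -0.42111646]
```

View pics/w14.png

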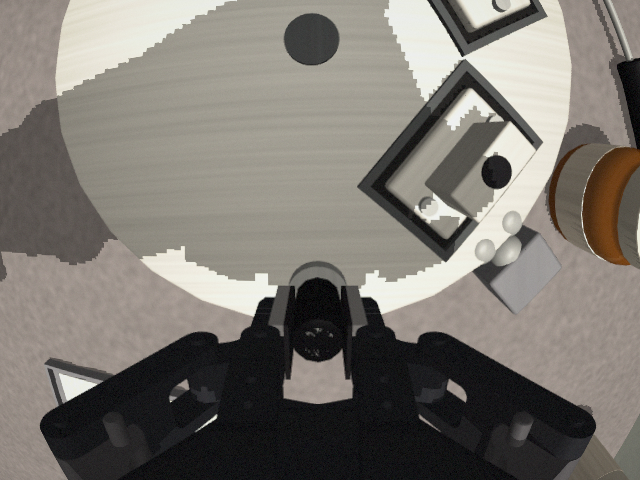

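The roller sits between the second pin pair, at (498,240). Release and lift.

Request:
{"fn": "arm_command", "kwargs": {"moves": [{"jaw": 1, "offset": [0, 0, 0.001], "dr": [0, 0, 0]}, {"jaw": 0.5, "offset": [0, 0, 0], "dr": [0, 0, 0]}, {"jaw": 0.4, "offset": [0, 0, 0], "dr": [0, 0, 0]}, {"jaw": 0.4, "offset": [0, 0, 0], "dr": [0, 0, 0]}, {"jaw": 0.4, "offset": [0, 0, 0], "dr": [0, 0, 0]}]}}

```text
t: 36.17
tool_pos: [581.4, -76.6, 76.6]
tcp_rot: [[0.04, -0.001, 0.999], [-0.999, -0.001, 0.04], [0.001, -1.0, -0.001]]
force: [-0.5, 0.2, -0.1]
width: 0.597
```

Request:
{"fn": "arm_command", "kwargs": {"moves": [{"jaw": 0.4, "offset": [0, -0.03, 0], "dr": [0, 0, 0]}, {"jaw": 0.4, "offset": [0, -0.04, 0], "dr": [0, 0, 0]}, {"jaw": 0.4, "offset": [0, -0.04, 0], "dr": [0, 0, 0]}, {"jaw": 0.4, "offset": [0, -0.04, 0], "dr": [0, 0, 0]}, {"jaw": 0.4, "offset": [0, 0, 0], "dr": [0, 0, 0]}]}}

```text
t: 36.58
tool_pos: [585.2, -75.1, 234.8]
tcp_rot: [[0.04, 0.011, 0.999], [-0.999, -0.001, 0.04], [0.001, -1.0, 0.011]]
force: [2.2, 0.6, -0.3]
width: 0.596
```

```bash
python3 -c "
from bays import *
bays(tag='b12'); bays('top','t12')"
```

```text
[585.2 -75.1 234.8] [[0.04, 0.011, 0.999], [-0.999, -0.001, 0.04], [0.001, -1.0, 0.011]]
wrist 3676 x,y 642.8 -12.3 [74.2 52.4] 36.5
wrist 10070 x,y 580.2 97.2 [279.5 105.5] 90.0
top 3124 x,y 624.5 -96.2 [191.   26.5] 90.0
```

View pics/b12.png

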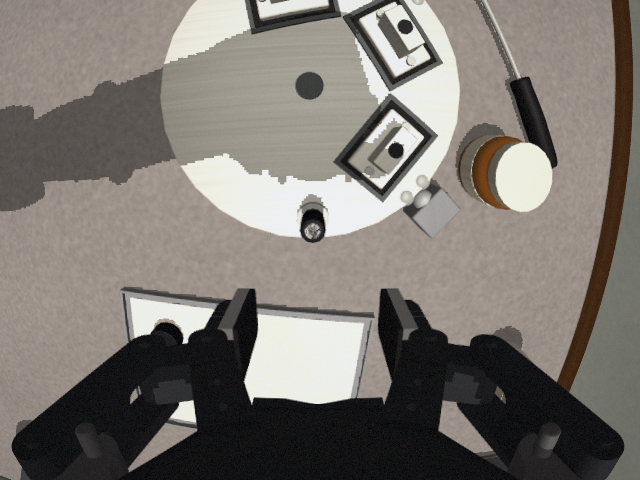

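Turntable is at the inspection click (bay angle turned by 90°), holders flat. Back to the button.

Request:
{"fn": "arm_command", "kwargs": {"moves": [{"jaw": 0.2, "offset": [-0.02, -0.03, 0], "dr": [0, 0, 0]}, {"jaw": 0.2, "offset": [-0.038, -0.01, -0.001], "dr": [0, 0, 0]}, {"jaw": 0.2, "offset": [-0.04, 0, -0.001], "dr": [0, 0, 0]}, {"jaw": 0.2, "offset": [-0.04, 0, -0.001], "dr": [0, 0, 0]}, {"jaw": 0.2, "offset": [-0.04, 0, -0.001], "dr": [0, 0, 0]}]}}

```text
t: 37.1
tool_pos: [569.7, 102.4, 265.4]
tcp_rot: [[0.039, -0.002, 0.999], [-0.999, -0.001, 0.039], [0.001, -1.0, -0.002]]
force: [0.6, 0.5, 0.3]
width: 0.8
```

Request:
{"fn": "arm_command", "kwargs": {"moves": [{"jaw": 0, "offset": [-0.04, 0, -0.001], "dr": [0, 0, 0]}, {"jaw": 0, "offset": [-0.04, 0, -0.001], "dr": [0, 0, 0]}, {"jaw": 0, "offset": [-0.04, 0, -0.001], "dr": [0, 0, 0]}, {"jaw": 0, "offset": [-0.04, 0, -0.001], "dr": [0, 0, 0]}, {"jaw": 0, "offset": [-0.03, 0, -0.001], "dr": [0, 0, 0]}]}}

```text
t: 37.52
tool_pos: [556.3, 294.2, 265.0]
tcp_rot: [[0.043, -0.003, 0.999], [-0.999, -0.001, 0.043], [0.001, -1.0, -0.003]]
force: [0.3, -0.7, 0.4]
width: 0.999
```

Request:
{"fn": "arm_command", "kwargs": {"moves": [{"jaw": 0, "offset": [0, 0, 0], "dr": [0, 0.115, 0]}, {"jaw": 0, "offset": [0, 0, 0], "dr": [0, 0.115, 0]}, {"jaw": 0, "offset": [0, 0, 0], "dr": [0, 0.115, 0]}, {"jaw": 0, "offset": [0, 0, 0], "dr": [0, 0.115, 0]}, {"jaw": 0, "offset": [0, 0, 0], "dr": [0, 0.115, 0]}]}}

```text
t: 37.93
tool_pos: [557.4, 290.5, 264.7]
tcp_rot: [[-0.514, -0.003, 0.858], [-0.858, -0.002, -0.514], [0.003, -1.0, -0.001]]
force: [0.1, -0.4, 0.3]
width: 1.0
```

Request:
{"fn": "arm_command", "kwargs": {"moves": [{"jaw": 0, "offset": [0, 0, 0], "dr": [0, 0.115, 0]}, {"jaw": 0, "offset": [0, 0, 0], "dr": [0, 0.115, 0]}, {"jaw": 0, "offset": [0, 0, 0], "dr": [0, 0.115, 0]}, {"jaw": 0, "offset": [0, 0, 0], "dr": [0, 0.115, 0]}, {"jaw": 0, "offset": [0, 0, 0], "dr": [0, 0.115, 0]}]}}

```text
t: 38.35
tool_pos: [557.4, 290.4, 264.8]
tcp_rot: [[-0.898, -0.003, 0.44], [-0.44, -0.002, -0.898], [0.003, -1.0, 0.001]]
force: [0.0, -0.4, 0.2]
width: 1.004
```

Request:
{"fn": "arm_command", "kwargs": {"moves": [{"jaw": 0, "offset": [0, 0, 0], "dr": [0, 0.115, 0]}, {"jaw": 0, "offset": [0, 0, 0], "dr": [0, 0.115, 0]}, {"jaw": 0, "offset": [0, 0, 0], "dr": [0, 0.115, 0]}, {"jaw": 0, "offset": [0, 0, 0], "dr": [0, 0.05, 0]}, {"jaw": 0, "offset": [0, 0, 0], "dr": [0, 0, 0]}]}}

```text
t: 38.77
tool_pos: [557.4, 290.5, 265.0]
tcp_rot: [[-0.998, -0.002, 0.063], [-0.063, -0.002, -0.998], [0.003, -1.0, 0.002]]
force: [-0.0, -0.2, -0.1]
width: 0.999
```

```bash
python3 -c "
from look import look
look('w15',['button_top','hole_work'],[216,172])"
```

```text
[557.4 290.5 265. ]
button_top [221.9, 269.9] 0.59 [557.7 339.2 216. ]
button_top [515.8, 24.4] 0.47 [700.2 194.7 216. ]
hole_work [361.9, 248.9] 0.86 [560.4 261.7 172. ]
```

View pics/w15.png

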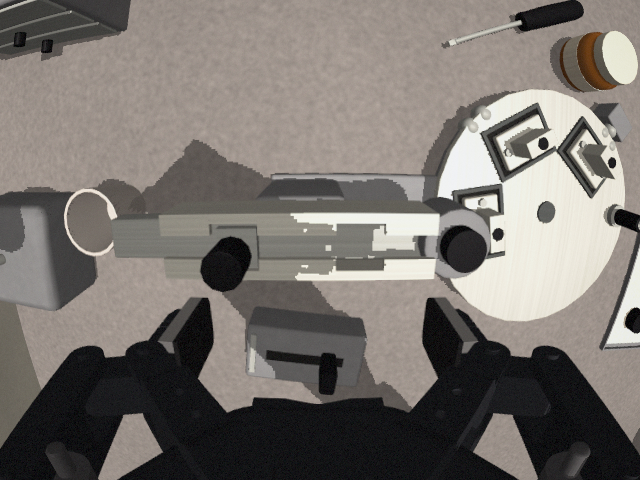

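Request:
{"fn": "arm_command", "kwargs": {"moves": [{"jaw": 0, "offset": [-0.0015, 0, -0.025], "dr": [0, 0, 0]}, {"jaw": 0, "offset": [-0.0015, 0, -0.0255], "dr": [0, 0, 0]}, {"jaw": 0, "offset": [0, 0.02, 0], "dr": [0, 0, 0]}, {"jaw": 0, "offset": [0, 0.02, 0], "dr": [0, 0, 0]}, {"jaw": 0, "offset": [0, 0, 0], "dr": [0, 0, 0]}]}}

```text
t: 39.33
tool_pos: [555.9, 340.7, 222.4]
tcp_rot: [[-0.998, -0.005, 0.068], [-0.068, -0.004, -0.998], [0.006, -1.0, 0.004]]
force: [0.1, -1.4, 0.6]
width: 1.0
```

Request:
{"fn": "arm_command", "kwargs": {"moves": [{"jaw": 0, "offset": [0, 0.01, 0], "dr": [0, 0, 0]}, {"jaw": 0, "offset": [0, 0.01, 0], "dr": [0, 0, 0]}, {"jaw": 0, "offset": [0, 0, 0], "dr": [0, 0, 0]}, {"jaw": 0, "offset": [0, 0, 0], "dr": [0, 0, 0]}]}}

```text
t: 39.67
tool_pos: [557.7, 341.5, 206.7]
tcp_rot: [[-0.998, -0.0, 0.066], [-0.066, -0.0, -0.998], [0.0, -1.0, 0.0]]
force: [-0.5, -0.4, 0.1]
width: 0.998
```

Request:
{"fn": "arm_command", "kwargs": {"moves": [{"jaw": 1, "offset": [0, 0, 0], "dr": [0, 0, 0]}, {"jaw": 1, "offset": [0, 0, 0], "dr": [0, 0, 0]}, {"jaw": 1, "offset": [0, 0, 0], "dr": [0, 0, 0]}, {"jaw": 1, "offset": [0, 0, 0], "dr": [0, 0, 0]}, {"jaw": 1, "offset": [0, 0, 0], "dr": [0, 0, 0]}], "force": 40}}

```text
t: 40.08
tool_pos: [557.7, 342.0, 207.2]
tcp_rot: [[-0.998, 0.0, 0.066], [-0.066, 0.0, -0.998], [-0.0, -1.0, -0.0]]
force: [-1.1, -0.1, 0.1]
width: 0.295
```

Request:
{"fn": "arm_command", "kwargs": {"moves": [{"jaw": 1, "offset": [0, 0, 0], "dr": [0, 0, 0]}, {"jaw": 1, "offset": [0, 0, 0], "dr": [0, 0, 0]}, {"jaw": 1, "offset": [0, 0, 0], "dr": [0, 0, 0]}]}}

```text
t: 40.33
tool_pos: [557.7, 342.0, 207.3]
tcp_rot: [[-0.998, 0.0, 0.066], [-0.066, 0.0, -0.998], [-0.0, -1.0, -0.0]]
force: [-1.2, -2.0, 3.1]
width: 0.263
```

Press 11 mm, start sliding towards the turntable.

Request:
{"fn": "arm_command", "kwargs": {"moves": [{"jaw": 1, "offset": [0, 0.005, 0], "dr": [0, 0, 0]}, {"jaw": 1, "offset": [0, 0.005, 0], "dr": [0, 0, 0]}, {"jaw": 1, "offset": [0, 0.001, 0], "dr": [0, 0, 0]}]}}

```text
t: 40.58
tool_pos: [557.7, 342.2, 195.8]
tcp_rot: [[-0.998, 0.0, 0.066], [-0.066, 0.001, -0.998], [-0.0, -1.0, -0.001]]
force: [-0.6, -0.1, 6.8]
width: 0.267
```

Request:
{"fn": "arm_command", "kwargs": {"moves": [{"jaw": 1, "offset": [0, 0, 0.006], "dr": [0, 0, 0]}, {"jaw": 1, "offset": [0, 0, 0.008], "dr": [0, 0, 0]}]}}

```text
t: 40.75
tool_pos: [558.5, 330.0, 196.8]
tcp_rot: [[-0.998, 0.001, 0.068], [-0.068, 0.003, -0.998], [-0.001, -1.0, -0.003]]
force: [-1.0, 2.2, 7.1]
width: 0.265
```

Request:
{"fn": "arm_command", "kwargs": {"moves": [{"jaw": 1, "offset": [0, 0, 0.015], "dr": [0, 0, 0]}, {"jaw": 1, "offset": [0, 0, 0.016], "dr": [0, 0, 0]}, {"jaw": 1, "offset": [0, 0, 0.016], "dr": [0, 0, 0]}, {"jaw": 1, "offset": [0, 0, 0.015], "dr": [0, 0, 0]}, {"jaw": 1, "offset": [0, 0, 0.004], "dr": [0, 0, 0]}]}}

```text
t: 41.17
tool_pos: [563.0, 261.6, 196.6]
tcp_rot: [[-0.998, 0.0, 0.065], [-0.065, 0.002, -0.998], [-0.001, -1.0, -0.002]]
force: [-1.9, 8.0, 7.1]
width: 0.266
```

Request:
{"fn": "arm_command", "kwargs": {"moves": [{"jaw": 1, "offset": [0, 0, 0], "dr": [0, 0, 0]}, {"jaw": 1, "offset": [0, 0, 0], "dr": [0, 0, 0]}]}}

```text
t: 41.33
tool_pos: [563.0, 261.9, 196.6]
tcp_rot: [[-0.998, 0.001, 0.066], [-0.066, 0.0, -0.998], [-0.001, -1.0, -0.0]]
force: [-2.1, -1.5, 6.0]
width: 0.265
```

Request:
{"fn": "arm_command", "kwargs": {"moves": [{"jaw": 1, "offset": [0, -0.006, 0], "dr": [0, 0, 0]}, {"jaw": 1, "offset": [0, -0.005, 0], "dr": [0, 0, 0]}, {"jaw": 1, "offset": [0, 0, 0], "dr": [0, 0, 0]}]}}

```text
t: 41.58
tool_pos: [563.0, 262.0, 207.3]
tcp_rot: [[-0.998, 0.0, 0.066], [-0.066, -0.0, -0.998], [-0.0, -1.0, 0.0]]
force: [-1.4, -1.7, 3.9]
width: 0.259
```

Request:
{"fn": "arm_command", "kwargs": {"moves": [{"jaw": 0, "offset": [0, 0, 0], "dr": [0, 0, 0]}, {"jaw": 0, "offset": [0, 0, 0], "dr": [0, 0, 0]}, {"jaw": 0, "offset": [0, 0, 0], "dr": [0, 0, 0]}, {"jaw": 0, "offset": [0, 0, 0], "dr": [0, 0, 0]}, {"jaw": 0, "offset": [0, 0, 0], "dr": [0, 0, 0]}]}}

```text
t: 42.0
tool_pos: [562.8, 262.1, 206.7]
tcp_rot: [[-0.998, -0.0, 0.066], [-0.066, -0.0, -0.998], [0.0, -1.0, 0.0]]
force: [-0.1, -0.5, 0.1]
width: 0.949
```

Request:
{"fn": "arm_command", "kwargs": {"moves": [{"jaw": 0, "offset": [0, -0.03, 0], "dr": [0, 0, 0]}, {"jaw": 0, "offset": [0, -0.04, 0], "dr": [0, 0, 0]}, {"jaw": 0, "offset": [0, -0.04, 0], "dr": [0, 0, 0]}, {"jaw": 0, "offset": [0, 0, 0], "dr": [0, 0, 0]}, {"jaw": 0, "offset": [0, 0, 0], "dr": [0, 0, 0]}]}}

```text
t: 42.42
tool_pos: [563.8, 263.0, 319.8]
tcp_rot: [[-0.998, 0.005, 0.066], [-0.066, 0.003, -0.998], [-0.005, -1.0, -0.002]]
force: [0.1, 0.2, -1.2]
width: 0.998
```

```bash
cat > btn.py <<'E'
from look import *
def btn(tag):
    print(manip.get_state()['tool_pos'])
    c,_=snap('wrist','w'+tag);cs,_=snap('side','s'+tag);ct,_=snap('top','t'+tag)
    R=[]
    for n,cc in (('wrist',c),('side',cs),('top',ct)):
        for d in cams.spot_point(n,'button_top')[:2]:
            r=ray(cc,d['point'],n=='wrist'); print(n,round(d['conf'],2),np.round(d['point']),np.round(onz(r,216),1)); R.append((n,r))
    for i in range(len(R)):
        for j in range(i):
            if R[i][0]!=R[j][0]:
                P,e=tri([R[i][1],R[j][1]])
                if e<5: print(R[i][0],R[j][0],np.round(P,1),round(e,1))
    q=cams.spot_point('wrist','shutter_top')
    for d in q[:2]: print('sh',round(d['conf'],2),d['point'],np.round(onz(ray(c,d['point'],True),93.5),1))
E
python3 -c "
from btn import *
btn('16')"
```

```text
[563.83214473 263.02550264 319.77285936]
wrist 0.88 [321. 248.] [563.5 259.8 216. ]
side 0.71 [323. 294.] [557.1 267.3 216. ]
top 0.65 [221. 246.] [554.2 265.7 216. ]
side wrist [559.1 259.  204.8] 1.1
top wrist [557.6 263.6 206.1] 5.0
top side [555.8 266.1 214.4] 1.5
sh 0.63 [298.4, 358.9] [394.4 272.9  93.5]
```

View pics/w16.png

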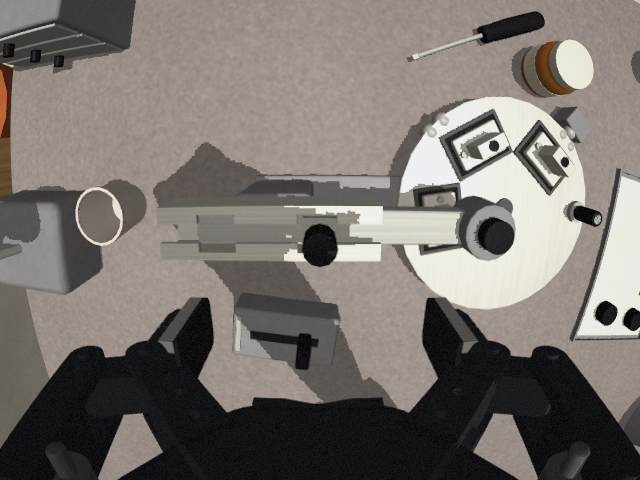

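Height readings disagree (205–214 mm), so I'll compare the cap in the side view with the starting picture, where the button was surely up.

```bash
python3 - <<'E'
import cv2,numpy as np
A=[]
for n in ('a_side','s16'):
    im=cv2.imread(f'pics/{n}.png')[270:340,290:350]; A.append(cv2.resize(im,None,fx=6,fy=6,interpolation=cv2.INTER_NEAREST))
cv2.imwrite('pics/cmp1.png',np.hstack(A))
E
```

```text
(no output)
```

View pics/cmp1.png

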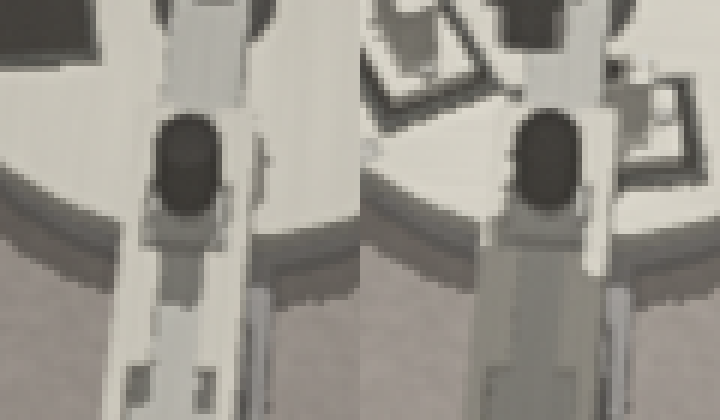

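The cap sits at the same place as in the start picture, so it is up. Now the shutter: measure the box's yaw.

```bash
python3 - <<'E'
from h import *
c,im=snap('wrist')
R=rectify(c,im,50,320,470,190,390,4); cv2.imwrite('pics/sh.png',R[:,:,::-1])
E
```

```text
(no output)
```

View pics/sh.png

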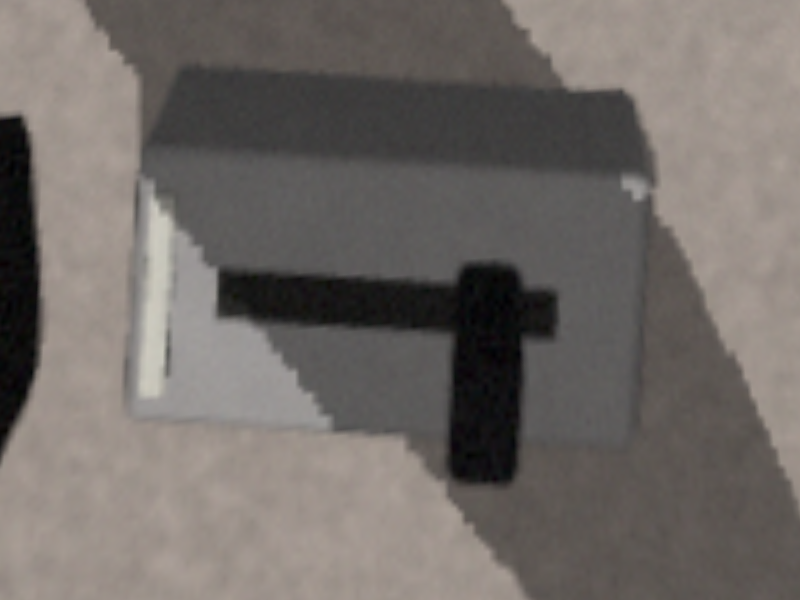

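The slot's axis runs at yaw -3.7°, and the tab is at about (393.5,268). I'll approach with shut fingers on its -y side.

Request:
{"fn": "arm_command", "kwargs": {"moves": [{"jaw": 1, "offset": [0.035, 0, 0.0043], "dr": [0, 0, 0]}, {"jaw": 1, "offset": [0.035, 0, 0.0043], "dr": [0, 0, 0]}, {"jaw": 1, "offset": [0.035, 0, 0.0043], "dr": [0, 0, 0]}, {"jaw": 1, "offset": [0.035, 0, 0.0043], "dr": [0, 0, 0]}, {"jaw": 1, "offset": [0.0345, 0, 0.0043], "dr": [0, 0, 0]}]}}

```text
t: 43.23
tool_pos: [388.4, 228.6, 316.3]
tcp_rot: [[-0.998, -0.001, 0.066], [-0.066, -0.0, -0.998], [0.001, -1.0, 0.0]]
force: [0.6, 0.2, 0.7]
width: 0.302
```

Request:
{"fn": "arm_command", "kwargs": {"moves": [{"jaw": 1, "offset": [0, 0.03, 0], "dr": [0, 0.066, 0]}, {"jaw": 1, "offset": [0, 0.04, 0], "dr": [0, 0.066, 0]}, {"jaw": 1, "offset": [0, 0.04, 0], "dr": [0, 0, 0]}, {"jaw": 1, "offset": [0, 0.03, 0], "dr": [0, 0, 0]}, {"jaw": 1, "offset": [0, 0, 0], "dr": [0, 0, 0]}]}}

```text
t: 43.65
tool_pos: [387.3, 226.7, 172.0]
tcp_rot: [[-0.998, -0.008, -0.065], [0.065, -0.005, -0.998], [0.007, -1.0, 0.005]]
force: [-0.8, -0.3, -0.1]
width: 0.005
```

Request:
{"fn": "arm_command", "kwargs": {"moves": [{"jaw": 1, "offset": [0, 0, 0], "dr": [0, 0, 0]}, {"jaw": 1, "offset": [0, 0, 0], "dr": [0, 0, 0]}]}}

```text
t: 43.82
tool_pos: [390.9, 229.9, 178.4]
tcp_rot: [[-0.998, 0.001, -0.065], [0.065, 0.001, -0.998], [-0.001, -1.0, -0.001]]
force: [0.9, -0.9, 1.0]
width: -0.003
```

```bash
python3 -c "
from look import look
look('w17',['shutter_top'],[93.5])"
```

```text
[390.9 229.9 178.4]
shutter_top [252.1, 254.1] 0.96 [394.2 268.7  93.5]
shutter_top [514.0, 14.0] 0.39 [540.   95.1  93.5]
```

View pics/w17.png

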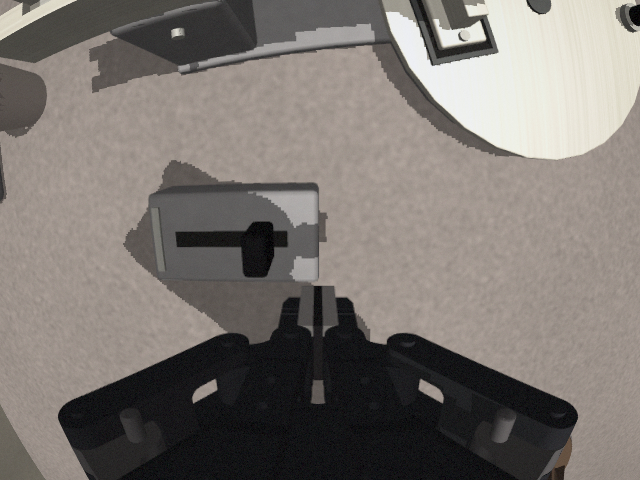

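Request:
{"fn": "arm_command", "kwargs": {"moves": [{"jaw": 1, "offset": [0, 0.03, 0], "dr": [0, 0, 0]}, {"jaw": 1, "offset": [0, 0.035, 0], "dr": [0, 0, 0]}, {"jaw": 1, "offset": [0, 0.031, 0], "dr": [0, 0, 0]}, {"jaw": 1, "offset": [0, 0, 0], "dr": [0, 0, 0]}, {"jaw": 1, "offset": [0, 0, 0], "dr": [0, 0, 0]}]}}

```text
t: 44.33
tool_pos: [390.2, 229.2, 81.4]
tcp_rot: [[-0.998, -0.001, -0.065], [0.065, -0.001, -0.998], [0.001, -1.0, 0.001]]
force: [0.1, 0.5, 0.3]
width: -0.0
```

Request:
{"fn": "arm_command", "kwargs": {"moves": [{"jaw": 1, "offset": [0, 0, -0.007], "dr": [0, 0, 0]}, {"jaw": 1, "offset": [0, 0, -0.007], "dr": [0, 0, 0]}, {"jaw": 1, "offset": [0, 0, -0.005], "dr": [0, 0, 0]}]}}

```text
t: 44.58
tool_pos: [392.8, 249.8, 82.9]
tcp_rot: [[-0.998, 0.003, -0.066], [0.066, 0.002, -0.998], [-0.003, -1.0, -0.002]]
force: [0.9, -2.3, 2.9]
width: 0.0
```

Request:
{"fn": "arm_command", "kwargs": {"moves": [{"jaw": 1, "offset": [0, 0, -0.005], "dr": [0, 0, 0]}, {"jaw": 1, "offset": [0, 0, -0.005], "dr": [0, 0, 0]}, {"jaw": 1, "offset": [0, 0, 0], "dr": [0, 0, 0]}]}}

```text
t: 44.83
tool_pos: [392.6, 259.1, 81.4]
tcp_rot: [[-0.998, 0.001, -0.065], [0.065, 0.001, -0.998], [-0.001, -1.0, -0.001]]
force: [1.0, -3.5, 2.8]
width: -0.004
```

Request:
{"fn": "arm_command", "kwargs": {"moves": [{"jaw": 1, "offset": [0, 0, -0.009], "dr": [0, 0, 0]}, {"jaw": 1, "offset": [0, 0, -0.009], "dr": [0, 0, 0]}, {"jaw": 1, "offset": [0, 0, -0.009], "dr": [0, 0, 0]}, {"jaw": 1, "offset": [0, 0, -0.009], "dr": [0, 0, 0]}, {"jaw": 1, "offset": [0, 0, 0], "dr": [0, 0, 0]}]}}

```text
t: 45.25
tool_pos: [394.5, 295.0, 80.8]
tcp_rot: [[-0.998, 0.0, -0.065], [0.065, 0.0, -0.998], [-0.0, -1.0, -0.0]]
force: [2.1, -5.4, 3.5]
width: 0.001
```

Request:
{"fn": "arm_command", "kwargs": {"moves": [{"jaw": 1, "offset": [0, 0, -0.003], "dr": [0, 0, 0]}, {"jaw": 1, "offset": [0, 0, -0.001], "dr": [0, 0, 0]}, {"jaw": 1, "offset": [0, 0, 0], "dr": [0, 0, 0]}]}}

```text
t: 45.5
tool_pos: [394.6, 297.0, 80.7]
tcp_rot: [[-0.998, -0.001, -0.066], [0.066, -0.002, -0.998], [0.0, -1.0, 0.002]]
force: [0.8, -5.7, 2.6]
width: -0.001
```

Request:
{"fn": "arm_command", "kwargs": {"moves": [{"jaw": 1, "offset": [0, 0, -0.002], "dr": [0, 0, 0]}, {"jaw": 1, "offset": [0, 0, 0], "dr": [0, 0, 0]}, {"jaw": 1, "offset": [0, 0, 0], "dr": [0, 0, 0]}]}}

```text
t: 45.75
tool_pos: [394.6, 297.8, 80.6]
tcp_rot: [[-0.998, -0.001, -0.067], [0.067, -0.003, -0.998], [0.001, -1.0, 0.003]]
force: [0.1, -8.3, 4.8]
width: -0.002
```

Request:
{"fn": "arm_command", "kwargs": {"moves": [{"jaw": 1, "offset": [0, 0, -0.002], "dr": [0, 0, 0]}, {"jaw": 1, "offset": [0, 0, 0], "dr": [0, 0, 0]}, {"jaw": 1, "offset": [0, 0, 0], "dr": [0, 0, 0]}]}}

```text
t: 46.0
tool_pos: [394.7, 298.0, 80.6]
tcp_rot: [[-0.998, -0.002, -0.068], [0.068, -0.006, -0.998], [0.001, -1.0, 0.006]]
force: [-1.2, -13.3, 10.7]
width: -0.002
```

```bash
python3 -c "
from h import *
snap('wrist','w18')"
```

```text
(no output)
```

View pics/w18.png

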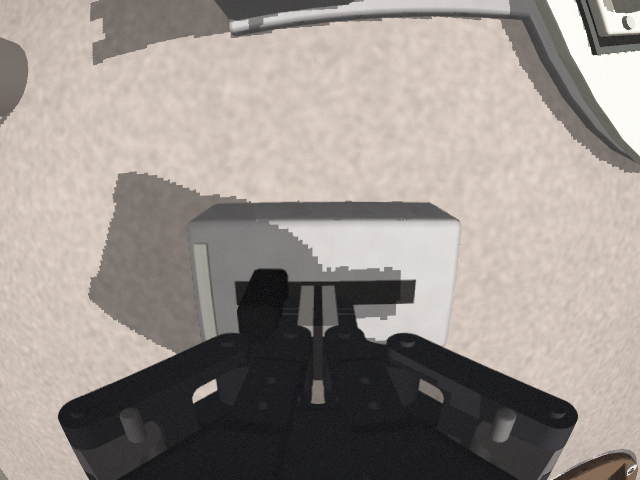

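The tab is at the slot's far end, at (262,285), with the force rising at the stop. Let it back.

Request:
{"fn": "arm_command", "kwargs": {"moves": [{"jaw": 1, "offset": [0, 0, 0.012], "dr": [0, 0, 0]}, {"jaw": 1, "offset": [0, 0, 0.015], "dr": [0, 0, 0]}, {"jaw": 1, "offset": [0, 0, 0.015], "dr": [0, 0, 0]}, {"jaw": 1, "offset": [0, 0, 0.015], "dr": [0, 0, 0]}, {"jaw": 1, "offset": [0, 0, 0.015], "dr": [0, 0, 0]}]}}

```text
t: 46.47
tool_pos: [390.0, 229.5, 80.8]
tcp_rot: [[-0.998, 0.0, -0.066], [0.066, 0.001, -0.998], [-0.0, -1.0, -0.001]]
force: [0.7, -0.7, 0.7]
width: -0.004
```

Request:
{"fn": "arm_command", "kwargs": {"moves": [{"jaw": 1, "offset": [0, -0.03, 0], "dr": [0, 0, 0]}, {"jaw": 1, "offset": [0, -0.04, 0], "dr": [0, 0, 0]}, {"jaw": 1, "offset": [0, -0.04, 0], "dr": [0, 0, 0]}, {"jaw": 0.5, "offset": [0, -0.04, 0], "dr": [0, 0, 0]}, {"jaw": 0, "offset": [0, -0.04, 0], "dr": [0, 0, 0]}]}}

```text
t: 46.88
tool_pos: [389.6, 230.2, 272.9]
tcp_rot: [[-0.998, 0.0, -0.065], [0.065, 0.001, -0.998], [-0.0, -1.0, -0.001]]
force: [1.3, 0.2, -0.5]
width: 0.272
```

```bash
python3 -c "
from look import look
look('w19',['shutter_top','button_top'],[93.5,216])"
```

```text
[389.6 230.2 272.9]
shutter_top [270.5, 219.2] 0.88 [393.6 269.3  93.5]
```

View pics/w19.png

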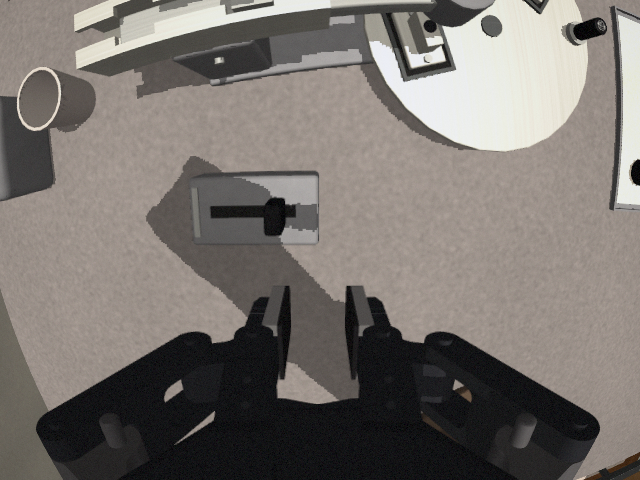

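Request:
{"fn": "arm_command", "kwargs": {"moves": [{"jaw": 0, "offset": [0, -0.02, 0], "dr": [0, -0.066, 0]}, {"jaw": 0, "offset": [0, -0.01, 0], "dr": [0, -0.066, 0]}, {"jaw": 0, "offset": [-0.035, 0, -0.004], "dr": [0, 0, 0]}, {"jaw": 0, "offset": [-0.035, 0, -0.004], "dr": [0, 0, 0]}, {"jaw": 0, "offset": [-0.035, 0, -0.004], "dr": [0, 0, 0]}]}}

```text
t: 47.45
tool_pos: [495.1, 249.0, 300.0]
tcp_rot: [[-0.998, -0.0, 0.067], [-0.067, -0.0, -0.998], [0.0, -1.0, 0.0]]
force: [0.7, -0.1, 0.3]
width: 1.002
```

Request:
{"fn": "arm_command", "kwargs": {"moves": [{"jaw": 0, "offset": [-0.035, 0, -0.004], "dr": [0, 0, 0]}, {"jaw": 0, "offset": [-0.035, 0, -0.004], "dr": [0, 0, 0]}, {"jaw": 0, "offset": [0, 0, 0], "dr": [0, 0, 0]}, {"jaw": 0, "offset": [0, 0, 0], "dr": [0, 0, 0]}, {"jaw": 0, "offset": [0, 0, 0], "dr": [0, 0, 0]}]}}

```text
t: 47.87
tool_pos: [562.6, 261.8, 299.3]
tcp_rot: [[-0.998, -0.003, 0.067], [-0.067, -0.0, -0.998], [0.003, -1.0, 0.0]]
force: [0.2, 0.4, 0.4]
width: 0.999
```

```bash
python3 -c "
from look import look
look('w20',['shutter_top','button_top'],[93.5,216])"
```

```text
[562.6 261.8 299.3]
shutter_top [297.5, 364.5] 0.81 [397.1 271.2  93.5]
shutter_top [605.3, 219.8] 0.44 [584.3 -72.1  93.5]
button_top [317.1, 257.8] 0.59 [561.2 261.  216. ]
```

View pics/w20.png

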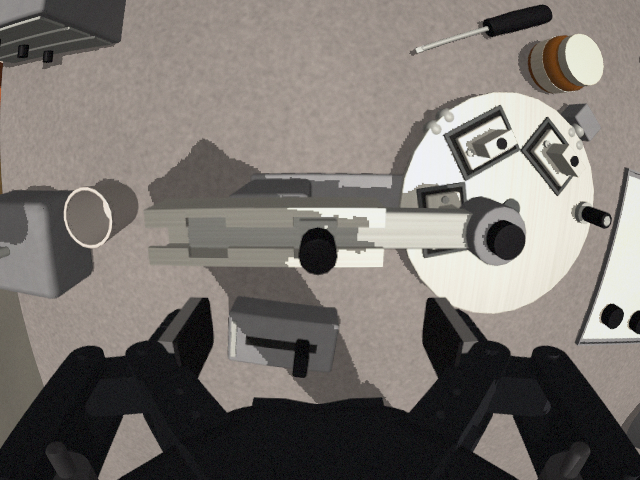

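Aligned. Descend 94 mm and grip as before.

Request:
{"fn": "arm_command", "kwargs": {"moves": [{"jaw": 0, "offset": [0, 0.03, 0], "dr": [0, 0, 0]}, {"jaw": 0, "offset": [0, 0.03, 0], "dr": [0, 0, 0]}, {"jaw": 0, "offset": [0, 0.02, 0], "dr": [0, 0, 0]}, {"jaw": 0, "offset": [0, 0.013, 0], "dr": [0, 0, 0]}, {"jaw": 0, "offset": [0, 0, 0], "dr": [0, 0, 0]}]}}

```text
t: 48.43
tool_pos: [561.5, 260.5, 205.3]
tcp_rot: [[-0.998, -0.004, 0.067], [-0.067, -0.002, -0.998], [0.004, -1.0, 0.002]]
force: [-0.2, -0.2, -0.8]
width: 0.998
```

Request:
{"fn": "arm_command", "kwargs": {"moves": [{"jaw": 0, "offset": [0, 0, 0], "dr": [0, 0, 0]}, {"jaw": 0, "offset": [0, 0, 0], "dr": [0, 0, 0]}, {"jaw": 0, "offset": [0, 0, 0], "dr": [0, 0, 0]}]}}

```text
t: 48.68
tool_pos: [564.1, 262.1, 209.5]
tcp_rot: [[-0.998, 0.002, 0.066], [-0.066, 0.001, -0.998], [-0.002, -1.0, -0.001]]
force: [0.4, -0.2, 0.1]
width: 0.998
```

Request:
{"fn": "arm_command", "kwargs": {"moves": [{"jaw": 1, "offset": [0, 0, 0], "dr": [0, 0, 0]}, {"jaw": 1, "offset": [0, 0, 0], "dr": [0, 0, 0]}, {"jaw": 1, "offset": [0, 0, 0], "dr": [0, 0, 0]}, {"jaw": 1, "offset": [0, 0, 0], "dr": [0, 0, 0]}, {"jaw": 1, "offset": [0, 0, 0], "dr": [0, 0, 0]}]}}

```text
t: 49.1
tool_pos: [563.6, 261.6, 208.0]
tcp_rot: [[-0.998, 0.0, 0.066], [-0.066, 0.0, -0.998], [-0.0, -1.0, -0.0]]
force: [0.5, 0.3, -0.0]
width: 0.3
```

Request:
{"fn": "arm_command", "kwargs": {"moves": [{"jaw": 1, "offset": [0, 0, 0], "dr": [0, 0, 0]}, {"jaw": 1, "offset": [0, 0, 0], "dr": [0, 0, 0]}, {"jaw": 1, "offset": [0, 0, 0], "dr": [0, 0, 0]}]}}

```text
t: 49.35
tool_pos: [563.6, 261.9, 208.2]
tcp_rot: [[-0.998, 0.0, 0.066], [-0.066, 0.0, -0.998], [-0.0, -1.0, -0.0]]
force: [-1.6, -0.4, 3.4]
width: 0.263
```

Request:
{"fn": "arm_command", "kwargs": {"moves": [{"jaw": 1, "offset": [0, 0.005, 0], "dr": [0, 0, 0]}, {"jaw": 1, "offset": [0, 0.005, 0], "dr": [0, 0, 0]}, {"jaw": 1, "offset": [0, 0.001, 0], "dr": [0, 0, 0]}]}}

```text
t: 49.6
tool_pos: [563.6, 261.9, 196.8]
tcp_rot: [[-0.998, 0.0, 0.066], [-0.066, 0.0, -0.998], [-0.0, -1.0, -0.0]]
force: [-1.3, -0.6, 6.5]
width: 0.265
```

Request:
{"fn": "arm_command", "kwargs": {"moves": [{"jaw": 1, "offset": [0, 0, -0.006], "dr": [0, 0, 0]}, {"jaw": 1, "offset": [0, 0, -0.008], "dr": [0, 0, 0]}]}}

```text
t: 49.77
tool_pos: [562.9, 274.3, 197.1]
tcp_rot: [[-0.998, -0.0, 0.065], [-0.065, -0.002, -0.998], [0.0, -1.0, 0.002]]
force: [-2.1, -2.4, 6.6]
width: 0.261
```

Request:
{"fn": "arm_command", "kwargs": {"moves": [{"jaw": 1, "offset": [0, 0, -0.015], "dr": [0, 0, 0]}, {"jaw": 1, "offset": [0, 0, -0.016], "dr": [0, 0, 0]}, {"jaw": 1, "offset": [0, 0, -0.016], "dr": [0, 0, 0]}, {"jaw": 1, "offset": [0, 0, -0.015], "dr": [0, 0, 0]}, {"jaw": 1, "offset": [0, 0, -0.004], "dr": [0, 0, 0]}]}}

```text
t: 50.18
tool_pos: [558.3, 344.1, 197.7]
tcp_rot: [[-0.998, 0.002, 0.068], [-0.068, 0.002, -0.998], [-0.002, -1.0, -0.002]]
force: [-0.9, -1.0, 6.8]
width: 0.265
```

Request:
{"fn": "arm_command", "kwargs": {"moves": [{"jaw": 1, "offset": [0, 0, 0], "dr": [0, 0, 0]}, {"jaw": 1, "offset": [0, 0, 0], "dr": [0, 0, 0]}]}}

```text
t: 50.35
tool_pos: [558.4, 342.9, 197.7]
tcp_rot: [[-0.998, 0.001, 0.067], [-0.067, 0.002, -0.998], [-0.001, -1.0, -0.002]]
force: [-1.5, 1.5, 6.2]
width: 0.263
```

Request:
{"fn": "arm_command", "kwargs": {"moves": [{"jaw": 1, "offset": [0, -0.006, 0], "dr": [0, 0, 0]}, {"jaw": 1, "offset": [0, -0.005, 0], "dr": [0, 0, 0]}, {"jaw": 1, "offset": [0, 0, 0], "dr": [0, 0, 0]}]}}

```text
t: 50.6
tool_pos: [558.5, 341.2, 208.1]
tcp_rot: [[-0.998, 0.0, 0.066], [-0.066, -0.0, -0.998], [-0.0, -1.0, 0.0]]
force: [-1.3, 0.3, 3.5]
width: 0.263
```

Request:
{"fn": "arm_command", "kwargs": {"moves": [{"jaw": 0, "offset": [0, 0, 0], "dr": [0, 0, 0]}, {"jaw": 0, "offset": [0, 0, 0], "dr": [0, 0, 0]}, {"jaw": 0, "offset": [0, 0, 0], "dr": [0, 0, 0]}, {"jaw": 0, "offset": [0, 0, 0], "dr": [0, 0, 0]}, {"jaw": 0, "offset": [0, 0, 0], "dr": [0, 0, 0]}]}}

```text
t: 51.02
tool_pos: [558.2, 341.2, 207.7]
tcp_rot: [[-0.998, -0.0, 0.066], [-0.066, -0.0, -0.998], [0.0, -1.0, 0.0]]
force: [0.1, 0.4, -0.3]
width: 0.951
```

Request:
{"fn": "arm_command", "kwargs": {"moves": [{"jaw": 0, "offset": [0, -0.03, 0], "dr": [0, 0, 0]}, {"jaw": 0, "offset": [0, -0.04, 0], "dr": [0, 0, 0]}, {"jaw": 0, "offset": [0, -0.03, 0], "dr": [0, 0, 0]}, {"jaw": 0, "offset": [0, 0, 0], "dr": [0, 0, 0]}, {"jaw": 0, "offset": [0, 0, 0], "dr": [0, 0, 0]}]}}

```text
t: 51.43
tool_pos: [558.9, 342.2, 310.2]
tcp_rot: [[-0.998, 0.003, 0.066], [-0.066, 0.002, -0.998], [-0.004, -1.0, -0.002]]
force: [0.7, 0.3, -0.9]
width: 1.002
```

```bash
python3 -c "
from btn import *
btn('21')
A=[]
for n in ('s7','s21'):
    im=cv2.imread(f'pics/{n}.png')[300:370,290:350]; A.append(cv2.resize(im,None,fx=6,fy=6,interpolation=cv2.INTER_NEAREST))
cv2.imwrite('pics/cmp2.png',np.hstack(A))"
```

```text
[558.90288377 342.16733899 310.2325988 ]
wrist 0.89 [320. 253.] [557.7 339.9 216. ]
side 0.87 [319. 325.] [553.2 346.9 216. ]
top 0.73 [184. 244.] [557.2 342.8 216. ]
top 0.48 [309. 212.] [623.5  82.3 216. ]
side wrist [554.3 339.5 205.4] 0.1
top wrist [557.8 340.9 219. ] 1.3
top side [555.6 344.  211.9] 2.0
sh 0.68 [372.1, 361.7] [396.1 269.9  93.5]
```

View pics/cmp2.png

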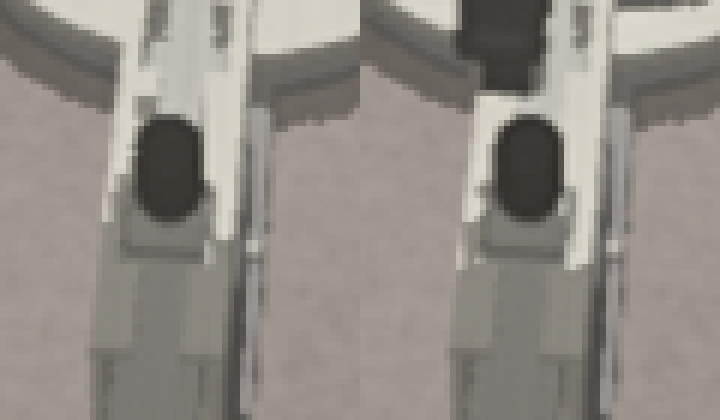

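View pics/w21.png

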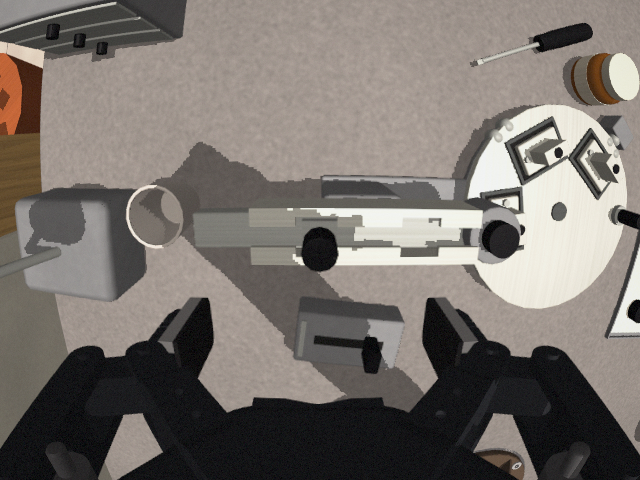

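Parked picture matches the first parked state. Now to the handle at about (584,-75).

Request:
{"fn": "arm_command", "kwargs": {"moves": [{"jaw": 0.2, "offset": [0, 0, 0.03], "dr": [0, 0, 0]}, {"jaw": 0.2, "offset": [0, 0, 0.04], "dr": [0, 0, 0]}, {"jaw": 0.4, "offset": [0, 0, 0.04], "dr": [0, 0, 0]}, {"jaw": 0.4, "offset": [0, 0, 0.04], "dr": [0, 0, 0]}, {"jaw": 0.4, "offset": [0, 0, 0.04], "dr": [0, 0, 0]}]}}

```text
t: 52.2
tool_pos: [570.5, 150.0, 307.4]
tcp_rot: [[-0.998, -0.001, 0.066], [-0.066, -0.0, -0.998], [0.001, -1.0, 0.0]]
force: [1.6, -1.2, -0.1]
width: 0.597
```

Request:
{"fn": "arm_command", "kwargs": {"moves": [{"jaw": 0.4, "offset": [0, 0, 0.04], "dr": [0, 0, 0]}, {"jaw": 0.4, "offset": [0, 0, 0.04], "dr": [0, 0, 0]}, {"jaw": 0.4, "offset": [0, 0, 0.04], "dr": [0, 0, 0]}, {"jaw": 0.4, "offset": [0, 0, 0.04], "dr": [0, 0, 0]}, {"jaw": 0.4, "offset": [0.002, 0, 0.04], "dr": [0, 0, 0]}]}}

```text
t: 52.62
tool_pos: [581.9, -49.8, 307.5]
tcp_rot: [[-0.998, -0.0, 0.066], [-0.066, 0.0, -0.998], [0.0, -1.0, -0.0]]
force: [0.8, -0.6, -0.1]
width: 0.599
```

Request:
{"fn": "arm_command", "kwargs": {"moves": [{"jaw": 0.4, "offset": [0, 0.015, 0.028], "dr": [0, 0, 0]}, {"jaw": 0.4, "offset": [0, 0.02, 0], "dr": [0, -0.113, 0]}, {"jaw": 0.4, "offset": [0, 0.02, 0], "dr": [0, -0.113, 0]}, {"jaw": 0.4, "offset": [0, 0.02, 0], "dr": [0, -0.113, 0]}, {"jaw": 0.4, "offset": [0, 0, 0], "dr": [0, -0.113, 0]}]}}

```text
t: 53.03
tool_pos: [581.6, -76.2, 228.4]
tcp_rot: [[-0.866, -0.007, 0.5], [-0.5, 0.001, -0.866], [0.005, -1.0, -0.004]]
force: [0.2, 0.2, 0.3]
width: 0.597
```

Request:
{"fn": "arm_command", "kwargs": {"moves": [{"jaw": 0.4, "offset": [0, 0, 0], "dr": [0, -0.113, 0]}, {"jaw": 0.4, "offset": [0, 0, 0], "dr": [0, -0.113, 0]}, {"jaw": 0.4, "offset": [0, 0, 0], "dr": [0, -0.113, 0]}, {"jaw": 0.4, "offset": [0, 0, 0], "dr": [0, -0.113, 0]}, {"jaw": 0.4, "offset": [0, 0, 0], "dr": [0, -0.113, 0]}]}}

```text
t: 53.45
tool_pos: [583.7, -75.8, 232.4]
tcp_rot: [[-0.464, -0.001, 0.886], [-0.886, 0.0, -0.464], [0.0, -1.0, -0.001]]
force: [0.2, 0.0, -0.1]
width: 0.599
```

Request:
{"fn": "arm_command", "kwargs": {"moves": [{"jaw": 0.4, "offset": [0, 0, 0], "dr": [0, -0.113, 0]}, {"jaw": 0.4, "offset": [0, 0, 0], "dr": [0, -0.113, 0]}, {"jaw": 0.4, "offset": [0, 0, 0], "dr": [0, -0.113, 0]}, {"jaw": 0.4, "offset": [0, 0, 0], "dr": [0, -0.113, 0]}, {"jaw": 0.4, "offset": [0, 0, 0], "dr": [0, -0.1, 0]}]}}

```text
t: 53.87
tool_pos: [583.8, -75.9, 232.5]
tcp_rot: [[0.07, -0.001, 0.998], [-0.998, 0.0, 0.07], [-0.0, -1.0, -0.001]]
force: [0.3, -1.0, 0.1]
width: 0.602
```

```bash
python3 -c "
from look import look
from bays import *
look('w22',['handle_top','holder0'],[92,42])
bays(tag='b22')"
```

```text
[583.8 -75.9 232.5]
handle_top [312.5, 231.8] 0.98 [580.4 -77.4  92. ]
holder0 [386.6, 148.5] 0.88 [639. -12.  42.]
holder0 [403.4, 42.8] 0.86 [646.9  83.4  42. ]
[583.8 -75.9 232.4] [[0.062, -0.001, 0.998], [-0.998, 0.0, 0.062], [-0.001, -1.0, -0.001]]
wrist 3676 x,y 642.9 -12.3 [74.3 52.5] 36.5
wrist 10232 x,y 580.2 97.2 [279.5 105.5] 90.0
```

View pics/w22.png

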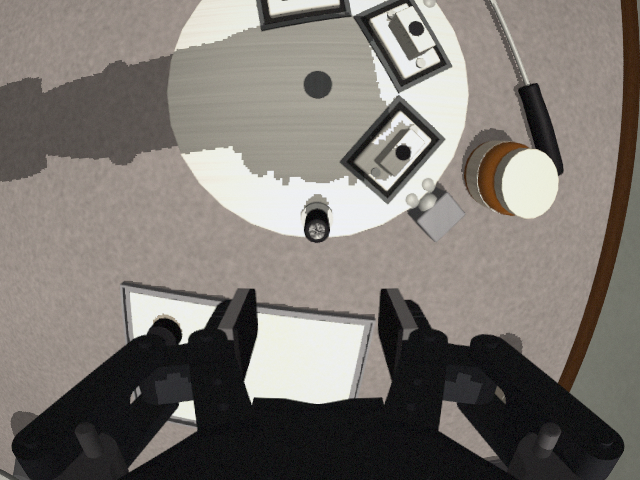

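Request:
{"fn": "arm_command", "kwargs": {"moves": [{"jaw": 0.4, "offset": [0, 0.035, -0.001], "dr": [0, 0, 0]}, {"jaw": 0.4, "offset": [0, 0.04, 0], "dr": [0, 0, 0]}, {"jaw": 0.4, "offset": [0, 0.035, 0], "dr": [0, 0, 0]}, {"jaw": 0.4, "offset": [0, 0, 0], "dr": [0, 0, 0]}, {"jaw": 0.4, "offset": [0, 0, 0], "dr": [0, 0, 0]}]}}

```text
t: 54.48
tool_pos: [581.9, -75.7, 122.0]
tcp_rot: [[0.063, -0.004, 0.998], [-0.998, 0.0, 0.063], [-0.001, -1.0, -0.004]]
force: [0.6, -0.1, 1.2]
width: 0.601
```

```bash
python3 -c "
from look import look
look('w23',['handle_top'],[92])"
```

```text
[581.9 -75.7 122. ]
handle_top [317.5, 287.1] 0.68 [582.1 -74.7  92. ]
```

View pics/w23.png

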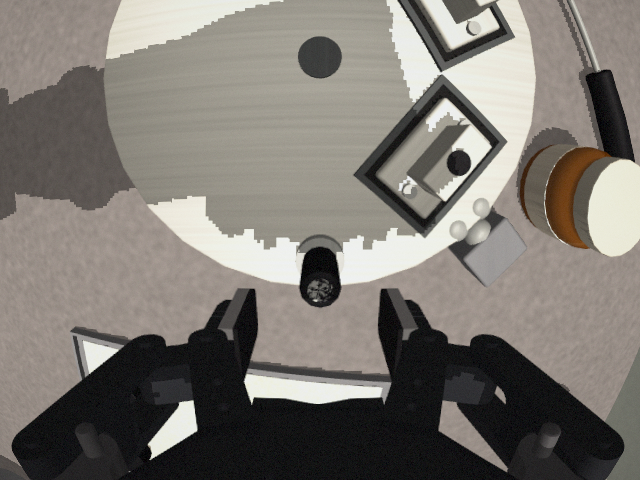

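Request:
{"fn": "arm_command", "kwargs": {"moves": [{"jaw": 0.4, "offset": [0, 0.02, 0], "dr": [0, 0, 0]}, {"jaw": 0.4, "offset": [0, 0.024, 0], "dr": [0, 0, 0]}, {"jaw": 0.4, "offset": [0, 0, 0], "dr": [0, 0, 0]}, {"jaw": 0.4, "offset": [0, 0, 0], "dr": [0, 0, 0]}, {"jaw": 0.4, "offset": [0, 0, 0], "dr": [0, 0, 0]}]}}

```text
t: 55.0
tool_pos: [584.3, -75.6, 81.2]
tcp_rot: [[0.064, 0.003, 0.998], [-0.998, -0.0, 0.064], [0.0, -1.0, 0.003]]
force: [0.2, 0.0, -0.3]
width: 0.602
```

Request:
{"fn": "arm_command", "kwargs": {"moves": [{"jaw": 1, "offset": [0, 0, 0], "dr": [0, 0, 0]}, {"jaw": 1, "offset": [0, 0, 0], "dr": [0, 0, 0]}, {"jaw": 1, "offset": [0, 0, 0], "dr": [0, 0, 0]}, {"jaw": 1, "offset": [0, 0, 0], "dr": [0, 0, 0]}, {"jaw": 1, "offset": [0, 0, 0], "dr": [0, 0, 0]}], "force": 25}}

```text
t: 55.42
tool_pos: [583.3, -75.9, 80.2]
tcp_rot: [[0.064, 0.001, 0.998], [-0.998, -0.001, 0.064], [0.001, -1.0, 0.001]]
force: [-3.1, -0.8, 8.7]
width: 0.223
```

Request:
{"fn": "arm_command", "kwargs": {"moves": [{"jaw": 1, "offset": [-0.0001, 0, -0.0045], "dr": [0, 0.039, 0]}, {"jaw": 1, "offset": [-0.0001, 0, -0.0045], "dr": [0, 0.039, 0]}, {"jaw": 1, "offset": [-0.0001, 0, -0.0045], "dr": [0, 0.039, 0]}, {"jaw": 1, "offset": [-0.0001, 0, -0.0045], "dr": [0, 0.039, 0]}]}}

```text
t: 55.75
tool_pos: [566.2, -75.8, 80.2]
tcp_rot: [[-0.093, 0.003, 0.996], [-0.996, -0.001, -0.093], [0.0, -1.0, 0.003]]
force: [0.8, -0.7, 6.2]
width: 0.224
```

Request:
{"fn": "arm_command", "kwargs": {"moves": [{"jaw": 1, "offset": [-0.00035, 0, -0.009], "dr": [0, 0.0785, 0]}, {"jaw": 1, "offset": [-0.00035, 0, -0.009], "dr": [0, 0.0785, 0]}, {"jaw": 1, "offset": [-0.00035, 0, -0.009], "dr": [0, 0.0785, 0]}, {"jaw": 1, "offset": [-0.00035, 0, -0.009], "dr": [0, 0.0785, 0]}, {"jaw": 1, "offset": [-0.00035, 0, -0.009], "dr": [0, 0.0785, 0]}]}}

```text
t: 56.17
tool_pos: [522.6, -63.3, 80.2]
tcp_rot: [[-0.469, 0.002, 0.883], [-0.883, -0.001, -0.469], [-0.0, -1.0, 0.002]]
force: [-0.9, -2.0, 7.2]
width: 0.221
```

Request:
{"fn": "arm_command", "kwargs": {"moves": [{"jaw": 1, "offset": [-0.00035, 0, -0.009], "dr": [0, 0.0785, 0]}, {"jaw": 1, "offset": [-0.00035, 0, -0.009], "dr": [0, 0.0785, 0]}, {"jaw": 1, "offset": [-0.00035, 0, -0.009], "dr": [0, 0.0785, 0]}, {"jaw": 1, "offset": [-0.00035, 0, -0.009], "dr": [0, 0.0785, 0]}, {"jaw": 1, "offset": [-0.00035, 0, -0.009], "dr": [0, 0.0785, 0]}]}}

```text
t: 56.58
tool_pos: [487.4, -35.2, 80.1]
tcp_rot: [[-0.771, 0.001, 0.636], [-0.636, -0.001, -0.771], [-0.0, -1.0, 0.002]]
force: [-2.2, -2.1, 11.0]
width: 0.222
```

Request:
{"fn": "arm_command", "kwargs": {"moves": [{"jaw": 1, "offset": [-0.00035, 0, -0.009], "dr": [0, 0.0785, 0]}, {"jaw": 1, "offset": [-0.00035, 0, -0.009], "dr": [0, 0.0785, 0]}, {"jaw": 1, "offset": [-0.00035, 0, -0.009], "dr": [0, 0.0785, 0]}, {"jaw": 1, "offset": [-0.00035, 0, -0.009], "dr": [0, 0.0785, 0]}, {"jaw": 1, "offset": [0, 0, 0], "dr": [0, 0, 0]}]}}

```text
t: 57.0
tool_pos: [467.9, -2.5, 80.1]
tcp_rot: [[-0.93, -0.0, 0.368], [-0.368, -0.0, -0.93], [0.0, -1.0, 0.0]]
force: [-5.1, -2.9, 14.1]
width: 0.218
```

```bash
python3 -c "
from h import *
snap('wrist','w24'); s=manip.get_state(); d=np.array(s['tool_pos'][:2])-[576.8,40]; print(np.hypot(*d),np.degrees(np.arctan2(d[1],d[0])),s['force'])"
```

```text
116.8773420732688 -158.24731584677306 [-4.36156042 -2.68639776 14.81932359]
```

View pics/w24.png

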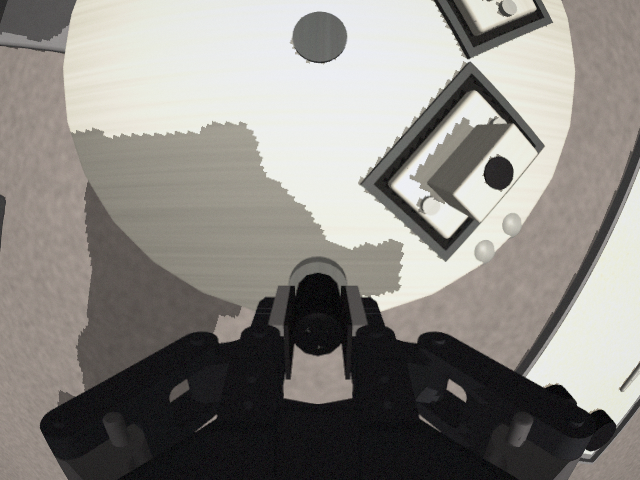

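Request:
{"fn": "arm_command", "kwargs": {"moves": [{"jaw": 1, "offset": [0, 0, -0.009], "dr": [0, 0.0785, 0]}, {"jaw": 1, "offset": [0, -0.0005, -0.009], "dr": [0, 0.0785, 0]}, {"jaw": 1, "offset": [0, -0.0005, -0.009], "dr": [0, 0.0785, 0]}, {"jaw": 1, "offset": [0, 0, -0.009], "dr": [0, 0.075, 0]}, {"jaw": 1, "offset": [0, 0, 0], "dr": [0, 0, 0]}]}}

```text
t: 57.47
tool_pos: [460.3, 32.5, 80.3]
tcp_rot: [[-0.998, 0.002, 0.068], [-0.068, 0.001, -0.998], [-0.002, -1.0, -0.001]]
force: [4.0, -0.2, -5.4]
width: 0.226
```

```bash
python3 -c "
from h import *
snap('wrist','w25'); s=manip.get_state(); d=np.array(s['tool_pos'][:2])-[576.8,40]; print(np.hypot(*d),np.degrees(np.arctan2(d[1],d[0])),s['force'])"
```

```text
116.75674610063794 -175.86789832071565 [ 2.99762682  3.30044589 -4.16232978]
```

View pics/w25.png

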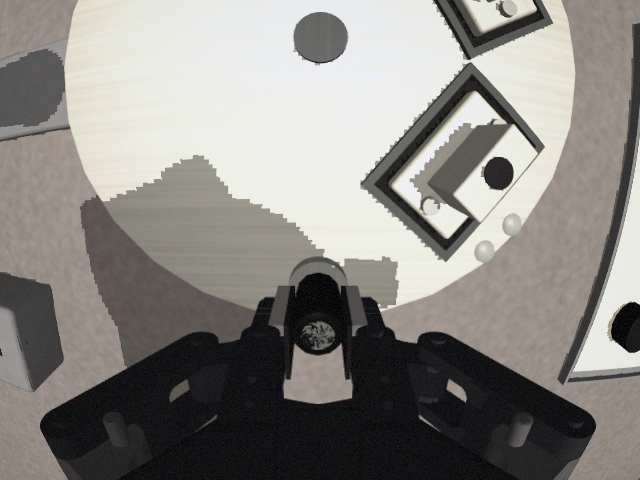

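Request:
{"fn": "arm_command", "kwargs": {"moves": [{"jaw": 0.5, "offset": [0, 0, 0], "dr": [0, 0, 0]}, {"jaw": 0.4, "offset": [0, 0, 0], "dr": [0, 0, 0]}, {"jaw": 0.4, "offset": [0, 0, 0], "dr": [0, 0, 0]}, {"jaw": 0.4, "offset": [0, 0, 0], "dr": [0, 0, 0]}]}}

```text
t: 57.85
tool_pos: [459.4, 30.2, 79.9]
tcp_rot: [[-0.998, -0.0, 0.07], [-0.07, -0.0, -0.998], [0.0, -1.0, 0.0]]
force: [0.7, -0.6, 0.1]
width: 0.6
```

Request:
{"fn": "arm_command", "kwargs": {"moves": [{"jaw": 0.4, "offset": [0, -0.02, 0], "dr": [0, 0, 0]}, {"jaw": 0.4, "offset": [0, -0.04, 0], "dr": [0, 0, 0]}, {"jaw": 0.4, "offset": [0, -0.04, 0], "dr": [0, 0, 0]}, {"jaw": 0.4, "offset": [0, -0.04, 0], "dr": [0, 0, 0]}, {"jaw": 0.4, "offset": [0, -0.04, 0], "dr": [0, 0, 0]}]}}

```text
t: 58.27
tool_pos: [458.8, 30.4, 261.9]
tcp_rot: [[-0.998, -0.0, 0.07], [-0.07, 0.0, -0.998], [0.0, -1.0, -0.0]]
force: [1.5, 0.1, 0.4]
width: 0.6
```

Request:
{"fn": "arm_command", "kwargs": {"moves": [{"jaw": 0.4, "offset": [-0.03, -0.03, 0.01], "dr": [0, 0, 0]}, {"jaw": 0.4, "offset": [-0.03, -0.03, 0.01], "dr": [0, 0, 0]}, {"jaw": 0.4, "offset": [0, 0, 0], "dr": [0, 0, 0]}, {"jaw": 0.4, "offset": [0, 0, 0], "dr": [0, 0, 0]}, {"jaw": 0.4, "offset": [0, 0, 0], "dr": [0, 0, 0]}]}}

```text
t: 58.68
tool_pos: [517.2, 15.5, 316.3]
tcp_rot: [[-0.998, -0.002, 0.07], [-0.07, -0.0, -0.998], [0.002, -1.0, -0.0]]
force: [-0.8, 0.5, 0.3]
width: 0.602
```

```bash
python3 -c "
from bays import *
bays(tag='b26'); bays('top','t26')
from btn import *
btn('26')
for n in ('a_top','t26'):
    pass
A=[cv2.resize(cv2.imread('pics/%s.png'%n)[170:310,150:400],None,fx=2.9,fy=2,interpolation=cv2.INTER_CUBIC) for n in ('t10','t26')]
cv2.imwrite('pics/cmp3.png',np.vstack(A)[:600])
"
```

```text
[517.2  15.5 316.3] [[-0.998, -0.002, 0.07], [-0.07, -0.0, -0.998], [0.002, -1.0, -0.0]]
wrist 3353 x,y 525.4 -30.8 [48.5 70.7] 36.3
wrist 3343 x,y 623.9 -32.8 [70.7 48.4] 56.3
wrist 3359 x,y 659.5 58.9 [48.7 70.8] 76.3
top 9603 x,y 563.2 -12.0 [239.7 209.8] 86.6
[516.59192202  15.772526   315.87526309]
wrist 0.61 [490. 281.] [ 499.6 -109.6  216. ]
side 0.76 [318. 323.] [555.7 340.8 216. ]
top 0.6 [182. 246.] [554.3 344.8 216. ]
top side [554.7 343.6 220. ] 0.6
sh 0.59 [101.6, 297.8] [398.7 260.9  93.5]
```

View pics/b26.png

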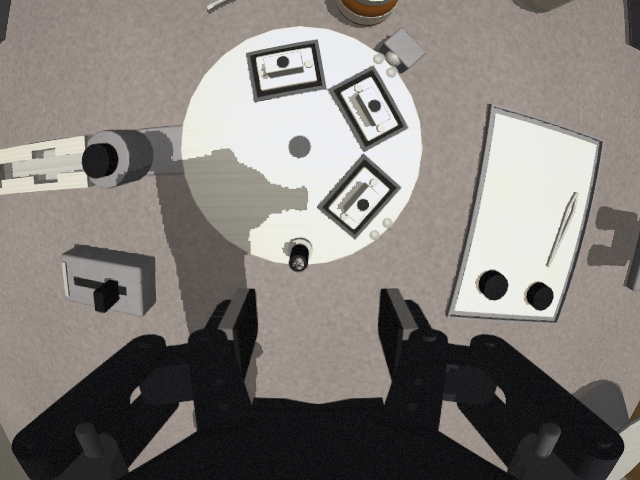

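View pics/b26_r.png

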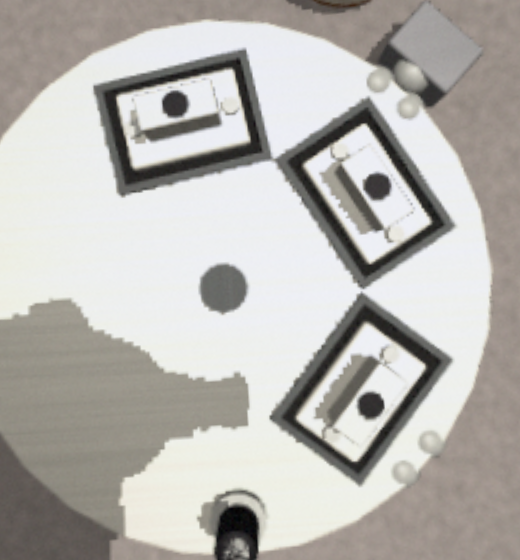

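View pics/t26.png

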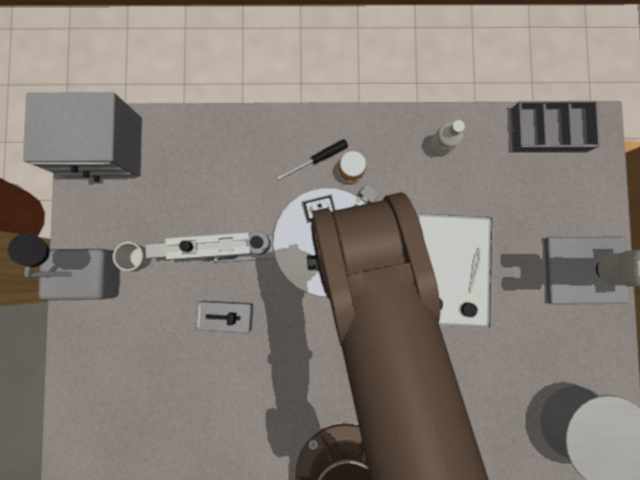

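Everything is in place: bay angles match the start (36.3, 56.3 and 76.3°), holders are centred and flat, the lamp is parked, and the shutter is home. Handing in.

```bash
python3 -c "
from workcell import manip
print(manip.hand_in()); print(manip.get_state()['t'])"
```

```text
the job is handed in; nothing more can be done
None
the job is handed in; nothing more can be done
```

I ran the whole sequence and handed the job in at about 59 s of the 210 s allowed; no verdict was reported.

**What I did:**
- I parked the lamp arm by gripping its button cap, pressing it and sliding it back.
- All three holders were present, and I laid each in its own bay.
- I turned the turntable by its handle to the inspection click.
- I ran the lamp arm out until its button was up in the inspection hole.
- I pushed the shutter slide until the force rose against its stop, then let it spring home.
- I parked the lamp arm again and turned the turntable back to its loading click.

**Last checks:**
- **Turntable:** the bay angles in the last wrist picture match those at the start to about 0.1°.
- **Holders:** all three lay inside their bay frames and looked flat.
- **Lamp arm:** the button measured about 80 mm back, with its top at about 220 mm, so it is up in the parking hole.
- **Shutter:** the tab was at home in the last pictures.
- **Robot and bystanders:** the gripper was clear of everything, and the bystanders looked unmoved, though the arm hid one mount from the top camera. I did not measure their positions.

**Readings that disagreed:**
- **Button height:** network points from pairs of cameras put the button's top anywhere from 205 to 220 mm when it was up. I settled this by comparing the cap in the side pictures with the start picture and by the feel of the spring.
- **Last wrist view:** the networks misread it, placing the button well away from the arm and the shutter tab about 9 mm off. I went by the top and side cameras for the button and by the pictures for the tab.

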